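# Level a wheel truing stand with a pry bar and shim

## Task

The heavy truing stand leans forward because its front foot is short. Hold the red-handled pry bar, lever the stand's front edge up over the wooden block, swing the pressed-down bar sideways under the arm of the holdfast and ease it up until the arm takes the load before you let go; then slide the steel tongue of the blue-gripped shim under the raised front foot until its grip meets the base plate. Then bring the bar back out from under the holdfast, let the stand down gently onto the shim and draw the bar clear of the stand. Use only the bar to lift, keep the gripper off the stand, push and press gently, and leave the stand's rear feet and the other things on the bench where they are.

Things in the scene. Friction and masses are not known exactly. Their poses are not given: they have to be found in the camera images.
- stand: Wheel truing stand, about 9 kg, loose: dark base plate 230 x 210 x 16 mm, two grey uprights (340 high) 150 behind its front edge. Origin: middle of the plate's lower front edge; x out of the front, y along the edge, z up. Starts leaning forward 0.033 rad, its lower front edge 19 mm above the bench; level once the front foot stands on 6 mm.
- foot_bottom (a point): lowest point of the stand's short front foot (round rubber, radius 16 mm), at x=-25, y=-30 mm on the stand, under a bright stud on top of the plate; on the bench (z=0) at the start
- stand_rear (a point): point on the bench midway between the stand's two rear feet (x=-205, y=+-85 mm on the stand), about which it tips
- bar: Flat steel pry bar, 380 x 18 x 10 mm, 0.55 kg. Origin: its middle; x along it to the handle, z out of its upper face. Starts set ready: toe under the stand's front edge, lying on the block's inner edge, sloping up to the handle at 0.28 rad, kept there by its own weight. Pressing the handle down turns it about the block's inner edge and lifts the stand; it is level when the stand's edge is about 14 mm up.
- bar_grip (a point): where to hold the bar: middle of its red handle sleeve (105 long, 24 wide, 16 mm thick), 130 mm from the bar's middle. Lifting the stand takes about 5 to 17 N here; swinging the loaded bar can drag the stand's front some mm sideways.
- bar_toe (a point): tip of the bar's toe, 190 mm from the bar's middle (last 30 mm 7 thick, flush on top); starts about 22 mm inside the stand's front edge
- block: Loose hardwood fulcrum block, 44 x 50 x 23.6 mm high, under the bar. Origin: centre of its underside; x points away from the stand. The bar bears on its inner upper edge (x=-22 mm), 52 mm out from the stand's front edge.
- holdfast: Collar in the bench (origin: its centre at bench height; x as the stand's) with a jammed swan-neck iron, 100 mm high, shank 18. Its arm hooks towards -y to a flat pad, 26 mm along x, y=-61 to -23 mm; the bar starts just clear of it on the -y side and is parked under it. The iron's depth differs each time: pad underside 37 to 46 mm above the bench, not given: feel for it.
- shim: Shim, 0.13 kg, loose: steel tongue 6 mm thick, 56 wide, 49 long, on a blue grip 45 long, 28 wide, 32 high. Origin: middle of the grip's flat stop face, at the underside; tongue towards -x, grip x=0 to 45 mm, z up. Fully home, the stop face meets the front edge of the stand's plate, the tongue centred under the front foot.
- shim_tongue (a point): middle of the tongue's upper face, 24 mm from the stop face
- hub: bystander: aluminium wheel hub standing on end, 58 mm wide, 88 high; origin centre of its underside
- wrench: bystander: steel wrench 170 mm long lying flat
- driver: bystander: screwdriver with yellow handle, 200 mm long, lying
- oil: bystander: amber oil bottle, 48 mm wide, 130 high
- jar: bystander: glass jar with brass cap, 68 mm wide, 85 high
- sprockets: bystander: stack of steel sprockets, 100 mm wide, 27 high
- mallet: bystander: rubber mallet with wooden handle, lying, head 90 mm long
Mind the look-alikes: they are no part of the job. Of the things like the shim, leave any that is green, pink or purple; of the rest the smaller one is meant.

How it is judged:
By the outcome, as a careful person would: the job done as asked, in the order asked, and still so for the second after the job is handed in, with the robot touching nothing.
It also fails if it takes over 72 s, if anything falls off the work surface, if the arm or the gripper's body presses on something with over 40 N, if the wrist force passes 120 N, or if a joint passes its speed limit or range.

## Robot

A 6-joint arm with a two-finger parallel gripper is mounted at the origin on the work surface. World frame = base frame: x ahead of the robot, y to its left, z up, the work surface at z = 0. Lengths are in m, angles in degrees, forces in N, time in s.
With the tool pointing down it reaches from about 0.375 to 0.9 m from the base axis. Payload 3.1 kg.
Tool frame: the origin (TCP) lies at the very end of the fingers, on their centre line; the grasp point (between the pads) lies 19 mm behind it (bot.grip_point_offset is the distance from the TCP to the grasp point, in m); z points along the fingers, x is the direction in which the jaws open and shut, and the axes are right-handed (so a half turn about z gives the same grasp; the last joint's range is limited). The gripper opens to 87 mm and grips with 3 to 60 N. Pads are 19 mm wide; open, the fingers measure 117 mm over their backs; the gripper's body (75 mm by 190 mm) begins 51 mm behind the grasp point.
Start: joints at [65.747, 30.224, 82.088, -0, 67.689, -10.227], TCP at [0.151, 0.606, 0.223] pointing down, gripper open.
Joint ranges: [-176.69, 176.69], [-43.24, 126.21], [12.49, 139.97], [-82, 262], [0, 151.66], [-163.58, 163.58]. Speed limits (degrees/s): [159.86, 159.86, 180, 180, 180, 180].

## Interface

Orientations are given as a 3x3 rotation matrix whose columns are the frame's x, y, z axes.
In Python, from rig import bot, capture, recognise, place_of gives the robot as it stands.
- The arm moves only by the tool send_rows, never from a script. Its argument "motion" is a list of rows, each a list of 2 entries, a list of its own where there are three numbers: the shift along the tool's x, y, z in mm, then the turn about the tool's z in rad. A call has exactly 5 rows; each row shifts and turns the pose as measured when the row begins, along the tool's axes as they then stand; what a row does not reach is not made up. A row lasts 1/12 s, in which the tool goes at most 41.7 mm and 7.16 degrees, less where a joint would pass 70% of its speed; a pose out of reach is approached as far as the arm can. A call with a gripper value outside its range is refused whole. "gripper" is the closure, from 0 (fully open) to 1 (shut), set as the call begins (left out, the last holds). The fingers move at their own pace and stop on an object; the grip force is fixed at half the most. Time passes only in rows, so rows that do not move let the fingers close, or fill a call up. It gives the time, the measured TCP pose, the force and the opening at its end, in the units of the state.
- bot.read_state(): the state, without advancing time (a new reading comes with each control period).
- capture(name): name is "side" or "top" or "wrist"; returns a dict with "image" (480x640x3 uint8, blue, green, red), "fx", "fy", "cx", "cy" (pixels), "rvec" (rotation vector, rad) and "tvec" (3), from world to camera coordinates, as OpenCV has them. Camera axes: x right, y down, z forward; pixel columns grow to the right and rows downward; lengths in m; the calibration is good to about 2 mm. A picture is of the moment at which its call begins. There is no depth.
- bot.hand_in(): hands the job in, once; it reports no verdict.
Trained networks look in the newest picture that a camera, given by its name, has taken for a name from the list of things; names that differ only in an ending like _2 or _b are one class to them, and where a whole thing is asked for, a point or a joint stands for the part that bears it (a point fixed in the world has none). Each returns a list of dicts, best first, with "p" (0 to 1); they miss things now and then, are a little off and sometimes report something else, mostly with a low value. They report only what shows in the picture. A call takes as long as a camera call. They do not tell look-alikes from the thing itself.
- recognise(camera, target): "xy" ([column, row] in pixels, amid what is visible of it).
- place_of(camera, target): "xy" ([column, row] in pixels: a listed point, or the origin of a listed thing).
The state is a dict: "time_s": time; "joint_positions": joint angles; "qvel": joint speeds; "tau": joint torques, N m; "position": TCP position; "tcp_rot": TCP orientation; "force": force on the tool from outside, world axes, zero at the start; "moment": the same for the moment, N m; "opening": opening from 0.0 (shut) to 1.0 (fully open).
Only numpy, scipy, OpenCV 4.12 (cv2) and the standard library are available. Lean on these libraries where they do the work, as an engineer would, in place of code of your own. Each camera call takes 0.05 s, during which the arm holds its last target.

## Working session

There is one attempt and no reset: what is moved stays moved. The work goes in short steps, Python scripts to look and compute and a tool call to move; the robot and the scene stay as the last step left them, time stands still between calls to the robot, and variables do not carry over. Pictures are saved under pics/ and viewed, and the job is handed in when it is done.

Besides the shell and the picture viewer there is one more tool, called after "Call:" as name([rows], argument=value, ...), one row to a line, values as JSON. send_rows: Moves the arm, as the interface text tells. Its arguments: {"type":"object","properties":{"motion":{"type":"array","items":{"type":"array"}},"gripper":{"type":"number"}},"required":["motion"]}

```bash
ls; mkdir -p pics
python3 - <<'E'
from rig import bot, capture
import cv2
for n in ("side","top","wrist"):
    c=capture(n); cv2.imwrite(f"pics/{n}0.png",c["image"])
    print(n,c["fx"],c["rvec"],c["tvec"])
s=bot.read_state(); print(s)
E
```

```text
pics
side 598.5061291115223 [ 2.21432299 -0.53114598  0.26313852] [-0.43378111  0.23472683  1.45461514]
top 438.09014183907476 [ 2.18410704 -2.0384769   0.2153272 ] [0.03000097 0.53512014 0.9495462 ]
wrist 360.4441211048401 [-2.30865937 -1.80228574 -0.23108557] [-0.62383245 -0.03080247  0.38964951]
{'time_s': 0.15, 'joint_positions': array([ 6.57461342e+01,  3.02666832e+01,  8.21388451e+01, -1.11230029e-03,
        6.76897180e+01, -1.02264826e+01]), 'qvel': array([ 0.00696349, -0.08519413, -0.22684102, -0.02570272, -0.01253096,
       -0.09384369]), 'tau': array([ 1.06737447e-03, -4.40428734e+01, -1.76843351e+01,  6.33534906e-02,
        5.52896981e-02, -9.61632736e-05]), 'position': array([0.15122669, 0.60585435, 0.22180071]), 'tcp_rot': array([[ 2.42377888e-01,  9.70181692e-01, -6.66490654e-04],
       [ 9.70180536e-01, -2.42378645e-01, -1.52300965e-03],
       [-1.63913918e-03, -2.77472399e-04, -9.99998618e-01]]), 'force': array([-0.95799558, -0.27272923, -0.15298318]), 'moment': array([ 0.00801508, -0.02897756,  0.02837804]), 'opening': 0.9993171372332054}
```

View pics/side0.png

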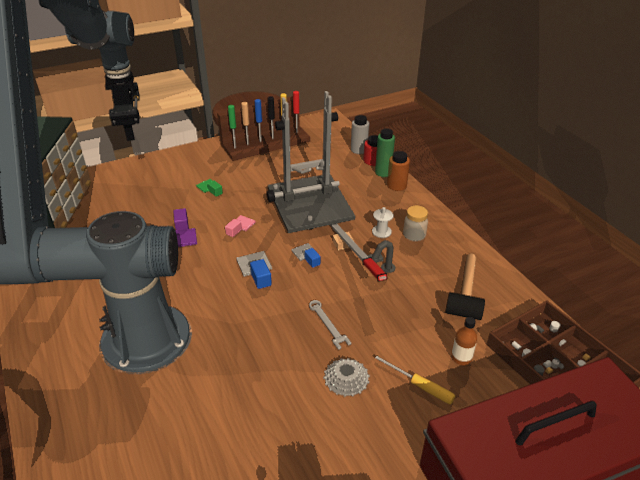

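View pics/top0.png

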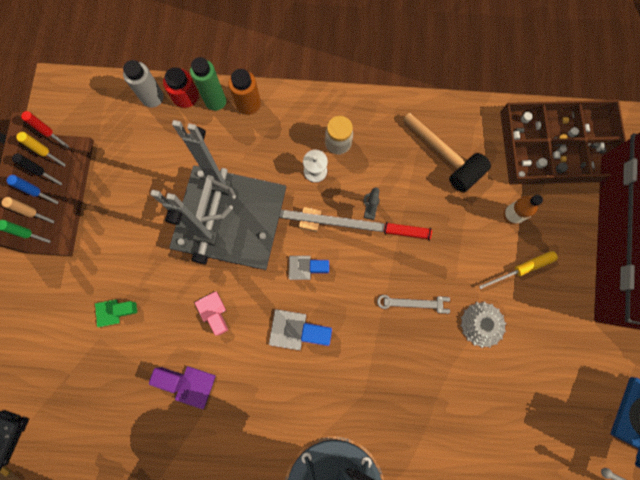

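View pics/wrist0.png

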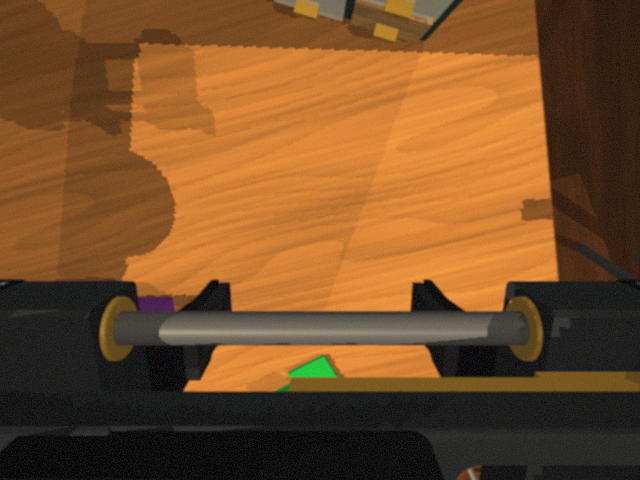

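```bash
cat > h.py <<'E'
import numpy as np, cv2
from rig import bot, capture, recognise, place_of
def cam(c):
    R=cv2.Rodrigues(np.array(c["rvec"],float))[0]; t=np.array(c["tvec"],float).reshape(3)
    K=np.array([[c["fx"],0,c["cx"]],[0,c["fy"],c["cy"]],[0,0,1.]])
    return K,R,t
def onz(c,uv,z):
    K,R,t=cam(c); d=R.T@np.linalg.inv(K)@np.array([uv[0],uv[1],1.]); o=-R.T@t
    return o+d*(z-o[2])/d[2]
def proj(c,X):
    K,R,t=cam(c); p=K@(R@np.asarray(X,float)+t); return p[:2]/p[2]
def tri(c1,u1,c2,u2):
    A=[];B=[]
    for c,u in((c1,u1),(c2,u2)):
        K,R,t=cam(c); d=R.T@np.linalg.inv(K)@np.array([u[0],u[1],1.]); d/=np.linalg.norm(d); o=-R.T@t
        P=np.eye(3)-np.outer(d,d); A.append(P);B.append(P@o)
    X=np.linalg.solve(A[0]+A[1],B[0]+B[1])
    e=[np.linalg.norm(proj(c,X)-np.array(u)) for c,u in((c1,u1),(c2,u2))]
    return X,max(e)
E
python3 - <<'E'
from h import *
np.set_printoptions(precision=4,suppress=True)
S=capture("side");T=capture("top")
for n in ["stand","foot_bottom","stand_rear","bar","bar_grip","bar_toe","block","holdfast","shim","shim_tongue"]:
    a=place_of("side",n);b=place_of("top",n)
    print(n,[(np.round(i["xy"],1).tolist(),round(i["p"],2)) for i in a[:4]],[(np.round(i["xy"],1).tolist(),round(i["p"],2)) for i in b[:5]])
    if a and b:
        X,e=tri(S,a[0]["xy"],T,b[0]["xy"]); print("   ",X,round(e,1), "top z0",onz(T,b[0]["xy"],0)[:2])
print(bot.read_state()["time_s"])
for z in(0,):
  print([onz(T,u,z)[:2] for u in((285,180),(268,267))])
E
```

```text
stand [([323.2, 227.5], 0.95), ([342.7, 244.8], 0.63), ([308.3, 227.0], 0.19)] [([275.3, 226.9], 0.64), ([345.8, 229.7], 0.56), ([296.4, 265.4], 0.32)]
    [0.5761 0.176  0.0118] 0.3 top z0 [0.5783 0.1776]
foot_bottom [([342.0, 377.5], 0.67), ([309.7, 224.3], 0.61)] [([267.8, 235.2], 0.75)]
    [ 0.7645  0.325  -0.9822] 2.0 top z0 [0.5563 0.1939]
stand_rear [([302.5, 196.8], 0.7)] []
bar [([357.8, 247.9], 0.68), ([301.9, 249.6], 0.25)] [([346.0, 224.9], 0.64)]
    [0.5878 0.0062 0.0549] 2.9 top z0 [0.5953 0.0057]
bar_grip [([376.5, 266.4], 0.69)] [([403.7, 233.0], 0.59), ([276.8, 226.9], 0.53), ([337.3, 145.3], 0.35)]
    [ 0.5676 -0.1202  0.097 ] 3.2 top z0 [ 0.5848 -0.1357]
bar_toe [([333.2, 220.6], 0.75), ([374.9, 267.1], 0.35)] [([270.6, 209.9], 0.59)]
    [0.6175 0.191  0.0129] 0.3 top z0 [0.6204 0.1929]
block [([339.6, 246.6], 0.49), ([344.0, 375.4], 0.39)] [([311.8, 222.4], 0.75)]
    [ 0.5917  0.091  -0.0021] 1.9 top z0 [0.5958 0.0895]
holdfast [([384.2, 269.7], 0.85)] [([372.5, 197.6], 0.71)]
    [ 0.6594 -0.0527  0.0003] 4.0 top z0 [ 0.6695 -0.0559]
shim [([306.7, 259.6], 0.83), ([181.4, 232.6], 0.78), ([211.4, 191.0], 0.63), ([256.3, 275.3], 0.6)] [([185.1, 383.3], 0.89), ([215.5, 315.7], 0.75), ([119.8, 314.5], 0.71), ([311.7, 267.2], 0.68), ([300.8, 330.9], 0.67)]
    [0.3474 0.2133 0.0302] 89.2 top z0 [0.2002 0.3491]
shim_tongue [([301.3, 251.0], 0.98), ([179.8, 235.9], 0.8), ([244.9, 221.8], 0.76), ([252.0, 262.0], 0.67)] [([191.7, 387.6], 0.83), ([295.9, 267.3], 0.82), ([286.6, 332.1], 0.74), ([105.2, 311.8], 0.71), ([210.5, 306.7], 0.64)]
    [0.3371 0.2011 0.0656] 86.1 top z0 [0.192 0.333]
1.25
[array([0.7   , 0.1641]), array([0.4786, 0.1862])]
```

Run:
```python
import cv2
a=cv2.imread("pics/top0.png")[140:300,150:450]; cv2.imwrite("pics/t0z.png",cv2.resize(a,None,fx=2.66,fy=2.66,interpolation=cv2.INTER_CUBIC))
a=cv2.imread("pics/side0.png")[160:300,230:420]; cv2.imwrite("pics/s0z.png",cv2.resize(a,None,fx=4.2,fy=4.2,interpolation=cv2.INTER_CUBIC))
```

```text
(no output)
```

View pics/t0z.png

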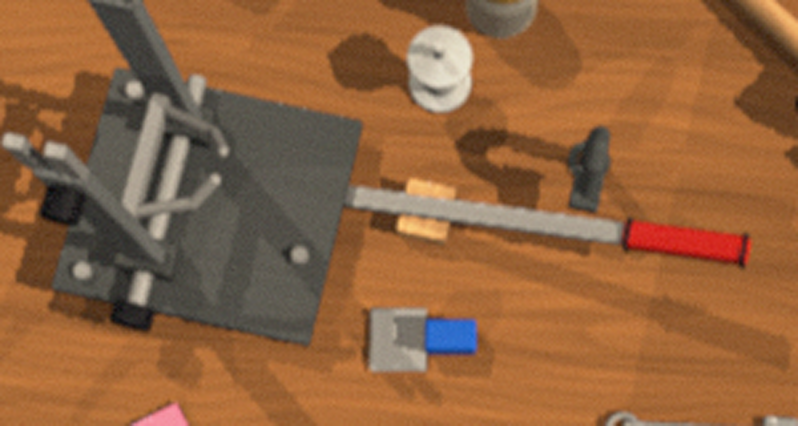

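View pics/s0z.png

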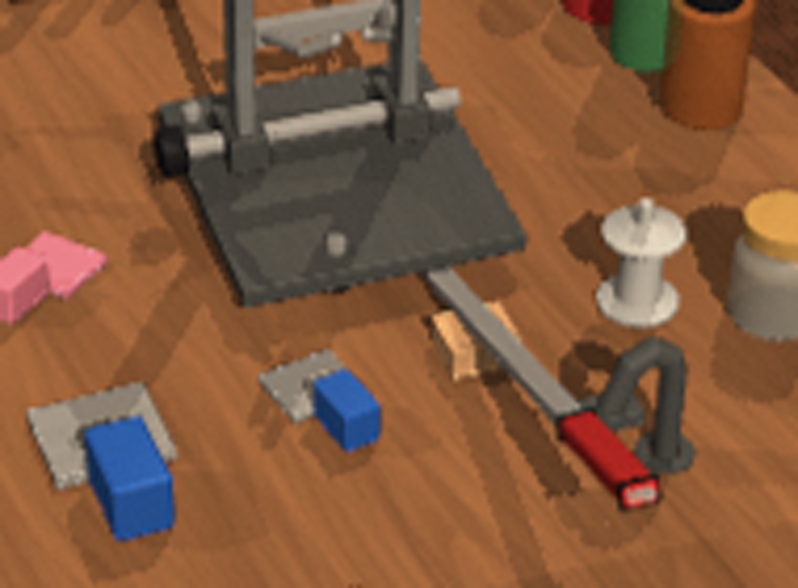

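```bash
cat > fit.py <<'E'
from h import *
from scipy.optimize import least_squares
def Rz(a): return np.array([[np.cos(a),-np.sin(a),0],[np.sin(a),np.cos(a),0],[0,0,1]])
def Ry(a): return np.array([[np.cos(a),0,np.sin(a)],[0,1,0],[-np.sin(a),0,np.cos(a)]])
def fit(obs,x0,tilt=0,z=0):
    # obs: (cam, uv, local pt)
    def f(p):
        R=Rz(p[2])@Ry(tilt); r=[]
        for c,uv,l in obs: r+=list(proj(c,R@np.array(l)+[p[0],p[1],z])-np.array(uv))
        return r
    s=least_squares(f,x0,loss='soft_l1'); return s.x,np.round(np.array(s.fun).reshape(-1,2),1)
TZ=lambda u,v:(u/2.66+150-.3,v/2.66+140-.3)
SZ=lambda u,v:(u/4.2+230-.4,v/4.2+160-.4)
E
python3 - <<'E'
from fit import *
np.set_printoptions(precision=4,suppress=True)
S=capture("side");T=capture("top")
st,r=fit([(T,TZ(360,122),(0,.105,.016)),(T,TZ(311,343),(0,-.105,.016)),(T,TZ(118,70),(-.23,.105,.016)),(T,TZ(54,290),(-.23,-.105,.016)),(T,TZ(300,255),(-.025,-.03,.02)),(S,SZ(523,238),(0,.105,.016)),(S,SZ(241,290),(0,-.105,.016))],[.58,.18,-1.7],.033,.019)
print("stand",st,"\n",r)
R=Rz(st[2]);print("foot",R@[-.025,-.03,0]+[st[0],st[1],0])
# shim
print("tongue corners top: ")
sh,r=fit([(T,TZ(370,309),(-.049,.028,.006)),(T,TZ(368,369),(-.049,-.028,.006)),(T,TZ(427,371),(0,-.028,.006)),(T,TZ(426,308),(0,.028,.006)),(T,TZ(476,321),(.045,.014,.032)),(T,TZ(475,353),(.045,-.014,.032))],[.5,.1,-1.5])
print("shim",sh,r)
# bar: line at slope -(.28)
b,r=fit([(T,TZ(746,250),(.19,0,.005)),(T,TZ(626,234),(.0775,0,.005)),(T,TZ(355,197),(-.165,0,.005)),(S,SZ(640,492),(.19,0,0)),(S,SZ(565,418),(.0775,0,.008))],[.59,0,-1.5],-.28,.0595)
print("bar",b,r)
bg=Rz(b[2])@Ry(-.28)@[.13,0,0]+[b[0],b[1],.0595];print("grip",bg)
bt=Rz(b[2])@Ry(-.28)@[-.19,0,0]+[b[0],b[1],.0595];print("toe",bt, "in stand",R.T@(bt-[st[0],st[1],0]))
print("mid in stand",R.T@(np.array([b[0],b[1],0])-[st[0],st[1],0]),"rel yaw",b[2]-st[2])
# block
bl,r=fit([(T,TZ(411,179),(-.022,.025,.0236)),(T,TZ(456,186),(.022,.025,.0236)),(T,TZ(400,233),(-.022,-.025,.0236)),(T,TZ(446,241),(.022,-.025,.0236))],[.59,.09,-1.7])
print("block",bl,r)
print("block in stand",R.T@(np.array([bl[0],bl[1],0])-[st[0],st[1],0]))
# holdfast pad tip end: 
for z in(.04,.046,.05,.055,.1): print(z,[onz(T,TZ(*u),z)[:2] for u in((570,206),(598,209),(598,135),(601,165),(570,165))])
E
```

```text
stand [ 0.5705  0.1715 -1.7108] 
 [[ 1.2 -0.3]
 [-0.5  1.2]
 [-1.1 -0.8]
 [-1.1  0.2]
 [ 0.4  0.7]
 [ 1.4 -0.3]
 [ 0.7  1.3]]
foot [0.5443 0.2005 0.    ]
tongue corners top: 
shim [ 0.4834  0.0871 -1.5223] [[ 0.4 -0.4]
 [ 0.4  0.3]
 [-1.1  0. ]
 [-0.2  0.4]
 [ 0.  -0.1]
 [ 0.2 -0.2]]
bar [ 0.5834  0.0029 -1.7204] [[ 2.4  1. ]
 [-3.7 -0.1]
 [-0.7  0.1]
 [ 0.4  1.5]
 [ 1.  -2. ]]
grip [ 0.5648 -0.1207  0.0954]
toe [0.6106 0.1834 0.007 ] in stand [-0.0174  0.0381  0.007 ]
mid in stand [0.1652 0.0363 0.    ] rel yaw -0.00958816394458828
block [ 0.5991  0.0922 -1.6769] [[-0.7  0.1]
 [ 0.4  0.5]
 [-0.3 -0.4]
 [ 0.5 -0.2]]
block in stand [0.0746 0.0394 0.    ]
0.04 [array([ 0.6068, -0.0336]), array([ 0.6058, -0.0585]), array([ 0.6745, -0.0555]), array([ 0.6466, -0.0594]), array([ 0.6447, -0.0318])]
0.046 [array([ 0.6051, -0.033 ]), array([ 0.6041, -0.0578]), array([ 0.6724, -0.0549]), array([ 0.6447, -0.0587]), array([ 0.6427, -0.0312])]
0.05 [array([ 0.604 , -0.0327]), array([ 0.603 , -0.0573]), array([ 0.671 , -0.0544]), array([ 0.6434, -0.0582]), array([ 0.6415, -0.0309])]
0.055 [array([ 0.6026, -0.0322]), array([ 0.6016, -0.0567]), array([ 0.6693, -0.0538]), array([ 0.6418, -0.0577]), array([ 0.6399, -0.0304])]
0.1 [array([ 0.59  , -0.0281]), array([ 0.589 , -0.0515]), array([ 0.6536, -0.0487]), array([ 0.6274, -0.0524]), array([ 0.6256, -0.0264])]
```

```bash
cat > plan.py <<'E'
from h import *
np.set_printoptions(precision=4,suppress=True)
def state():
    s=bot.read_state(); R=np.array(s["tcp_rot"]); 
    return s,np.array(s["position"]),R
def plan(wps,turns=None):
    """wps: list of (xyz, yaw_of_tool_x or None, nrows)"""
    s,p,R=state(); out=[]
    for xyz,yaw,n in wps:
        p0=p.copy(); xyz=np.array(xyz,float)
        y0=np.arctan2(R[1,0],R[0,0]); d=0 if yaw is None else (yaw-y0+np.pi/2)%np.pi-np.pi/2
        for k in range(n):
            tgt=p0+(xyz-p0)*(k+1)/n
            sh=R.T@(tgt-p)*1000; w=-d/n
            out.append([[round(v,1) for v in sh],round(w,4)])
            p=tgt; c,si=np.cos(w),np.sin(w); R=R@np.array([[c,-si,0],[si,c,0],[0,0,1]])
    for i in range(0,len(out),5): print(out[i:i+5])
def show():
    s,p,R=state(); print("t",round(s["time_s"],2),"p",np.round(p,4),"yaw",round(float(np.arctan2(R[1,0],R[0,0])),4),"F",np.round(s["force"],1),"op",round(s["opening"],3))
E
python3 -c "
from plan import *
plan([((.565,-.120,.18),-.149,20)])
"
```

```text
[[[np.float64(-30.2), np.float64(28.9), np.float64(2.1)], np.float64(0.0738)], [[np.float64(-28.0), np.float64(31.0), np.float64(2.1)], np.float64(0.0738)], [[np.float64(-25.7), np.float64(33.0), np.float64(2.1)], np.float64(0.0738)], [[np.float64(-23.2), np.float64(34.8), np.float64(2.1)], np.float64(0.0738)], [[np.float64(-20.5), np.float64(36.4), np.float64(2.1)], np.float64(0.0738)]]
[[[np.float64(-17.8), np.float64(37.8), np.float64(2.1)], np.float64(0.0738)], [[np.float64(-15.0), np.float64(39.0), np.float64(2.1)], np.float64(0.0738)], [[np.float64(-12.0), np.float64(40.0), np.float64(2.1)], np.float64(0.0738)], [[np.float64(-9.1), np.float64(40.8), np.float64(2.1)], np.float64(0.0738)], [[np.float64(-6.0), np.float64(41.4), np.float64(2.1)], np.float64(0.0738)]]
[[[np.float64(-3.0), np.float64(41.7), np.float64(2.1)], np.float64(0.0738)], [[np.float64(0.1), np.float64(41.8), np.float64(2.1)], np.float64(0.0738)], [[np.float64(3.2), np.float64(41.7), np.float64(2.1)], np.float64(0.0738)], [[np.float64(6.3), np.float64(41.3), np.float64(2.1)], np.float64(0.0738)], [[np.float64(9.3), np.float64(40.7), np.float64(2.1)], np.float64(0.0738)]]
[[[np.float64(12.3), np.float64(40.0), np.float64(2.1)], np.float64(0.0738)], [[np.float64(15.2), np.float64(38.9), np.float64(2.1)], np.float64(0.0738)], [[np.float64(18.0), np.float64(37.7), np.float64(2.1)], np.float64(0.0738)], [[np.float64(20.7), np.float64(36.3), np.float64(2.1)], np.float64(0.0738)], [[np.float64(23.3), np.float64(34.7), np.float64(2.1)], np.float64(0.0738)]]
```

Call:
send_rows([
  [[-30,29,2],0.074],
  [[-28,31,2],0.074],
  [[-26,33,2],0.074],
  [[-23,35,2],0.074],
  [[-20,36,2],0.074],
], gripper=0)

```text
time_s: 1.77
position: [0.2539, 0.4298, 0.212]
tcp_rot: [[0.579, 0.816, 0.004], [0.815, -0.579, 0.011], [0.011, -0.003, -1.0]]
force: [0.9, 0.1, 1.0]
opening: 1.006
```

Call:
send_rows([
  [[-18,37,2],0.074],
  [[-15,38,2],0.074],
  [[-12,39,2],0.074],
  [[-9,40,2],0.074],
  [[-6,41,2],0.074],
])

```text
time_s: 2.18
position: [0.3534, 0.2467, 0.2016]
tcp_rot: [[0.843, 0.538, 0.009], [0.538, -0.843, 0.014], [0.015, -0.007, -1.0]]
force: [1.3, 0.6, -0.8]
opening: 0.998
```

Call:
send_rows([
  [[-3,41,2],0.074],
  [[0,41,2],0.074],
  [[3,41,2],0.074],
  [[6,41,2],0.074],
  [[9,40,2],0.074],
])

```text
time_s: 2.6
position: [0.4503, 0.0621, 0.1918]
tcp_rot: [[0.984, 0.177, 0.014], [0.177, -0.984, 0.015], [0.017, -0.012, -1.0]]
force: [-0.6, 0.4, -0.2]
opening: 1.001
```

```bash
python3 -c "
from plan import *
show()
plan([((.565,-.120,.17),-.149,10)])
" | sed 's/np.float64//g'
```

```text
t 2.6 p [0.4503 0.0621 0.1918] yaw 0.1778 F [-0.6  0.4 -0.2] op 1.001
[[[(8.0), (20.0), (2.1)], (0.0327)], [[(8.7), (19.7), (2.1)], (0.0327)], [[(9.3), (19.4), (2.1)], (0.0327)], [[(9.9), (19.1), (2.1)], (0.0327)], [[(10.6), (18.8), (2.1)], (0.0327)]]
[[[(11.2), (18.4), (2.1)], (0.0327)], [[(11.8), (18.0), (2.1)], (0.0327)], [[(12.4), (17.6), (2.1)], (0.0327)], [[(12.9), (17.2), (2.1)], (0.0327)], [[(13.5), (16.8), (2.1)], (0.0327)]]
```

Call:
send_rows([
  [[16,37,4],0.065],
  [[18,37,4],0.065],
  [[20,36,4],0.065],
  [[22,35,4],0.065],
  [[24,33,4],0.065],
])

```text
time_s: 3.02
position: [0.5574, -0.1157, 0.1724]
tcp_rot: [[0.986, -0.167, 0.018], [-0.168, -0.986, 0.014], [0.015, -0.017, -1.0]]
force: [0.5, 1.2, 0.7]
opening: 1.002
```

Run:
```python
from fit import *; from plan import show
c=capture("wrist"); cv2.imwrite("pics/w1.png",c["image"]); T=capture("top"); cv2.imwrite("pics/t1.png",T["image"])
show()
for z,l in((.0954,"grip"),):
  for n in("bar_grip","bar"):
    for r in place_of("wrist",n)[:2]: print(n,r, onz(c,r["xy"],.0954 if n=="bar_grip" else .0595))
b=[.5834,.0029];R=Rz(-1.7204)@Ry(-.28)
for u in(-.19,0,.0775,.13,.1825): print(u,proj(c,R@[u,0,.006]+[b[0],b[1],.0595]))
```

```text
t 3.12 p [ 0.5611 -0.1201  0.1724] yaw -0.1708 F [-0.1  0.  -0.4] op 1.002
bar_grip {'xy': [337.1, 256.7], 'p': 0.58} [ 0.5703 -0.1169  0.0954]
bar {'xy': [322.9, 73.4], 'p': 0.94} [0.582  0.007  0.0595]
-0.19 [ 319.7723 -186.9579]
0 [325.9609  74.9455]
0.0775 [328.5913 186.2693]
0.13 [330.41   263.2371]
0.1825 [332.2592 341.4973]
```

View pics/w1.png

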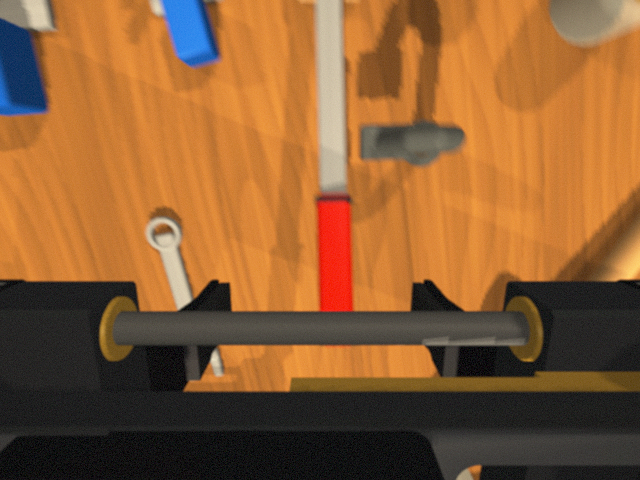

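Run:
```python
from fit import *; from plan import *
c=capture("wrist")
st=np.array([.5705,.1715]);R=Rz(-1.7108)
for z in(.045,.055):
  for u in((362,127),(361,159),(440,127),(433,160)):
    X=onz(c,u,z); print(z,u,X[:2], (R.T@np.r_[X[:2]-st,0])[:2])
for u in((337,198),(333,100)): X=onz(c,u,.08);print(X)
plan([((.568,-.121,.080),-.1708,5)])
```

```text
0.045 (362, 127) [ 0.6049 -0.031 ] [0.1957 0.0624]
0.045 (361, 159) [ 0.6008 -0.0545] [0.2196 0.0616]
0.045 (440, 127) [ 0.6642 -0.0409] [0.1973 0.1224]
0.045 (433, 160) [ 0.6566 -0.0647] [0.2219 0.1182]
0.055 (362, 127) [ 0.6036 -0.0316] [0.1965 0.0611]
0.055 (361, 159) [ 0.5996 -0.0543] [0.2195 0.0604]
0.055 (440, 127) [ 0.6608 -0.0412] [0.198  0.1191]
0.055 (433, 160) [ 0.6535 -0.0641] [0.2217 0.115 ]
[ 0.5762 -0.0775  0.08  ]
[ 0.5836 -0.0131  0.08  ]
[[[np.float64(2.4), np.float64(1.5), np.float64(18.4)], np.float64(0.0012)], [[np.float64(2.4), np.float64(1.5), np.float64(18.4)], np.float64(0.0012)], [[np.float64(2.4), np.float64(1.5), np.float64(18.4)], np.float64(0.0012)], [[np.float64(2.5), np.float64(1.5), np.float64(18.4)], np.float64(0.0012)], [[np.float64(2.5), np.float64(1.5), np.float64(18.4)], np.float64(0.0012)]]
```

Call:
send_rows([
  [[2.5,1.5,18.5],0],
  [[2.5,1.5,18.5],0],
  [[2.5,1.5,18.5],0],
  [[2,1.5,18],0],
  [[2,1,18],0],
])

```text
time_s: 3.68
position: [0.5664, -0.1128, 0.0841]
tcp_rot: [[0.988, -0.152, 0.022], [-0.153, -0.988, 0.014], [0.019, -0.017, -1.0]]
force: [0.6, -0.4, 0.6]
opening: 0.997
```

Run:
```python
from fit import *; from plan import *
show()
T=capture("top"); cv2.imwrite("pics/t2.png",T["image"])
S=capture("side"); cv2.imwrite("pics/s2.png",S["image"])
for u in((380,302),(448,303)): print("wrench",onz(T,u,.005))
cv2.imwrite("pics/s2z.png",cv2.resize(S["image"][180:340,260:480],None,fx=3.6,fy=3.6,interpolation=cv2.INTER_CUBIC))
```

```text
t 3.68 p [ 0.5664 -0.1128  0.0841] yaw -0.1532 F [ 0.6 -0.4  0.6] op 0.997
wrench [ 0.4134 -0.0841  0.005 ]
wrench [ 0.422  -0.2436  0.005 ]
```

View pics/s2z.png

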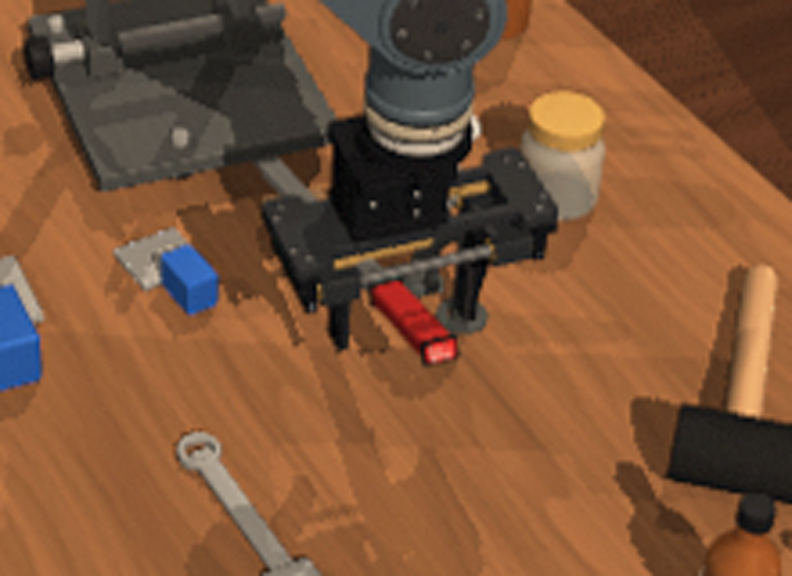

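Call:
send_rows([
  [[1.5,4,2],0.01],
  [[0.5,3,2],0.01],
  [[0,1,1],0],
  [[0,0,0],0],
  [[0,0,0],0],
])

```text
time_s: 4.2
position: [0.5654, -0.118, 0.0808]
tcp_rot: [[0.985, -0.17, 0.019], [-0.17, -0.985, 0.015], [0.016, -0.018, -1.0]]
force: [0.2, 0.0, -0.0]
opening: 0.997
```

Call:
send_rows([
  [[0,0,0],0],
  [[0,0,0],0],
  [[0,0,0],0],
  [[0,0,0],0],
  [[0,0,0],0],
], gripper=1)

```text
time_s: 4.62
position: [0.5664, -0.1186, 0.0829]
tcp_rot: [[0.985, -0.17, 0.023], [-0.17, -0.985, 0.014], [0.02, -0.018, -1.0]]
force: [0.4, -0.5, -0.2]
opening: 0.706
```

Call:
send_rows([
  [[0,0,0],0],
  [[0,0,0],0],
  [[0,0,0],0],
  [[0,0,0],0],
  [[0,0,0],0],
])

```text
time_s: 5.03
position: [0.5663, -0.1186, 0.0827]
tcp_rot: [[0.985, -0.17, 0.022], [-0.17, -0.985, 0.014], [0.019, -0.018, -1.0]]
force: [-0.3, 0.5, -0.5]
opening: 0.324
```

Call:
send_rows([
  [[0,0,0],0],
  [[0,0,0],0],
  [[0,0,0],0],
  [[0,0,0],0],
  [[0,0,0],0],
])

```text
time_s: 5.45
position: [0.5656, -0.1186, 0.0824]
tcp_rot: [[0.986, -0.167, 0.02], [-0.167, -0.986, 0.014], [0.018, -0.017, -1.0]]
force: [0.5, -0.2, -0.1]
opening: 0.269
```

Run:
```python
from fit import *; from plan import *
show()
c=capture("wrist"); cv2.imwrite("pics/w3.png",c["image"])
```

```text
t 5.45 p [ 0.5656 -0.1186  0.0824] yaw -0.1681 F [ 0.5 -0.2 -0.1] op 0.269
```

View pics/w3.png

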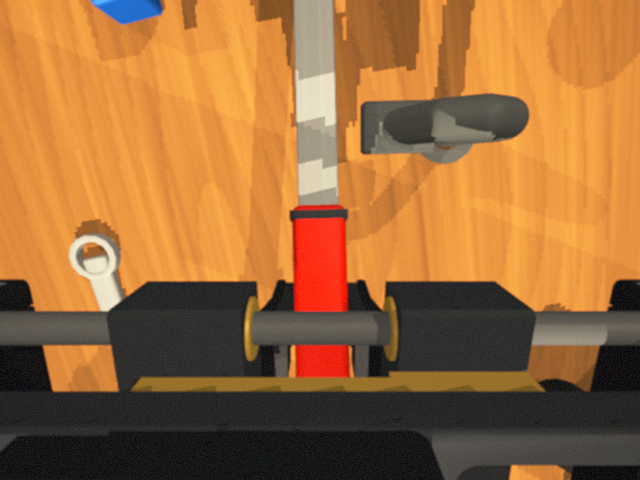

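Call:
send_rows([
  [[0,0.8,4],0],
  [[0,0.8,4],0],
  [[0,0.8,4],0],
  [[0,0.7,4],0],
  [[0,0.7,4],0],
])

```text
time_s: 5.92
position: [0.5654, -0.123, 0.0642]
tcp_rot: [[0.986, -0.164, 0.021], [-0.164, -0.986, 0.012], [0.018, -0.015, -1.0]]
force: [-2.1, 0.4, 6.1]
opening: 0.272
```

Call:
send_rows([
  [[0,0.7,3],0],
  [[0,0.6,3],0],
  [[0,0.6,3],0],
  [[0,0.5,3],0],
  [[0,0.5,3],0],
])

```text
time_s: 6.33
position: [0.5645, -0.1253, 0.0497]
tcp_rot: [[0.987, -0.162, 0.019], [-0.163, -0.987, 0.014], [0.017, -0.017, -1.0]]
force: [-1.2, 0.2, 5.7]
opening: 0.273
```

Call:
send_rows([
  [[0,0.4,3],0],
  [[0,0.4,3],0],
  [[0,0.3,3],0],
  [[0,0.3,3],0],
  [[0,0.3,3],0],
])

```text
time_s: 6.75
position: [0.5646, -0.1267, 0.0359]
tcp_rot: [[0.987, -0.161, 0.019], [-0.161, -0.987, 0.015], [0.017, -0.018, -1.0]]
force: [-1.6, 0.3, 6.6]
opening: 0.269
```

Call:
send_rows([
  [[0,0.3,2.5],0],
  [[0,0.3,2.5],0],
  [[0,0.2,2.5],0],
  [[0,0.2,2.5],0],
  [[0,0.2,2.5],0],
])

```text
time_s: 7.17
position: [0.5666, -0.1282, 0.0263]
tcp_rot: [[0.987, -0.158, 0.023], [-0.159, -0.987, 0.015], [0.021, -0.018, -1.0]]
force: [-1.4, 1.0, 9.8]
opening: 0.273
```

Call:
send_rows([
  [[0,0.1,2],0],
  [[0,0.1,2],0],
  [[0,0,2],0],
  [[0,0,2],0],
  [[0,0,1],0],
])

```text
time_s: 7.58
position: [0.5683, -0.129, 0.0222]
tcp_rot: [[0.988, -0.154, 0.026], [-0.154, -0.988, 0.013], [0.024, -0.017, -1.0]]
force: [-1.3, -0.2, 11.5]
opening: 0.28
```

Run:
```python
from fit import *; from plan import *
show()
T=capture("top"); cv2.imwrite("pics/t4.png",T["image"])
S=capture("side"); cv2.imwrite("pics/s4.png",S["image"])
W=capture("wrist"); cv2.imwrite("pics/w4.png",W["image"])
a=cv2.resize(S["image"][180:300,260:420],None,fx=4.5,fy=4.5,interpolation=cv2.INTER_CUBIC)
cv2.imwrite("pics/s4z.png",a)
```

```text
t 7.58 p [ 0.5683 -0.129   0.0222] yaw -0.1547 F [-1.3 -0.2 11.5] op 0.28
```

View pics/s4z.png

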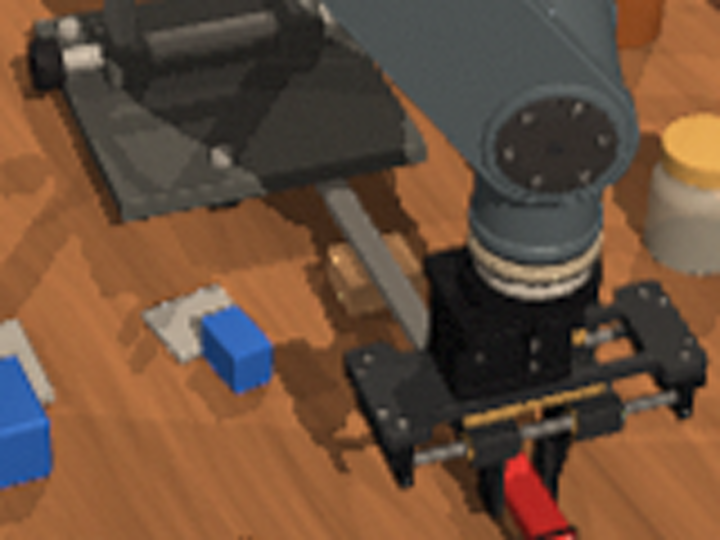

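View pics/w4.png

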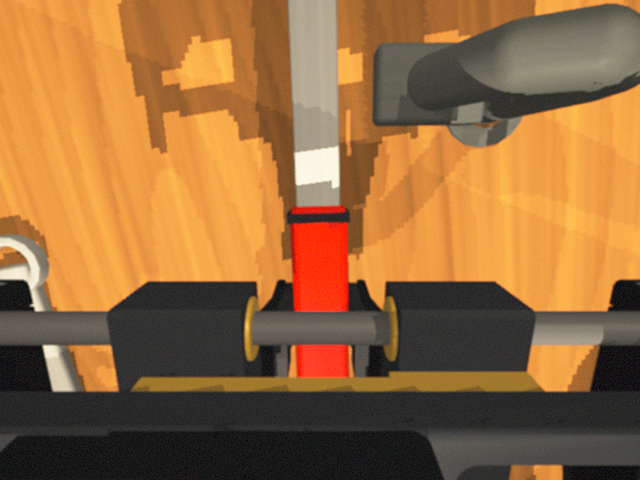

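Call:
send_rows([
  [[-0.5,0,3],0],
  [[-0.5,0,3],0],
  [[-0.5,0,3],0],
  [[-0.5,0,3],0],
  [[-0.5,0,2],0],
])

```text
time_s: 8.15
position: [0.5701, -0.1297, 0.0161]
tcp_rot: [[0.988, -0.149, 0.035], [-0.15, -0.989, 0.01], [0.033, -0.015, -0.999]]
force: [-2.2, 0.3, 16.3]
opening: 0.273
```

Run:
```python
from fit import *; from plan import *
show()
W=capture("wrist"); cv2.imwrite("pics/w5.png",W["image"])
show()
st=np.array([.5705,.1715]);R=Rz(-1.7108)
for z in(.04,.046):
  for u in((375,44),(372,124)):
    X=onz(W,u,z); print(z,u,X[:2], (R.T@np.r_[X[:2]-st,0])[:2])
```

```text
t 8.15 p [ 0.5701 -0.1297  0.0161] yaw -0.1504 F [-2.2  0.3 16.3] op 0.273
t 8.2 p [ 0.5701 -0.1297  0.0162] yaw -0.1503 F [-1.6  1.4 16.2] op 0.276
0.04 (375, 44) [ 0.6045 -0.028 ] [0.1928 0.0615]
0.04 (372, 124) [ 0.6004 -0.0543] [0.2194 0.0611]
0.046 (375, 44) [ 0.6032 -0.0295] [0.1944 0.0605]
0.046 (372, 124) [ 0.5993 -0.0546] [0.2199 0.0601]
```

Call:
send_rows([
  [[1,0,3],-0.005],
  [[1.5,0,3],-0.008],
  [[2,0,3],-0.01],
  [[2.5,0,2.5],-0.012],
  [[2.5,0,2.5],-0.012],
])

```text
time_s: 8.62
position: [0.5754, -0.1305, 0.0113]
tcp_rot: [[0.995, -0.1, 0.027], [-0.1, -0.995, 0.012], [0.025, -0.015, -1.0]]
force: [-6.3, -0.8, 16.7]
opening: 0.272
```

Call:
send_rows([
  [[2.5,0,2],-0.012],
  [[3,0,2],-0.012],
  [[3,0,2],-0.012],
  [[3,0,2],-0.012],
  [[3,0,2],-0.012],
])

```text
time_s: 9.03
position: [0.5832, -0.1316, 0.0095]
tcp_rot: [[0.998, -0.053, 0.014], [-0.053, -0.998, 0.019], [0.013, -0.02, -1.0]]
force: [-5.5, -0.4, 15.8]
opening: 0.275
```

Run:
```python
from fit import *; from plan import *
show()
W=capture("wrist"); cv2.imwrite("pics/w6.png",W["image"])
S=capture("side"); cv2.imwrite("pics/s6.png",S["image"])
cv2.imwrite("pics/s6z.png",cv2.resize(S["image"][180:300,260:420],None,fx=4.5,fy=4.5,interpolation=cv2.INTER_CUBIC))
```

```text
t 9.03 p [ 0.5832 -0.1316  0.0095] yaw -0.0535 F [-5.5 -0.4 15.8] op 0.275
```

View pics/w6.png

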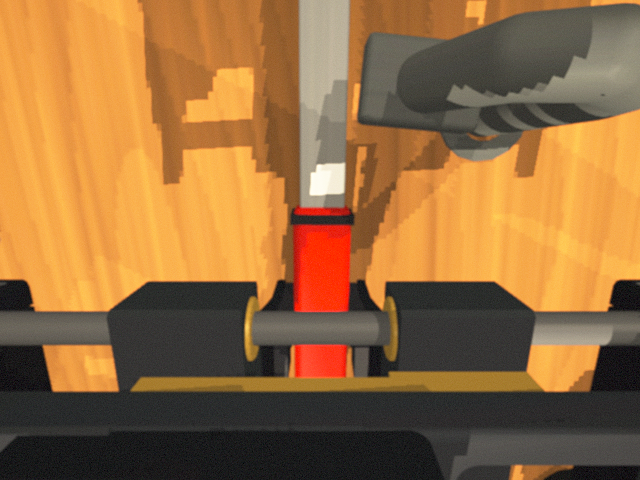

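View pics/s6z.png

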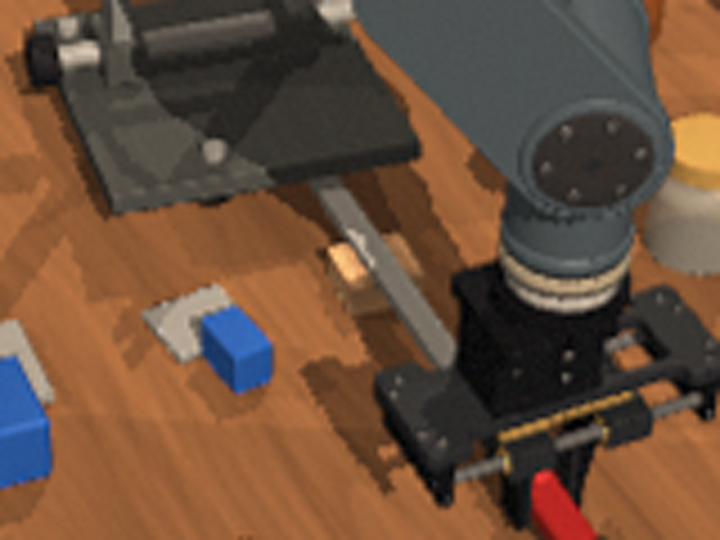

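Call:
send_rows([
  [[4,0,1.3],0],
  [[5,0,1.3],0],
  [[5,0,1.3],0],
  [[5,0,1.3],-0.004],
  [[5,0,1.3],-0.006],
])

```text
time_s: 9.55
position: [0.5906, -0.1321, 0.0084]
tcp_rot: [[0.999, -0.038, -0.021], [-0.037, -0.999, 0.025], [-0.022, -0.024, -0.999]]
force: [-8.5, -2.6, 15.0]
opening: 0.275
```

Run:
```python
from fit import *; from plan import *
show()
W=capture("wrist"); cv2.imwrite("pics/w7.png",W["image"])
```

```text
t 9.55 p [ 0.5906 -0.1321  0.0084] yaw -0.0375 F [-8.5 -2.6 15. ] op 0.275
```

View pics/w7.png

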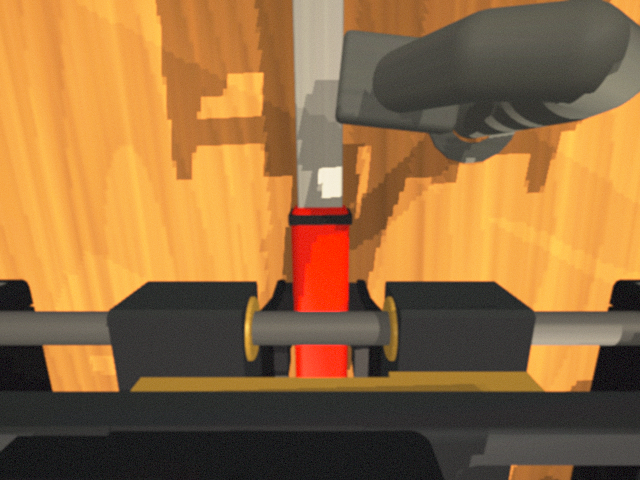

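Call:
send_rows([
  [[7,0,1.3],-0.005],
  [[8,0,1.3],-0.006],
  [[8,0,1.3],-0.006],
  [[8,0,1.3],-0.006],
  [[8,0,1.3],-0.008],
])

```text
time_s: 10.02
position: [0.6091, -0.1329, 0.0055]
tcp_rot: [[0.998, 0.012, -0.067], [0.014, -1.0, 0.027], [-0.067, -0.028, -0.997]]
force: [-9.8, -1.3, 15.2]
opening: 0.27
```

Run:
```python
from fit import *; from plan import *
show()
W=capture("wrist"); cv2.imwrite("pics/w8.png",W["image"])
T=capture("top"); cv2.imwrite("pics/t8.png",T["image"])
cv2.imwrite("pics/t8z.png",cv2.resize(T["image"][140:300,150:450],None,fx=2.66,fy=2.66,interpolation=cv2.INTER_CUBIC))
```

```text
t 10.02 p [ 0.6091 -0.1329  0.0055] yaw 0.0139 F [-9.8 -1.3 15.2] op 0.27
```

View pics/w8.png

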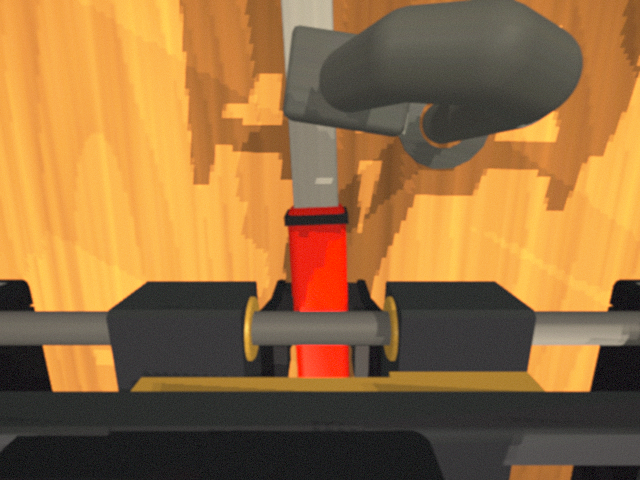

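View pics/t8z.png

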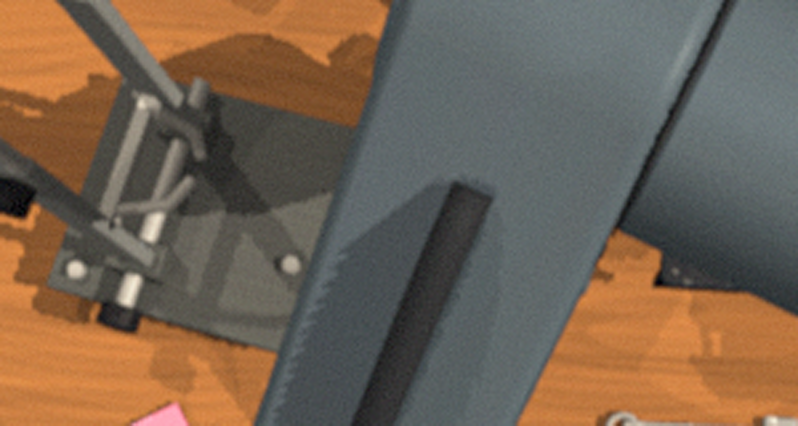

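Run:
```python
from fit import *; from plan import *
W=capture("wrist")
st=np.array([.5705,.1715]);R=Rz(-1.7108)
def S(u,z):
    X=onz(W,u,z); print(z,u,X, (R.T@np.r_[X[:2]-st,0])[:2])
for u in((290,125),(337,125),(283,0),(332,0),(292,207),(340,207)): S(u,.033)
for u in((293,28),(286,118),(405,135)): S(u,.046)
```

```text
0.033 (290, 125) [ 0.6009 -0.055   0.033 ] [0.2201 0.0618]
0.033 (337, 125) [ 0.6179 -0.0549  0.033 ] [0.2176 0.0786]
0.033 (283, 0) [ 0.5988 -0.0151  0.033 ] [0.1808 0.0541]
0.033 (332, 0) [ 0.6153 -0.0152  0.033 ] [0.1787 0.0704]
0.033 (292, 207) [ 0.6015 -0.0847  0.033 ] [0.2494 0.0665]
0.033 (340, 207) [ 0.6198 -0.0843  0.033 ] [0.2464 0.0845]
0.046 (293, 28) [ 0.604  -0.0278  0.046 ] [0.1927 0.061 ]
0.046 (286, 118) [ 0.6016 -0.0541  0.046 ] [0.2191 0.0622]
0.046 (405, 135) [ 0.6402 -0.0591  0.046 ] [0.2186 0.1012]
```

Call:
send_rows([
  [[7,0,0.8],-0.018],
  [[7,0,0.8],-0.018],
  [[7,0,0.8],-0.018],
  [[6,0,0.8],-0.018],
  [[5,0,0.8],-0.015],
])

```text
time_s: 10.58
position: [0.6282, -0.132, 0.0063]
tcp_rot: [[0.989, 0.113, -0.096], [0.116, -0.993, 0.027], [-0.092, -0.037, -0.995]]
force: [-5.8, 0.1, 13.9]
opening: 0.27
```

Run:
```python
from fit import *; from plan import *
show()
W=capture("wrist"); cv2.imwrite("pics/w9.png",W["image"])
S=capture("side"); cv2.imwrite("pics/s9.png",S["image"])
cv2.imwrite("pics/s9z.png",cv2.resize(S["image"][180:300,260:420],None,fx=4.5,fy=4.5,interpolation=cv2.INTER_CUBIC))
```

```text
t 10.58 p [ 0.6282 -0.132   0.0063] yaw 0.1164 F [-5.8  0.1 13.9] op 0.27
```

View pics/w9.png

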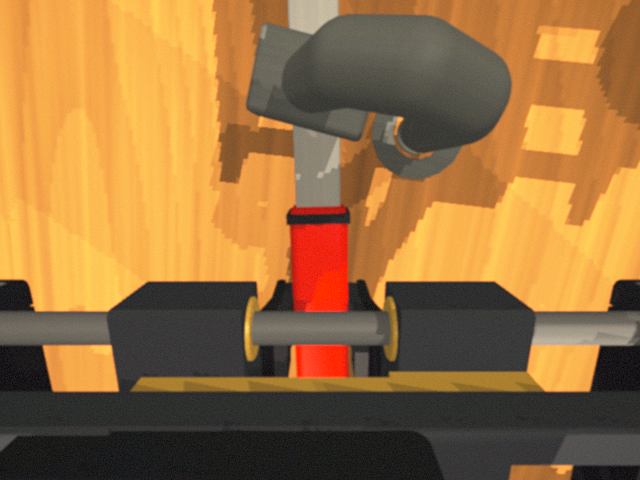

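View pics/s9z.png

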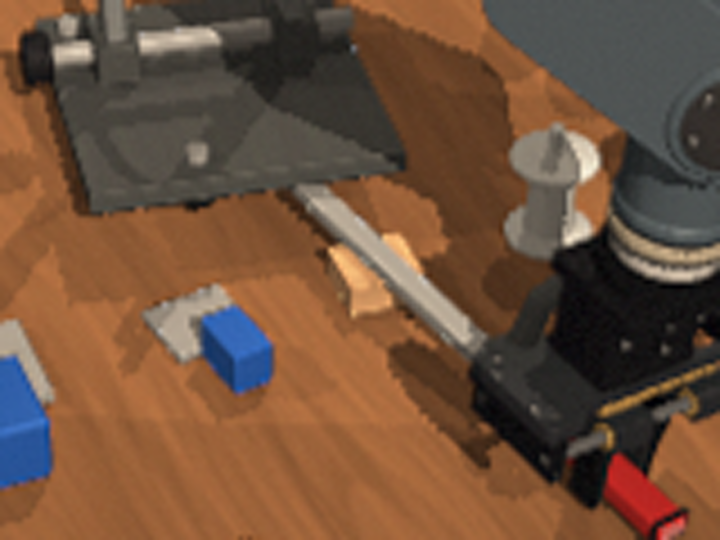

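Call:
send_rows([
  [[2,0,-0.5],0],
  [[2,0,-0.5],0],
  [[1,0,-0.5],0],
  [[1,0,-0.5],0],
  [[1,0,-0.5],0],
])

```text
time_s: 11.1
position: [0.6329, -0.132, 0.015]
tcp_rot: [[0.988, 0.12, -0.101], [0.123, -0.992, 0.023], [-0.097, -0.036, -0.995]]
force: [-2.8, 0.4, 9.2]
opening: 0.272
```

Call:
send_rows([
  [[1,0,-0.8],0],
  [[1,0,-0.8],0],
  [[1,0,-0.8],0],
  [[1,0,-0.8],0],
  [[1,0,-0.8],0],
])

```text
time_s: 11.52
position: [0.6355, -0.1318, 0.0214]
tcp_rot: [[0.986, 0.127, -0.106], [0.13, -0.991, 0.021], [-0.102, -0.034, -0.994]]
force: [-3.1, 0.6, 3.3]
opening: 0.277
```

Call:
send_rows([
  [[0,0,-1],0],
  [[0,0,-1],0],
  [[0,0,-1],0],
  [[0,0,-1],0],
  [[0,0,-1],0],
])

```text
time_s: 11.93
position: [0.636, -0.1314, 0.0262]
tcp_rot: [[0.986, 0.128, -0.106], [0.131, -0.991, 0.021], [-0.102, -0.034, -0.994]]
force: [-2.2, 0.1, 3.0]
opening: 0.272
```

Run:
```python
from fit import *; from plan import *
show()
W=capture("wrist"); cv2.imwrite("pics/w10.png",W["image"])
S=capture("side"); cv2.imwrite("pics/s10.png",S["image"])
cv2.imwrite("pics/s10z.png",cv2.resize(S["image"][180:300,260:420],None,fx=4.5,fy=4.5,interpolation=cv2.INTER_CUBIC))
show()
```

```text
t 11.93 p [ 0.636  -0.1314  0.0262] yaw 0.1322 F [-2.2  0.1  3. ] op 0.272
t 12.03 p [ 0.6361 -0.1314  0.0263] yaw 0.1322 F [-2.   1.   2.8] op 0.272
```

View pics/w10.png

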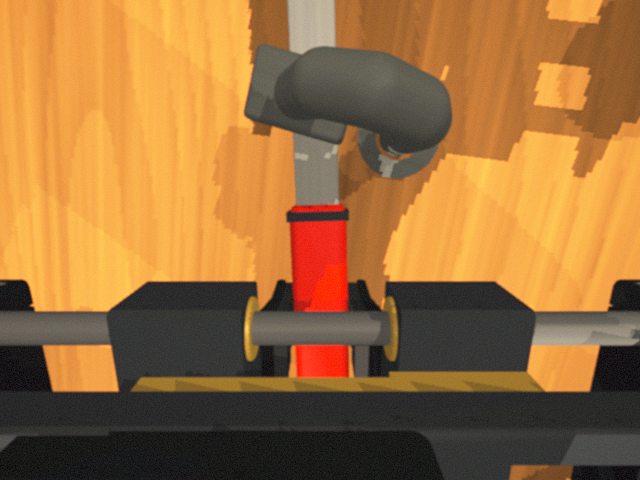

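View pics/s10z.png

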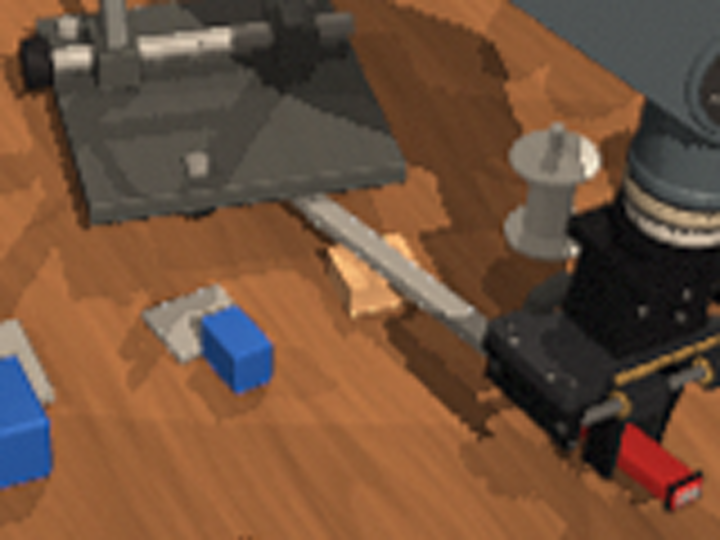

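Call:
send_rows([
  [[0,0,-1],0],
  [[0,0,-1],0],
  [[0,0,-1],0],
  [[0,0,-1],0],
  [[0,0,-1],0],
])

```text
time_s: 12.45
position: [0.6362, -0.1312, 0.0287]
tcp_rot: [[0.986, 0.128, -0.106], [0.131, -0.991, 0.021], [-0.103, -0.035, -0.994]]
force: [-1.3, 0.4, -4.8]
opening: 0.271
```

Call:
send_rows([
  [[0,0,-1],0],
  [[0,0,-1],0],
  [[0,0,-1],0],
  [[0,0,-1],0],
  [[0,0,-1],0],
])

```text
time_s: 12.87
position: [0.6361, -0.1312, 0.0289]
tcp_rot: [[0.986, 0.127, -0.108], [0.13, -0.991, 0.023], [-0.104, -0.036, -0.994]]
force: [1.1, 0.7, -9.6]
opening: 0.272
```

Call:
send_rows([
  [[0,0,0.3],0],
  [[0,0,0],0],
  [[0,0,0],0],
  [[0,0,0],0],
  [[0,0,0],0],
])

```text
time_s: 13.28
position: [0.6361, -0.1312, 0.0288]
tcp_rot: [[0.986, 0.127, -0.108], [0.13, -0.991, 0.023], [-0.104, -0.037, -0.994]]
force: [0.7, -0.3, -6.5]
opening: 0.271
```

Call:
send_rows([
  [[0,0,0],0],
  [[0,0,0],0],
  [[0,0,0],0],
  [[0,0,0],0],
  [[0,0,0],0],
], gripper=0)

```text
time_s: 13.7
position: [0.6376, -0.1317, 0.0337]
tcp_rot: [[0.987, 0.123, -0.105], [0.126, -0.992, 0.023], [-0.102, -0.036, -0.994]]
force: [0.2, -0.0, -0.4]
opening: 0.568
```

Run:
```python
from fit import *; from plan import *
show()
W=capture("wrist"); cv2.imwrite("pics/w11.png",W["image"])
S=capture("side"); cv2.imwrite("pics/s11.png",S["image"])
cv2.imwrite("pics/s11z.png",cv2.resize(S["image"][180:300,260:420],None,fx=4.5,fy=4.5,interpolation=cv2.INTER_CUBIC))
show()
```

```text
t 13.7 p [ 0.6376 -0.1317  0.0337] yaw 0.1266 F [ 0.2 -0.  -0.4] op 0.568
t 13.8 p [ 0.6376 -0.1317  0.0335] yaw 0.1269 F [ 0.   0.5 -0.4] op 0.662
```

View pics/s11z.png

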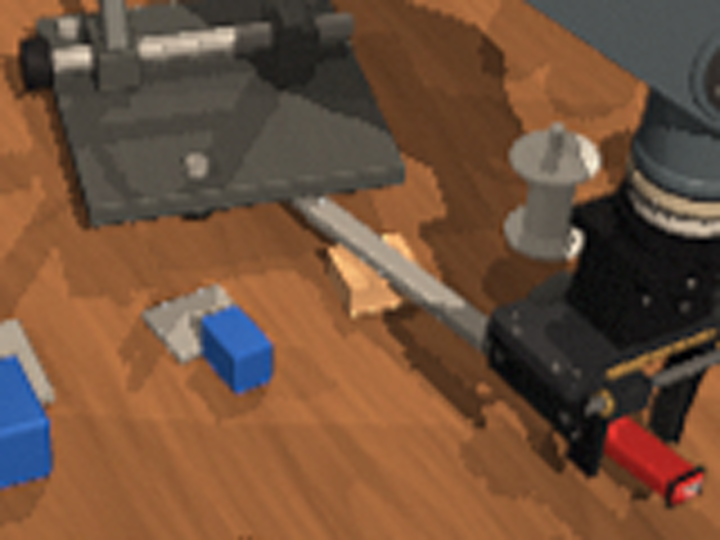

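View pics/w11.png

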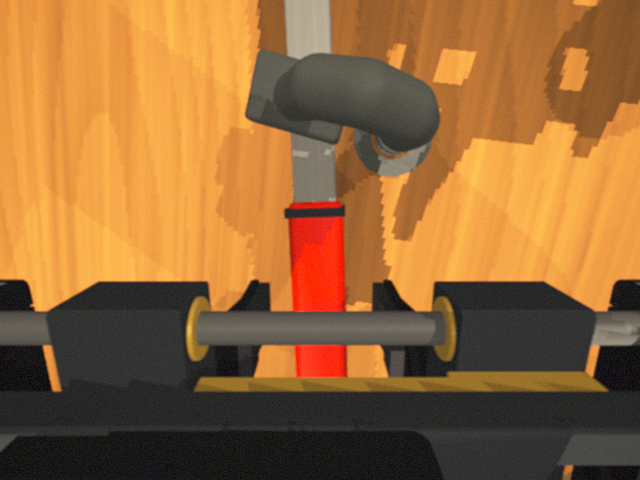

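Call:
send_rows([
  [[-2,-1,-20],0],
  [[-3,-1,-30],0],
  [[-3,-1,-30],0],
  [[-3,-1,-30],0],
  [[-3,-1,-30],0],
])

```text
time_s: 14.22
position: [0.632, -0.1298, 0.1706]
tcp_rot: [[0.985, 0.121, -0.125], [0.125, -0.992, 0.031], [-0.12, -0.046, -0.992]]
force: [0.6, -0.4, -0.4]
opening: 0.973
```

Run:
```python
from fit import *; from plan import *
show(); s,p,R=state(); print(R)
T=capture("top"); cv2.imwrite("pics/t12.png",T["image"])
S=capture("side"); cv2.imwrite("pics/s12.png",S["image"])
cv2.imwrite("pics/s12z.png",cv2.resize(S["image"][160:300,230:420],None,fx=4.2,fy=4.2,interpolation=cv2.INTER_CUBIC))
plan([((.4845,.0646,.15),.049,7)])
```

```text
t 14.22 p [ 0.632  -0.1298  0.1706] yaw 0.1267 F [ 0.6 -0.4 -0.4] op 0.973
[[ 0.9848  0.1206 -0.1251]
 [ 0.1254 -0.9916  0.0313]
 [-0.1203 -0.0465 -0.9916]]
[[[np.float64(-17.5), np.float64(-30.2), np.float64(6.8)], np.float64(0.011)], [[np.float64(-17.8), np.float64(-30.0), np.float64(6.8)], np.float64(0.011)], [[np.float64(-18.1), np.float64(-29.8), np.float64(6.8)], np.float64(0.011)], [[np.float64(-18.5), np.float64(-29.6), np.float64(6.8)], np.float64(0.011)], [[np.float64(-18.8), np.float64(-29.4), np.float64(6.8)], np.float64(0.011)]]
[[[np.float64(-19.1), np.float64(-29.2), np.float64(6.8)], np.float64(0.011)], [[np.float64(-19.4), np.float64(-29.0), np.float64(6.8)], np.float64(0.011)]]
```

View pics/s12z.png

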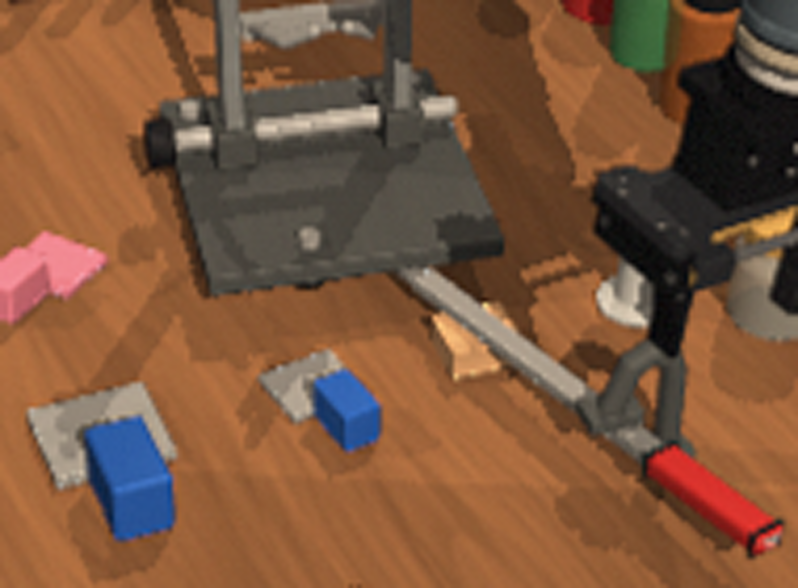

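Call:
send_rows([
  [[-17,-30,7],0.011],
  [[-18,-30,7],0.011],
  [[-18,-30,7],0.011],
  [[-18,-30,7],0.011],
  [[-19,-29,7],0.011],
])

```text
time_s: 14.73
position: [0.5327, 0.005, 0.156]
tcp_rot: [[0.994, 0.054, -0.097], [0.057, -0.998, 0.021], [-0.095, -0.026, -0.995]]
force: [0.1, -0.2, 0.5]
opening: 1.001
```

Run:
```python
from fit import *; from plan import *
show(); s,p,R=state(); print(R); print(s["joint_positions"],s["qvel"])
```

```text
t 14.73 p [0.5327 0.005  0.156 ] yaw 0.0569 F [ 0.1 -0.2  0.5] op 1.001
[[ 0.9938  0.0544 -0.0965]
 [ 0.0566 -0.9982  0.0206]
 [-0.0952 -0.0259 -0.9951]]
[-11.5223  30.5476  95.0228   0.0577  60.0942 -14.7436] [ 28.1285 -14.0861  43.5427   3.5338 -29.4895  34.6909]
```

Call:
send_rows([
  [[0,0,0],0],
  [[0,0,0],0],
  [[0,0,0],0],
  [[-38,0,0],0],
  [[-38,0,0],0],
])

```text
time_s: 15.15
position: [0.4567, 0.0045, 0.1612]
tcp_rot: [[0.993, 0.061, -0.097], [0.063, -0.998, 0.021], [-0.096, -0.028, -0.995]]
force: [-1.9, 0.6, 0.4]
opening: 0.999
```

Run:
```python
from fit import *; from plan import *
show(); s,p,R=state(); print(R); print(s["joint_positions"],s["qvel"])
```

```text
t 15.15 p [0.4567 0.0045 0.1612] yaw 0.0635 F [-1.9  0.6  0.4] op 0.999
[[ 0.9934  0.0608 -0.0974]
 [ 0.0632 -0.9978  0.0215]
 [-0.0959 -0.0275 -0.995 ]]
[-13.4356  25.1672 105.3558  -0.1215  55.2026 -16.925 ] [-15.9637 -31.225   54.5603  -1.8068 -31.1526 -14.1648]
```

Call:
send_rows([
  [[0,0,0],0],
  [[0,0,0],0],
  [[0,0,0],0],
  [[0,0,0],0],
  [[0,0,0],0],
])

```text
time_s: 15.57
position: [0.4539, 0.0013, 0.1613]
tcp_rot: [[0.993, 0.055, -0.101], [0.058, -0.998, 0.022], [-0.1, -0.028, -0.995]]
force: [0.3, -0.8, -0.3]
opening: 1.0
```

Call:
send_rows([
  [[38,2,-10],0],
  [[38,2,-10],0],
  [[38,2,-10],0],
  [[38,2,-10],0],
  [[38,2,-10],0],
])

```text
time_s: 15.98
position: [0.6437, 0.0029, 0.186]
tcp_rot: [[0.991, 0.053, -0.124], [0.057, -0.998, 0.026], [-0.122, -0.033, -0.992]]
force: [0.7, 0.2, -0.4]
opening: 1.001
```

Call:
send_rows([
  [[38,2,-10],0],
  [[38,2,-10],0],
  [[38,2,-10],0],
  [[38,2,-10],0],
  [[38,2,-10],0],
])

```text
time_s: 16.4
position: [0.8491, 0.0028, 0.2121]
tcp_rot: [[0.991, 0.054, -0.119], [0.057, -0.998, 0.025], [-0.117, -0.032, -0.993]]
force: [1.5, -0.5, -0.2]
opening: 1.0
```

Call:
send_rows([
  [[38,2,-10],0],
  [[38,2,-10],0],
  [[38,2,-10],0],
  [[20,2,-5],0],
  [[20,2,-5],0],
])

```text
time_s: 16.82
position: [0.9191, 0.0028, 0.1873]
tcp_rot: [[0.994, 0.054, -0.093], [0.057, -0.998, 0.031], [-0.091, -0.036, -0.995]]
force: [-0.0, -0.2, -0.8]
opening: 1.002
```

Run:
```python
from fit import *; from plan import *
show(); s,p,R=state(); print(R); print(s["joint_positions"],s["qvel"])
```

```text
t 16.82 p [0.9191 0.0028 0.1873] yaw 0.0571 F [-0.  -0.2 -0.8] op 1.002
[[ 0.9942  0.0537 -0.0932]
 [ 0.0569 -0.9979  0.0311]
 [-0.0913 -0.0363 -0.9952]]
[ -7.134   65.2808  12.5302   1.1624 107.7139 -10.0113] [-0.5257  1.8975 -2.2693  1.2252 -9.8265 -0.2822]
```

Call:
send_rows([
  [[38,2,-4],0],
  [[38,2,-4],0],
  [[38,2,-4],0],
  [[38,2,-4],0],
  [[38,2,-4],0],
])

```text
time_s: 17.23
position: [0.9636, 0.0024, 0.1687]
tcp_rot: [[0.998, 0.053, 0.04], [0.052, -0.998, 0.03], [0.041, -0.028, -0.999]]
force: [-0.6, -0.6, 0.0]
opening: 1.0
```

```bash
python3 - <<'E' | sed 's/np.float64//g'
from fit import *; from plan import *
plan([((.4845,.0646,.13),.049,13)])
E
```

```text
[[[(-36.6), (-6.7), (1.7)], (0.0003)], [[(-36.7), (-6.7), (1.7)], (0.0003)], [[(-36.7), (-6.6), (1.7)], (0.0003)], [[(-36.7), (-6.6), (1.7)], (0.0003)], [[(-36.7), (-6.6), (1.7)], (0.0003)]]
[[[(-36.7), (-6.6), (1.7)], (0.0003)], [[(-36.7), (-6.6), (1.7)], (0.0003)], [[(-36.7), (-6.6), (1.7)], (0.0003)], [[(-36.7), (-6.6), (1.7)], (0.0003)], [[(-36.7), (-6.6), (1.7)], (0.0003)]]
[[[(-36.7), (-6.6), (1.7)], (0.0003)], [[(-36.7), (-6.6), (1.7)], (0.0003)], [[(-36.7), (-6.6), (1.7)], (0.0003)]]
```

Call:
send_rows([
  [[-36,-6,0],0],
  [[-37,-7,0],0],
  [[-37,-7,0],0],
  [[-37,-7,1],0],
  [[-37,-7,1],0],
])

```text
time_s: 17.65
position: [0.8019, 0.021, 0.1577]
tcp_rot: [[0.996, 0.051, 0.074], [0.049, -0.998, 0.025], [0.075, -0.021, -0.997]]
force: [1.1, 0.0, 0.6]
opening: 0.994
```

Call:
send_rows([
  [[-37,-7,1],0],
  [[-37,-7,1],0],
  [[-37,-7,1],0],
  [[-37,-7,1],0],
  [[-30,-5,1],0],
])

```text
time_s: 18.07
position: [0.6287, 0.0442, 0.1533]
tcp_rot: [[0.993, 0.051, 0.111], [0.049, -0.999, 0.02], [0.111, -0.015, -0.994]]
force: [-0.3, -0.0, -1.3]
opening: 0.997
```

```bash
python3 - <<'E' | sed 's/np.float64//g'
from fit import *; from plan import *
show(); print(state()[2])
T=capture("top"); cv2.imwrite("pics/t13.png",T["image"])
plan([((.4845,.0646,.13),.049,5)])
E
```

```text
t 18.07 p [0.6287 0.0442 0.1533] yaw 0.0492 F [-0.3 -0.  -1.3] op 0.997
[[ 0.9926  0.0508  0.1105]
 [ 0.0489 -0.9986  0.0202]
 [ 0.1114 -0.0147 -0.9937]]
[[[(-27.2), (-5.1), (1.7)], (0.0003)], [[(-27.2), (-5.1), (1.7)], (0.0003)], [[(-27.2), (-5.1), (1.7)], (0.0003)], [[(-27.2), (-5.1), (1.7)], (0.0003)], [[(-27.2), (-5.1), (1.7)], (0.0003)]]
```

Call:
send_rows([
  [[-36,-4,-2],0],
  [[-38,-4,-2],0],
  [[-38,-4,-2],0],
  [[-38,-4,-2],0],
  [[-38,-4,-2],0],
])

```text
time_s: 18.53
position: [0.4527, 0.0524, 0.1522]
tcp_rot: [[0.988, 0.052, 0.146], [0.051, -0.999, 0.015], [0.147, -0.007, -0.989]]
force: [-0.7, 0.1, 0.1]
opening: 0.997
```

Call:
send_rows([
  [[-38,0,-2],0],
  [[-38,0,-2],0],
  [[-30,0,-2],0],
  [[-20,0,-2],0],
  [[-20,0,-2],0],
])

```text
time_s: 18.95
position: [0.3162, 0.0415, 0.1474]
tcp_rot: [[0.982, 0.055, 0.181], [0.055, -0.998, 0.006], [0.181, 0.004, -0.984]]
force: [-0.5, -0.2, 0.2]
opening: 0.999
```

```bash
python3 - <<'E' | sed 's/np.float64//g'
from fit import *; from plan import *
show(); s,p,R=state(); print(R[:,2]); print(s["joint_positions"],s["qvel"])
E
```

```text
t 18.95 p [0.3162 0.0415 0.1474] yaw 0.0558 F [-0.5 -0.2  0.2] op 0.999
[ 0.1808  0.0064 -0.9835]
[-16.2542  14.1447 136.0392   9.4694  20.1629 -28.0478] [-18.6412 -12.1839  33.0344  17.7784 -23.7404 -36.3676]
```

Call:
send_rows([
  [[-25,0,0],0],
  [[-25,0,0],0],
  [[-25,0,0],0],
  [[-25,0,0],0],
  [[-25,0,0],0],
])

```text
time_s: 19.37
position: [0.2607, 0.036, 0.1766]
tcp_rot: [[0.985, 0.051, 0.168], [0.054, -0.998, -0.014], [0.167, 0.023, -0.986]]
force: [1.1, -0.0, -0.2]
opening: 0.999
```

Call:
send_rows([
  [[-20,0,5],0],
  [[-20,0,5],0],
  [[-20,0,5],0],
  [[-20,0,5],0],
  [[-20,0,5],0],
])

```text
time_s: 19.78
position: [0.2287, 0.0345, 0.1992]
tcp_rot: [[0.987, 0.048, 0.153], [0.054, -0.998, -0.036], [0.151, 0.044, -0.988]]
force: [1.2, -0.3, -0.0]
opening: 0.998
```

```bash
python3 - <<'E' | sed 's/np.float64//g'
from fit import *; from plan import *
show(); s,p,R=state(); print(R[:,2]); print(s["joint_positions"],s["qvel"])
E
```

```text
t 19.78 p [0.2287 0.0345 0.1992] yaw 0.0544 F [ 1.2 -0.3 -0. ] op 0.998
[ 0.1533 -0.0363 -0.9875]
[-22.2126  -3.9899 139.659    2.4073  35.4001 -26.986 ] [ -6.0912 -22.4482   0.0527  -5.9241  23.4815  -0.6137]
```

Call:
send_rows([
  [[-25,0,25],0],
  [[-25,0,25],0],
  [[-25,0,25],0],
  [[-25,0,25],0],
  [[-25,0,25],0],
])

```text
time_s: 20.2
position: [0.2327, 0.0462, 0.174]
tcp_rot: [[0.994, 0.039, 0.1], [0.046, -0.997, -0.069], [0.097, 0.073, -0.993]]
force: [-0.4, -0.7, 0.0]
opening: 0.999
```

```bash
python3 - <<'E' | sed 's/np.float64//g'
from fit import *; from plan import *
show(); s,p,R=state(); print(R[:,2]); print(s["joint_positions"],s["qvel"])
E
```

```text
t 20.2 p [0.2327 0.0462 0.174 ] yaw 0.0463 F [-0.4 -0.7  0. ] op 0.999
[ 0.0999 -0.0687 -0.9926]
[-13.0072   4.1559 139.6522  -5.1348  29.8076 -11.1434] [ 23.5087  23.6667  -0.0976 -19.2781 -15.5357  41.1529]
```

Call:
send_rows([
  [[-25,0,25],0],
  [[-25,0,25],0],
  [[-25,0,25],0],
  [[-25,0,25],0],
  [[-25,0,25],0],
])

```text
time_s: 20.62
position: [0.2392, 0.0711, 0.1297]
tcp_rot: [[0.998, 0.033, 0.044], [0.037, -0.994, -0.102], [0.041, 0.103, -0.994]]
force: [-0.1, 0.2, 0.6]
opening: 1.003
```

```bash
python3 - <<'E' | sed 's/np.float64//g'
from fit import *; from plan import *
show(); s,p,R=state(); print(R); print(s["joint_positions"],s["qvel"])
plan([((.4845,.0646,.15),.049,8)])
E
```

```text
t 20.62 p [0.2392 0.0711 0.1297] yaw 0.0373 F [-0.1  0.2  0.6] op 1.003
[[ 0.9985  0.0329  0.0444]
 [ 0.0373 -0.9941 -0.1016]
 [ 0.0407  0.1031 -0.9938]]
[ -2.256   16.5777 139.6223 -15.6277  21.7493  10.153 ] [ 27.2962  35.1967  -0.2102 -31.7048 -22.9158  60.0509]
[[[(30.7), (2.1), (-1.1)], (-0.0015)], [[(30.7), (2.1), (-1.1)], (-0.0015)], [[(30.7), (2.2), (-1.1)], (-0.0015)], [[(30.7), (2.2), (-1.1)], (-0.0015)], [[(30.7), (2.3), (-1.1)], (-0.0015)]]
[[[(30.7), (2.3), (-1.1)], (-0.0015)], [[(30.7), (2.4), (-1.1)], (-0.0015)], [[(30.7), (2.4), (-1.1)], (-0.0015)]]
```

Call:
send_rows([
  [[31,2,-4],0],
  [[31,2,-4],0],
  [[31,2,-4],0],
  [[31,2,-3],0],
  [[31,2,-2],0],
])

```text
time_s: 21.03
position: [0.4013, 0.0712, 0.1548]
tcp_rot: [[0.998, 0.038, 0.045], [0.042, -0.994, -0.101], [0.041, 0.103, -0.994]]
force: [-0.8, 0.7, -0.1]
opening: 0.999
```

```bash
python3 - <<'E' | sed 's/np.float64//g'
from fit import *; from plan import *
show(); s,p,R=state(); print(R)
plan([((.4845,.0646,.12),.049,5)])
E
```

```text
t 21.03 p [0.4013 0.0712 0.1548] yaw 0.0424 F [-0.8  0.7 -0.1] op 0.999
[[ 0.9982  0.0379  0.0454]
 [ 0.0424 -0.994  -0.1013]
 [ 0.0413  0.103  -0.9938]]
[[[(16.3), (1.2), (7.8)], (-0.0013)], [[(16.3), (1.3), (7.8)], (-0.0013)], [[(16.3), (1.3), (7.8)], (-0.0013)], [[(16.3), (1.3), (7.8)], (-0.0013)], [[(16.3), (1.3), (7.8)], (-0.0013)]]
```

Call:
send_rows([
  [[17,1,7],0],
  [[17,1,7],0],
  [[17,1,7],0],
  [[17,1,7],0],
  [[15,1,6],0],
])

```text
time_s: 21.45
position: [0.5148, 0.0657, 0.1346]
tcp_rot: [[0.996, 0.034, 0.086], [0.042, -0.994, -0.102], [0.082, 0.105, -0.991]]
force: [0.0, -0.1, -0.6]
opening: 1.002
```

```bash
python3 - <<'E' | sed 's/np.float64//g'
from fit import *; from plan import *
W=capture("wrist");cv2.imwrite("pics/w14.png",W["image"])
T=capture("top"); cv2.imwrite("pics/t14.png",T["image"])
show(); s,p,R=state(); print(R)
for n in("shim","shim_tongue"):
  for r in place_of("wrist",n)[:3]: print(n,r,onz(W,r["xy"],.0 if n=="shim" else .006))
sh=np.array([.4834,.0871]);Rs=Rz(-1.5223)
for l in((0,0,.006),(-.024,0,.006),(.0225,0,.032),(.045,.014,.032),(.045,-.014,.032)): print(l,proj(W,Rs@l+np.r_[sh,0]))
E
```

```text
t 21.55 p [0.5165 0.0654 0.1347] yaw 0.0423 F [-0.7 -0.1  0.2] op 1.001
[[ 0.9955  0.033   0.0889]
 [ 0.0421 -0.9939 -0.1018]
 [ 0.085   0.1051 -0.9908]]
shim {'xy': [67.1, 180.0], 'p': 0.97} [0.3323 0.0948 0.    ]
shim {'xy': [270.4, 192.0], 'p': 0.82} [0.4848 0.0893 0.    ]
shim_tongue {'xy': [51.6, 133.0], 'p': 0.75} [0.3319 0.1291 0.006 ]
shim_tongue {'xy': [263.2, 164.5], 'p': 0.59} [0.4798 0.1117 0.006 ]
shim_tongue {'xy': [555.1, 191.1], 'p': 0.47} [0.7215 0.0972 0.006 ]
(0, 0, 0.006) [268.2675 196.3643]
(-0.024, 0, 0.006) [266.4346 165.3902]
(0.0225, 0, 0.032) [268.144  234.0339]
(0.045, 0.014, 0.032) [288.2483 261.2453]
(0.045, -0.014, 0.032) [251.3404 262.6408]
```

View pics/w14.png

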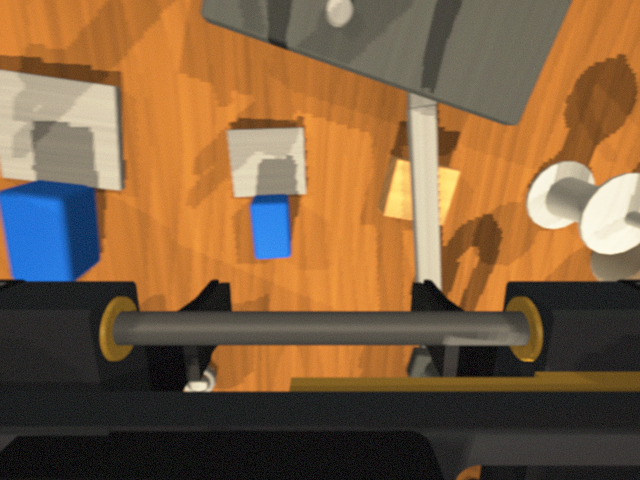

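View pics/t14.png

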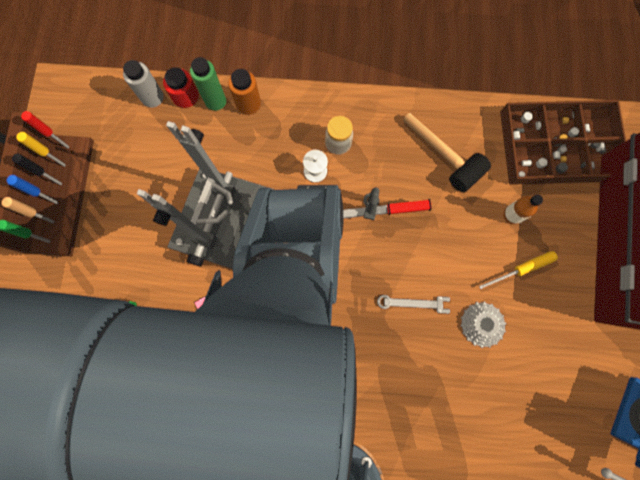

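```bash
python3 - <<'E' | sed 's/np.float64//g'
from fit import *; from plan import *
W=capture("wrist")
cv2.imwrite("pics/w15z.png",cv2.resize(W["image"][0:280,190:590],None,fx=2,fy=2,interpolation=cv2.INTER_CUBIC))
show(); print(state()[2][:,2])
for z in(.031,.047):
  a=onz(W,(207,22),z);b=onz(W,(517,124),z); print(z,a,b,np.linalg.norm(a-b),np.arctan2(*(b-a)[[1,0]])-np.pi/2)
print(onz(W,(341,12),.052))
E
```

```text
t 21.7 p [0.51   0.066  0.1339] yaw 0.0426 F [ 0.3 -0.3 -0.1] op 1.001
[ 0.0801 -0.1016 -0.9916]
0.031 [0.4451 0.199  0.031 ] [0.6546 0.1489 0.031 ] 0.21541994008923518 -1.8055020442294056
0.047 [0.4483 0.196  0.047 ] [0.6447 0.149  0.047 ] 0.2019700911748235 -1.8055020442294054
[0.5236 0.2042 0.052 ]
```

View pics/w15z.png

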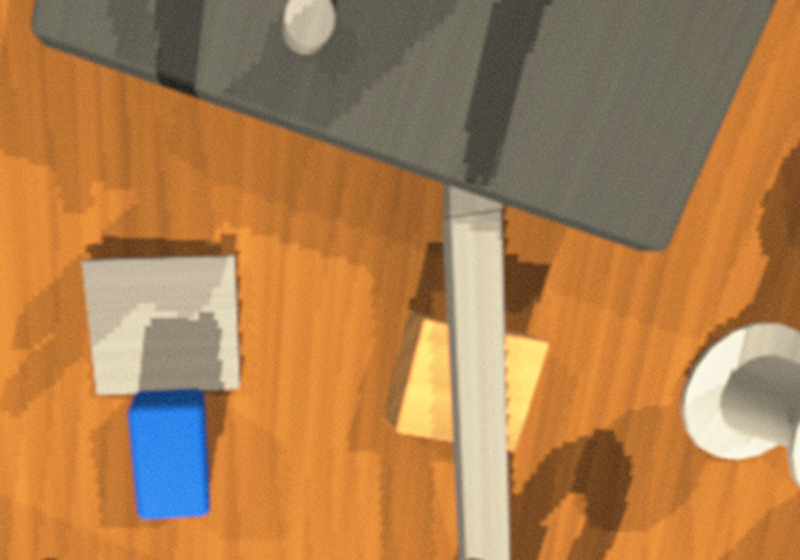

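```bash
python3 - <<'E' | sed 's/np.float64//g'
from fit import *; from plan import *
np.set_printoptions(precision=4,suppress=True)
S=capture("side")
o=[(S,SZ(206,277),(0,-.105,.016)),(S,SZ(500,238),(0,.105,.016)),(S,SZ(310,234),(-.025,-.03,.02)),(S,SZ(212,294),(0,-.105,0)),(S,SZ(500,254),(0,.105,0))]
for z,t in((.031,-.0245),(.028,-.01)):
  x,r=fit(o,[.57,.17,-1.7],t,z); print(z,x,r.tolist())
  for l in((-.025,-.03,0),(-.205,.085,0),(-.205,-.085,0),(-.205,0,0)): print(Rz(x[2])@l+np.r_[x[:2],0])
x0=[.5705,.1715,-1.7108]
for l in((-.025,-.03,0),(-.205,.085,0),(-.205,-.085,0),(-.205,0,0)): print("init",Rz(x0[2])@l+np.r_[x0[:2],0])
# same method on initial side picture
o=[(S,SZ(241,290),(0,-.105,.016)),(S,SZ(524,236),(0,.105,.016)),(S,SZ(337,243),(-.025,-.03,.02)),(S,SZ(246,303),(0,-.105,0)),(S,SZ(524,250),(0,.105,0))]
x,r=fit(o,[.57,.17,-1.7],.033,.019); print("init side",x,r.tolist())
cv2.imwrite("pics/s15z.png",cv2.resize(S["image"][160:300,230:420],None,fx=4.2,fy=4.2,interpolation=cv2.INTER_CUBIC))
E
```

```text
0.031 [ 0.5485  0.1768 -1.8156] [[0.3, -0.3], [0.7, -0.5], [-0.8, 0.5], [-0.9, 0.1], [0.5, 0.1]]
[0.5254 0.2083 0.    ]
[0.6806 0.3551 0.    ]
[0.5157 0.3963 0.    ]
[0.5982 0.3757 0.    ]
0.028 [ 0.5502  0.1803 -1.8161] [[0.3, -0.2], [0.6, -0.5], [-0.7, 0.4], [-0.9, 0.1], [0.4, 0.1]]
[0.5271 0.2118 0.    ]
[0.6824 0.3585 0.    ]
[0.5175 0.3998 0.    ]
[0.5999 0.3791 0.    ]
init [0.5443 0.2004 0.    ]
init [0.6833 0.3626 0.    ]
init [0.5149 0.3864 0.    ]
init [0.5991 0.3745 0.    ]
init side [ 0.5717  0.1771 -1.7269] [[0.1, -0.3], [0.7, -0.7], [-0.5, -0.1], [-0.9, 0.8], [0.4, 0.2]]
```

```bash
python3 - <<'E' | sed 's/np.float64//g'
from fit import *; from plan import *
plan([((.487,.063,.06),.049,5),((.487,.063,.007),.049,5)])
E
```

```text
[[[(-5.6), (-1.1), (14.4)], (-0.0012)], [[(-5.6), (-1.1), (14.4)], (-0.0012)], [[(-5.6), (-1.1), (14.4)], (-0.0012)], [[(-5.6), (-1.1), (14.4)], (-0.0012)], [[(-5.6), (-1.1), (14.4)], (-0.0012)]]
[[[(-0.8), (-1.1), (10.5)], (-0.0)], [[(-0.8), (-1.1), (10.5)], (-0.0)], [[(-0.8), (-1.1), (10.5)], (-0.0)], [[(-0.8), (-1.1), (10.5)], (-0.0)], [[(-0.8), (-1.1), (10.5)], (-0.0)]]
```

Call:
send_rows([
  [[-5.5,-1,14],0],
  [[-5.5,-1,14],0],
  [[-5.5,-1,14],0],
  [[-5.5,-1,14],0],
  [[-5.5,-1,14],0],
])

```text
time_s: 22.17
position: [0.4878, 0.0635, 0.0658]
tcp_rot: [[0.995, 0.035, 0.092], [0.044, -0.994, -0.102], [0.088, 0.105, -0.991]]
force: [-0.5, -0.6, -1.1]
opening: 1.0
```

```bash
python3 - <<'E' | sed 's/np.float64//g'
from fit import *; from plan import *
W=capture("wrist");cv2.imwrite("pics/w16.png",W["image"])
show();print(state()[2])
plan([((.487,.063,.007),.049,5)])
E
```

```text
t 22.22 p [0.4844 0.0635 0.0634] yaw 0.044 F [-2.   0.1 -0.5] op 1.004
[[ 0.9958  0.0353  0.0846]
 [ 0.0439 -0.9939 -0.1015]
 [ 0.0805  0.1048 -0.9912]]
[[[(-0.4), (-1.1), (11.2)], (-0.001)], [[(-0.4), (-1.1), (11.2)], (-0.001)], [[(-0.4), (-1.1), (11.2)], (-0.001)], [[(-0.4), (-1.1), (11.2)], (-0.001)], [[(-0.4), (-1.1), (11.2)], (-0.001)]]
```

View pics/w16.png

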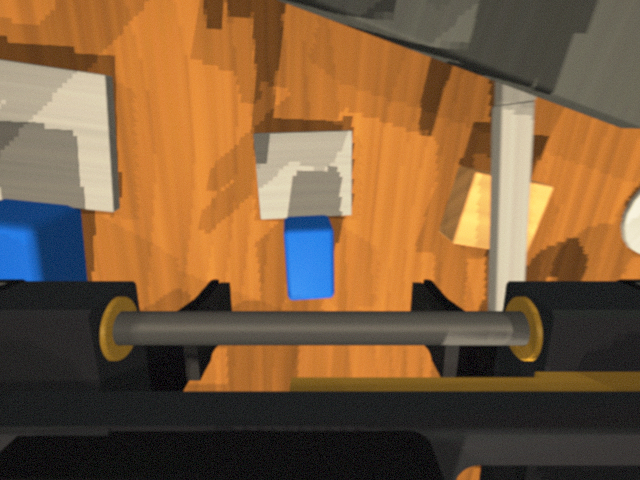

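Call:
send_rows([
  [[0,-1,12],0],
  [[-0.5,-1,12],0],
  [[-0.5,-1,12],0],
  [[-0.5,-1,12],0],
  [[-0.5,-1,10],0],
])

```text
time_s: 22.63
position: [0.4855, 0.0631, 0.0075]
tcp_rot: [[0.996, 0.036, 0.087], [0.045, -0.994, -0.102], [0.083, 0.105, -0.991]]
force: [-1.2, -0.6, 0.2]
opening: 1.001
```

```bash
python3 - <<'E' | sed 's/np.float64//g'
from fit import *; from plan import *
show();print(state()[2])
E
```

```text
t 22.63 p [0.4855 0.0631 0.0075] yaw 0.0452 F [-1.2 -0.6  0.2] op 1.001
[[ 0.9955  0.0362  0.0872]
 [ 0.0451 -0.9938 -0.1019]
 [ 0.0829  0.1053 -0.991 ]]
```

Call:
send_rows([
  [[0,0,0],0],
  [[0,0,0],0],
  [[0,0,0],0],
  [[0,0,0],0],
  [[0,0,0],0],
], gripper=1)

```text
time_s: 23.05
position: [0.4849, 0.0633, 0.0086]
tcp_rot: [[0.996, 0.037, 0.087], [0.046, -0.994, -0.102], [0.082, 0.106, -0.991]]
force: [0.7, 0.1, 0.4]
opening: 0.708
```

Call:
send_rows([
  [[0,0,0],0],
  [[0,0,0],0],
  [[0,0,0],0],
  [[0,0,0],0],
  [[0,0,0],0],
])

```text
time_s: 23.47
position: [0.4859, 0.0633, 0.0104]
tcp_rot: [[0.995, 0.037, 0.09], [0.046, -0.994, -0.102], [0.085, 0.106, -0.991]]
force: [-1.7, -1.5, 6.0]
opening: 0.328
```

Call:
send_rows([
  [[0,0,0],0],
  [[0,0,0],0],
  [[0,0,0],0],
  [[0,0,0],0],
  [[0,0,0],0],
])

```text
time_s: 23.88
position: [0.4857, 0.0632, 0.0105]
tcp_rot: [[0.995, 0.037, 0.09], [0.046, -0.994, -0.103], [0.085, 0.106, -0.991]]
force: [-0.6, 0.6, 0.5]
opening: 0.325
```

```bash
python3 - <<'E' | sed 's/np.float64//g'
from fit import *; from plan import *
W=capture("wrist");cv2.imwrite("pics/w17.png",W["image"])
S=capture("side"); cv2.imwrite("pics/s17z.png",cv2.resize(S["image"][180:300,230:390],None,fx=4.5,fy=4.5,interpolation=cv2.INTER_CUBIC))
show();print(state()[2])
E
```

```text
t 23.98 p [0.4858 0.0632 0.0105] yaw 0.0462 F [-1.1  0.6  1.6] op 0.33
[[ 0.9953  0.0368  0.0896]
 [ 0.046  -0.9937 -0.1026]
 [ 0.0852  0.1062 -0.9907]]
```

View pics/w17.png

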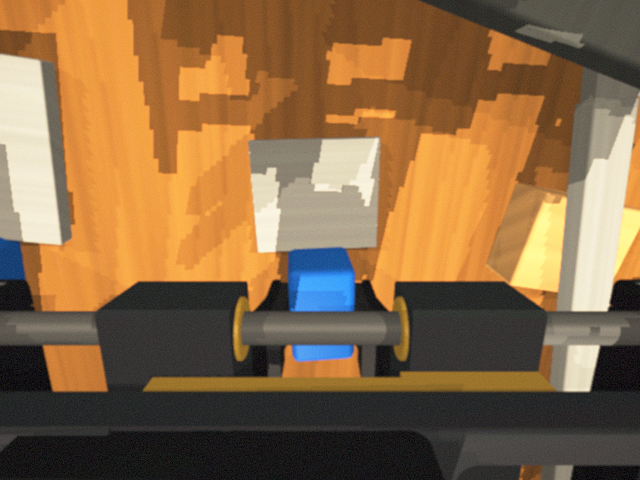

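View pics/s17z.png

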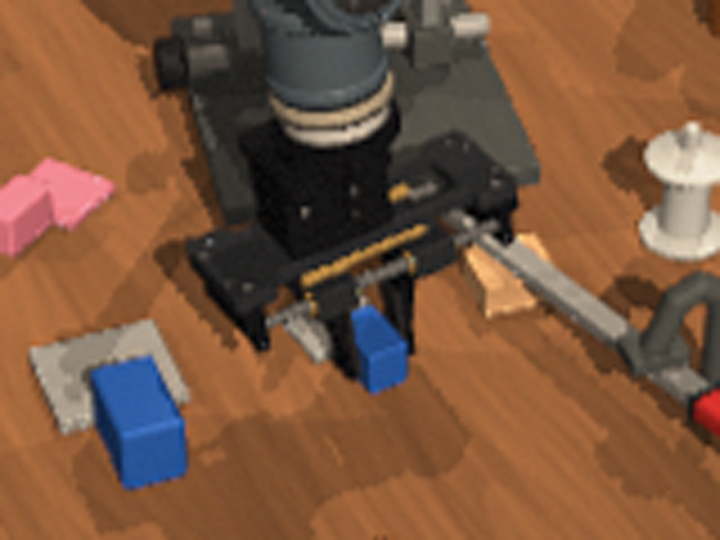

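```bash
python3 - <<'E' | sed 's/np.float64//g'
from fit import *; from plan import *
W=capture("wrist")
for u,z in(((319,250),.033),((250,141),.004),((380,138),.009)): print(u,onz(W,u,z))
plan([((.5179,.1127,.0125),-.199,8)])
E
```

```text
(319, 250) [0.482  0.0982 0.033 ]
(250, 141) [0.4535 0.1357 0.004 ]
(380, 138) [0.5077 0.1394 0.009 ]
[[[(4.3), (-6.0), (-0.5)], (0.0307)], [[(4.1), (-6.1), (-0.5)], (0.0307)], [[(3.9), (-6.2), (-0.5)], (0.0307)], [[(3.7), (-6.3), (-0.5)], (0.0307)], [[(3.5), (-6.5), (-0.5)], (0.0307)]]
[[[(3.3), (-6.6), (-0.5)], (0.0307)], [[(3.1), (-6.7), (-0.5)], (0.0307)], [[(2.9), (-6.8), (-0.5)], (0.0307)]]
```

Call:
send_rows([
  [[4.5,-6,-1.5],0.031],
  [[4.5,-6,-1],0.031],
  [[4.5,-6,-0.5],0.031],
  [[4,-6,-0.5],0.031],
  [[4,-6,-0.5],0.031],
])

```text
time_s: 24.45
position: [0.5053, 0.093, 0.012]
tcp_rot: [[0.989, -0.126, 0.083], [-0.117, -0.988, -0.103], [0.095, 0.092, -0.991]]
force: [-0.8, 0.2, -1.8]
opening: 0.326
```

Call:
send_rows([
  [[3.5,-6,-0.5],0.031],
  [[3.5,-5,-0.5],0.031],
  [[3,-4,-0.5],0.031],
  [[0,0,0],0],
  [[0,0,0],0],
])

```text
time_s: 24.87
position: [0.5177, 0.1083, 0.0117]
tcp_rot: [[0.972, -0.22, 0.081], [-0.212, -0.972, -0.103], [0.102, 0.082, -0.991]]
force: [-0.0, 0.2, -0.3]
opening: 0.329
```

```bash
python3 - <<'E' | sed 's/np.float64//g'
from fit import *; from plan import *
W=capture("wrist");cv2.imwrite("pics/w18.png",W["image"])
S=capture("side"); cv2.imwrite("pics/s18z.png",cv2.resize(S["image"][180:300,230:390],None,fx=4.5,fy=4.5,interpolation=cv2.INTER_CUBIC))
show();print(state()[2])
E
```

```text
t 24.97 p [0.5175 0.1081 0.0117] yaw -0.2151 F [ 0.  -0.3 -0.5] op 0.33
[[ 0.9719 -0.2209  0.0813]
 [-0.2123 -0.9718 -0.1025]
 [ 0.1016  0.0824 -0.9914]]
```

View pics/w18.png

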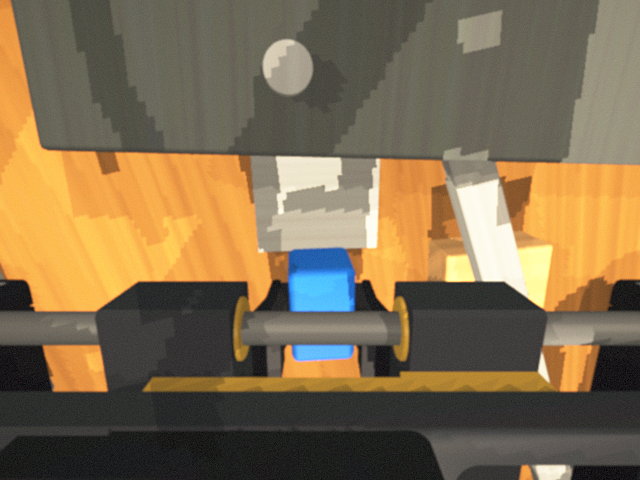

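View pics/s18z.png

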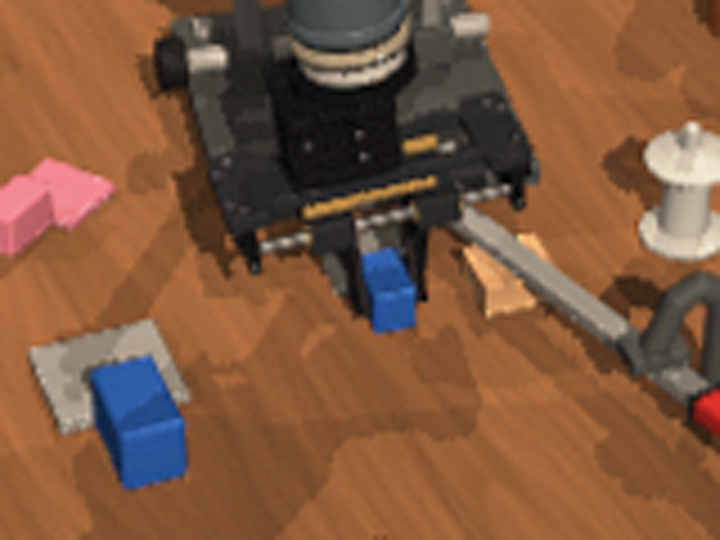

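Call:
send_rows([
  [[0,0,1],0],
  [[0,0,0.5],0],
  [[0,0,0],0],
  [[0,0,0],0],
  [[0,0,0],0],
])

```text
time_s: 25.38
position: [0.517, 0.1075, 0.0108]
tcp_rot: [[0.972, -0.221, 0.082], [-0.212, -0.972, -0.102], [0.102, 0.082, -0.991]]
force: [-0.6, 1.3, -0.3]
opening: 0.328
```

Call:
send_rows([
  [[0,0,0],0],
  [[0,0,0],0],
  [[0,0,0],0],
  [[0,0,0],0],
  [[0,0,0],0],
], gripper=0.45)

```text
time_s: 25.8
position: [0.5168, 0.1069, 0.0107]
tcp_rot: [[0.972, -0.221, 0.081], [-0.213, -0.972, -0.103], [0.101, 0.082, -0.991]]
force: [-0.9, -0.1, -0.5]
opening: 0.537
```

```bash
python3 - <<'E' | sed 's/np.float64//g'
from fit import *; from plan import *
W=capture("wrist");cv2.imwrite("pics/w19.png",W["image"])
show();print(state()[2][:,2])
E
```

```text
t 25.85 p [0.5169 0.1069 0.0107] yaw -0.2154 F [ 0.3 -0.7 -0.1] op 0.546
[ 0.081  -0.1025 -0.9914]
```

View pics/w19.png

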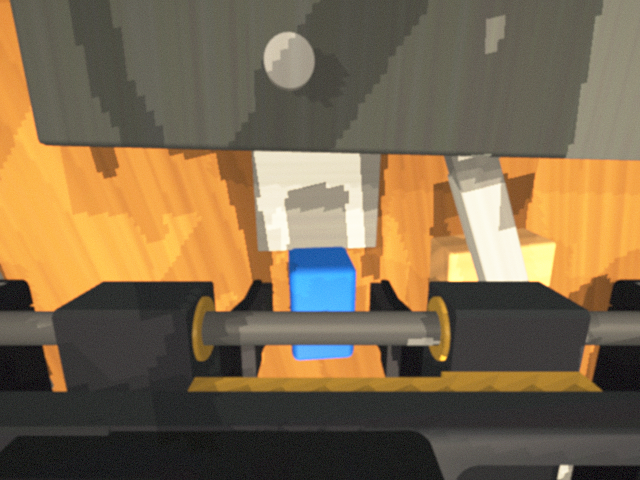

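Call:
send_rows([
  [[0,8,0.5],0],
  [[0,9,0.5],0],
  [[0,9,0.5],0],
  [[0,9,0.5],0],
  [[0,9,0.5],0],
])

```text
time_s: 26.27
position: [0.5069, 0.0612, 0.012]
tcp_rot: [[0.972, -0.218, 0.082], [-0.21, -0.972, -0.102], [0.102, 0.082, -0.991]]
force: [-0.1, -0.1, -0.5]
opening: 0.55
```

Call:
send_rows([
  [[0,2,0.5],0],
  [[0,0,0],0],
  [[0,0,0],0],
  [[0,0,0],0],
  [[0,0,0],0],
], gripper=1)

```text
time_s: 26.68
position: [0.5056, 0.0555, 0.0117]
tcp_rot: [[0.971, -0.224, 0.08], [-0.215, -0.971, -0.103], [0.101, 0.083, -0.991]]
force: [0.3, 0.5, 0.4]
opening: 0.26
```

Call:
send_rows([
  [[0,0,0],0],
  [[0,0,0],0],
  [[0,0,0],0],
  [[0,0,0],0],
  [[0,0,0],0],
])

```text
time_s: 27.1
position: [0.506, 0.0569, 0.0117]
tcp_rot: [[0.972, -0.221, 0.081], [-0.213, -0.972, -0.102], [0.102, 0.082, -0.991]]
force: [1.0, -0.7, 0.4]
opening: 0.008
```

```bash
python3 - <<'E' | sed 's/np.float64//g'
from fit import *; from plan import *
W=capture("wrist");cv2.imwrite("pics/w20.png",W["image"])
S=capture("side"); cv2.imwrite("pics/s20z.png",cv2.resize(S["image"][180:300,230:390],None,fx=4.5,fy=4.5,interpolation=cv2.INTER_CUBIC))
show();print(state()[2])
E
```

```text
t 27.2 p [0.506  0.0568 0.0117] yaw -0.2157 F [ 0.1  0.2 -0.1] op 0.006
[[ 0.9718 -0.2215  0.0814]
 [-0.2129 -0.9717 -0.1025]
 [ 0.1018  0.0823 -0.9914]]
```

View pics/w20.png

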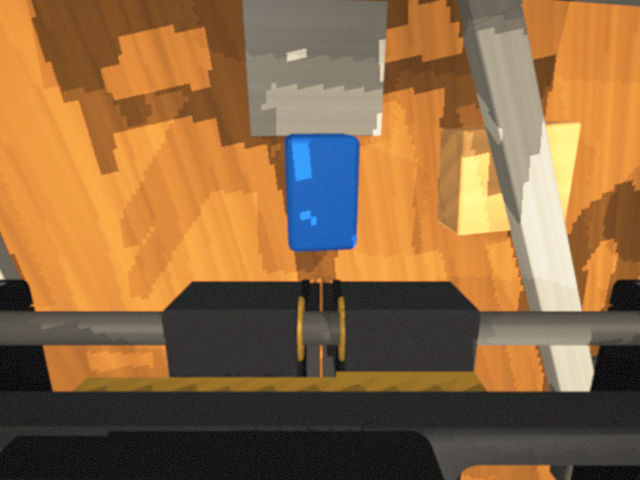

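View pics/s20z.png

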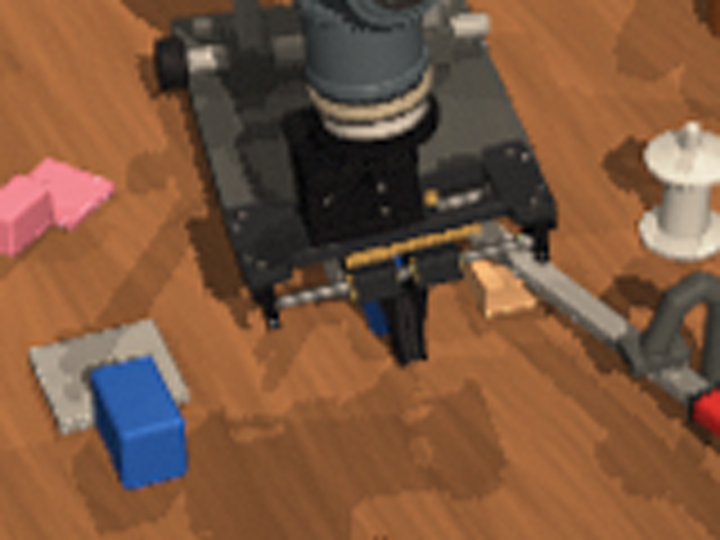

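Call:
send_rows([
  [[0,-5,-0.4],0],
  [[0,-6,-0.5],0],
  [[0,-6,-0.5],0],
  [[0,-6,-0.5],0],
  [[0,-6,-0.5],0],
])

```text
time_s: 27.62
position: [0.5122, 0.0868, 0.0116]
tcp_rot: [[0.972, -0.223, 0.08], [-0.214, -0.971, -0.103], [0.101, 0.083, -0.991]]
force: [-0.5, -0.8, 0.4]
opening: 0.008
```

Call:
send_rows([
  [[0,-6,-0.5],0],
  [[0,-6,-0.5],0],
  [[0,-6,-0.5],0],
  [[0,-4,-0.4],0],
  [[0,-3,-0.3],0],
])

```text
time_s: 28.03
position: [0.5181, 0.1154, 0.0117]
tcp_rot: [[0.972, -0.221, 0.08], [-0.212, -0.972, -0.103], [0.101, 0.083, -0.991]]
force: [-1.0, 0.0, -0.2]
opening: 0.006
```

```bash
python3 - <<'E' | sed 's/np.float64//g'
from fit import *; from plan import *
W=capture("wrist");cv2.imwrite("pics/w21.png",W["image"])
show();s,p,R=state();print(R[:,2])
n=np.array([-.239,-.971]);print("out",n@(p[:2]-[.549,.1755]))
E
```

```text
t 28.08 p [0.5184 0.1158 0.0117] yaw -0.2146 F [0.4 0.7 0.9] op 0.005
[ 0.0809 -0.1026 -0.9914]
out 0.0652440903286373
```

View pics/w21.png

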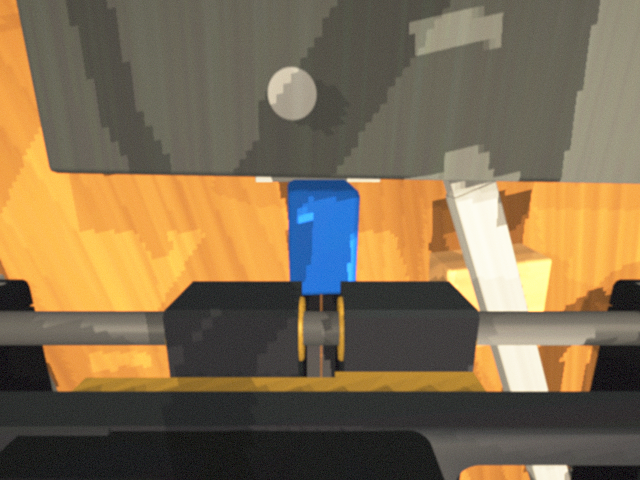

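Call:
send_rows([
  [[0,-1,-0.1],0],
  [[0,-1,-0.1],0],
  [[0,0,0],0],
  [[0,0,0],0],
  [[0,0,0],0],
])

```text
time_s: 28.5
position: [0.5188, 0.1181, 0.0117]
tcp_rot: [[0.972, -0.221, 0.081], [-0.212, -0.972, -0.103], [0.101, 0.083, -0.991]]
force: [0.7, -0.3, 0.2]
opening: 0.008
```

```bash
python3 - <<'E' | sed 's/np.float64//g'
from fit import *; from plan import *
W=capture("wrist")
show();s,p,R=state()
n=np.array([-.239,-.971]);print("out",n@(p[:2]-[.549,.1755]))
cv2.imwrite("pics/w22z.png",cv2.resize(W["image"][130:310,220:460],None,fx=3.3,fy=3.3,interpolation=cv2.INTER_CUBIC))
E
```

```text
t 28.55 p [0.5188 0.1181 0.0118] yaw -0.2148 F [ 0.5 -0.2  0.5] op 0.008
out 0.06297699509015249
```

View pics/w22z.png

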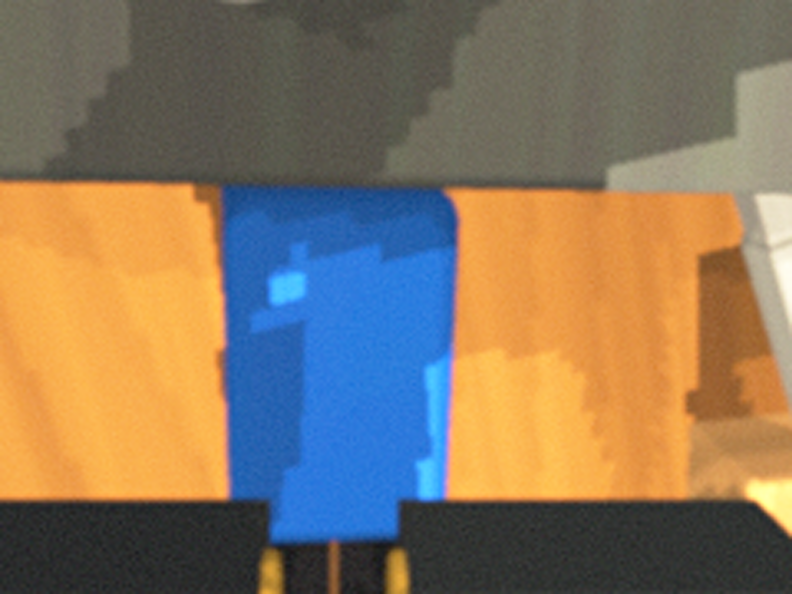

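Call:
send_rows([
  [[0,-0.8,-0.1],0],
  [[0,0,0],0],
  [[0,0,0],0],
  [[0,0,0],0],
  [[0,0,0],0],
])

```text
time_s: 28.97
position: [0.5191, 0.1184, 0.0118]
tcp_rot: [[0.972, -0.222, 0.081], [-0.213, -0.972, -0.103], [0.101, 0.082, -0.991]]
force: [0.2, 0.1, 0.8]
opening: 0.007
```

```bash
python3 - <<'E' | sed 's/np.float64//g'
from fit import *; from plan import *
W=capture("wrist")
show();s,p,R=state()
n=np.array([-.239,-.971]);print("out",n@(p[:2]-[.549,.1755]))
print("ray at edge", [onz(W,(220+330/3.3,130+188/3.3),z) for z in(.0,.031,.047)])
cv2.imwrite("pics/w23z.png",cv2.resize(W["image"][130:310,220:460],None,fx=3.3,fy=3.3,interpolation=cv2.INTER_CUBIC))
S=capture("side"); cv2.imwrite("pics/s23z.png",cv2.resize(S["image"][180:300,230:390],None,fx=4.5,fy=4.5,interpolation=cv2.INTER_CUBIC))
E
```

```text
t 29.02 p [0.5191 0.1185 0.0118] yaw -0.2158 F [-0.3  0.9 -0.1] op 0.009
out 0.06254173150098485
ray at edge [array([0.5318, 0.17  , 0.    ]), array([0.53 , 0.176, 0.031]), array([0.529 , 0.1791, 0.047 ])]
```

View pics/w23z.png

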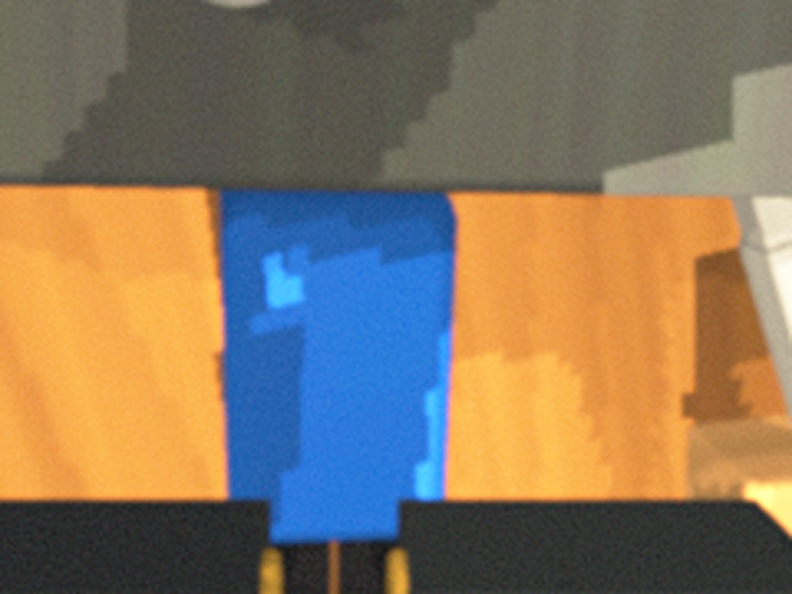

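View pics/s23z.png

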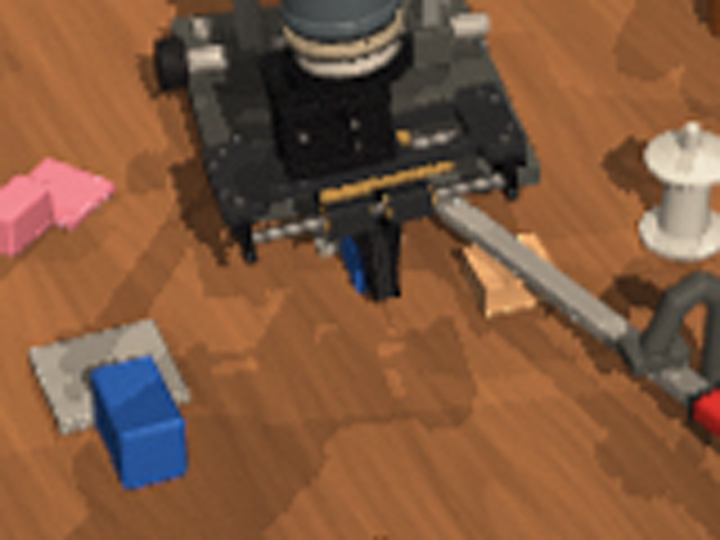

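Call:
send_rows([
  [[0,-1,-0.1],0],
  [[0,-0.6,0],0],
  [[0,0,0],0],
  [[0,0,0],0],
  [[0,0,0],0],
])

```text
time_s: 29.48
position: [0.5191, 0.1198, 0.0118]
tcp_rot: [[0.972, -0.221, 0.08], [-0.213, -0.972, -0.103], [0.101, 0.083, -0.991]]
force: [-0.4, -1.0, -0.5]
opening: 0.008
```

```bash
python3 - <<'E' | sed 's/np.float64//g'
from fit import *; from plan import *
W=capture("wrist")
show();s,p,R=state();print(s["force"],s["moment"])
n=np.array([-.239,-.971]);print("out",n@(p[:2]-[.549,.1755]))
cv2.imwrite("pics/w24z.png",cv2.resize(W["image"][130:310,220:460],None,fx=3.3,fy=3.3,interpolation=cv2.INTER_CUBIC))
E
```

```text
t 29.53 p [0.5192 0.1198 0.0118] yaw -0.2156 F [-0.3 -0.8  0.2] op 0.007
[-0.3331 -0.8424  0.1682] [-0.1113  0.1495  0.0235]
out 0.06123344484447084
```

View pics/w24z.png

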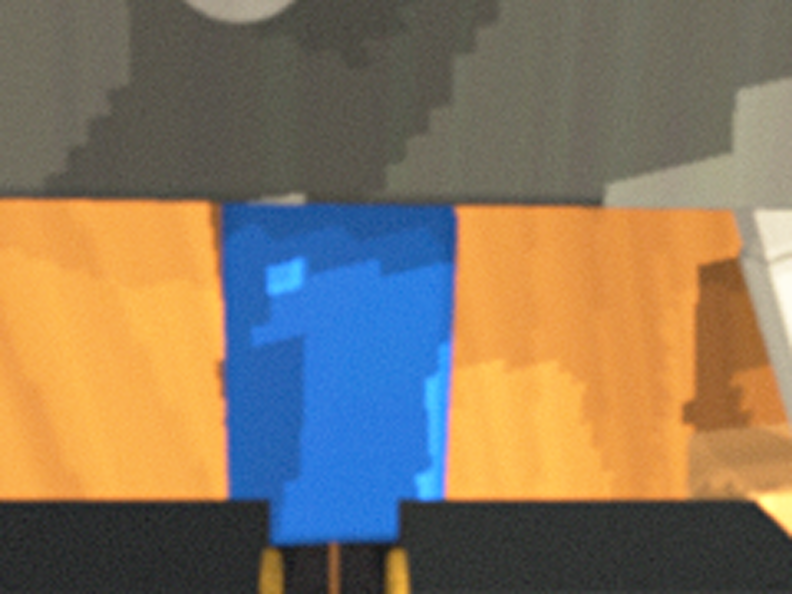

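Call:
send_rows([
  [[0,-1,-0.1],0],
  [[0,-1,-0.1],0],
  [[0,-0.6,0],0],
  [[0,0,0],0],
  [[0,0,0],0],
])

```text
time_s: 29.95
position: [0.5189, 0.1214, 0.0118]
tcp_rot: [[0.972, -0.221, 0.077], [-0.213, -0.971, -0.105], [0.098, 0.086, -0.991]]
force: [-0.6, -1.6, 0.3]
opening: 0.007
```

```bash
python3 - <<'E' | sed 's/np.float64//g'
from fit import *; from plan import *
show();s,p,R=state();print(s["force"],s["moment"])
n=np.array([-.239,-.971]);print("out",n@(p[:2]-[.549,.1755]))
E
```

```text
t 29.95 p [0.5189 0.1214 0.0118] yaw -0.2153 F [-0.6 -1.6  0.3] op 0.007
[-0.6274 -1.6467  0.3449] [-0.3193  0.1717 -0.0199]
out 0.0597734421207281
```

Call:
send_rows([
  [[0,-1,-0.1],0],
  [[0,-1,-0.1],0],
  [[0,-1,-0.1],0],
  [[0,-1,0],0],
  [[0,-1,0],0],
])

```text
time_s: 30.37
position: [0.5184, 0.1217, 0.0119]
tcp_rot: [[0.973, -0.219, 0.071], [-0.211, -0.971, -0.112], [0.094, 0.094, -0.991]]
force: [0.2, -6.4, 2.3]
opening: 0.006
```

```bash
python3 - <<'E' | sed 's/np.float64//g'
from fit import *; from plan import *
W=capture("wrist")
show();s,p,R=state();print(s["force"],s["moment"])
n=np.array([-.239,-.971]);print("out",n@(p[:2]-[.549,.1755]))
cv2.imwrite("pics/w25z.png",cv2.resize(W["image"][130:310,220:460],None,fx=3.3,fy=3.3,interpolation=cv2.INTER_CUBIC))
E
```

```text
t 30.42 p [0.5183 0.1217 0.0119] yaw -0.2131 F [-1.1 -6.6  2.9] op 0.007
[-1.0529 -6.5656  2.9144] [-1.155   0.1806 -0.11  ]
out 0.05956804750863622
```

View pics/w25z.png

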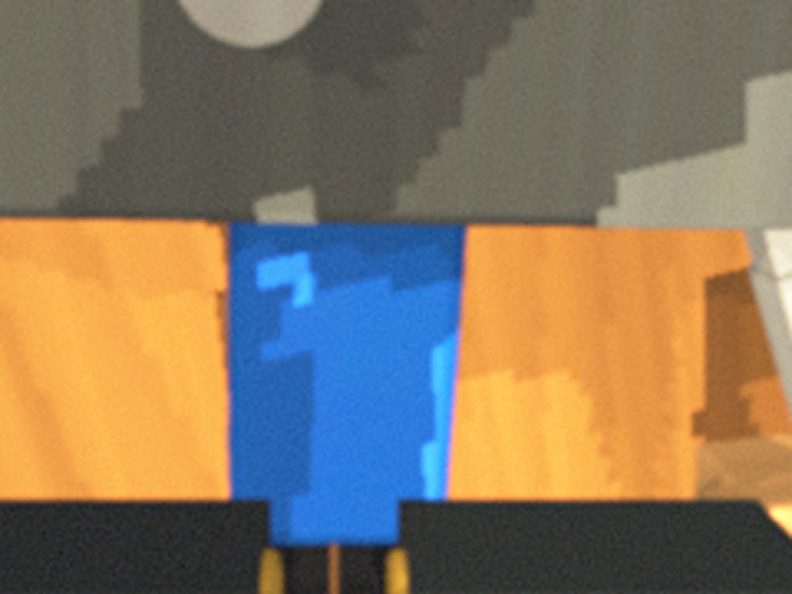

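Call:
send_rows([
  [[0,3,0],0],
  [[0,8,0],0],
  [[0,10,0],0],
  [[1,5,-15],0],
  [[3,3,-30],0],
])

```text
time_s: 30.83
position: [0.5093, 0.0963, 0.0559]
tcp_rot: [[0.974, -0.218, 0.063], [-0.211, -0.971, -0.11], [0.085, 0.094, -0.992]]
force: [-0.0, 0.4, 0.9]
opening: 0.005
```

Call:
send_rows([
  [[3,3,-30],-0.03],
  [[0,20,-30],-0.03],
  [[-15,32,-15],-0.03],
  [[-20,35,0],-0.03],
  [[-20,35,0],-0.03],
], gripper=0)

```text
time_s: 31.25
position: [0.4429, -0.0145, 0.1465]
tcp_rot: [[0.995, -0.058, 0.085], [-0.048, -0.993, -0.109], [0.09, 0.104, -0.99]]
force: [-0.6, -0.6, -1.1]
opening: 0.3
```

```bash
python3 - <<'E' | sed 's/np.float64//g'
from fit import *; from plan import *
T=capture("top"); cv2.imwrite("pics/t26.png",T["image"])
show();s,p,R=state();print(R)
plan([((.2,-.18,.18),.05,8)])
E
```

```text
t 31.3 p [ 0.4369 -0.0187  0.1459] yaw -0.0517 F [-3.  -1.4 -0.2] op 0.345
[[ 0.9953 -0.0601  0.0757]
 [-0.0515 -0.9925 -0.1106]
 [ 0.0818  0.1062 -0.991 ]]
[[[(-28.1), (22.2), (-4.2)], (-0.0127)], [[(-28.4), (21.9), (-4.2)], (-0.0127)], [[(-28.6), (21.5), (-4.2)], (-0.0127)], [[(-28.9), (21.2), (-4.2)], (-0.0127)], [[(-29.2), (20.8), (-4.2)], (-0.0127)]]
[[[(-29.4), (20.4), (-4.2)], (-0.0127)], [[(-29.7), (20.0), (-4.2)], (-0.0127)], [[(-30.0), (19.7), (-4.2)], (-0.0127)]]
```

View pics/t26.png

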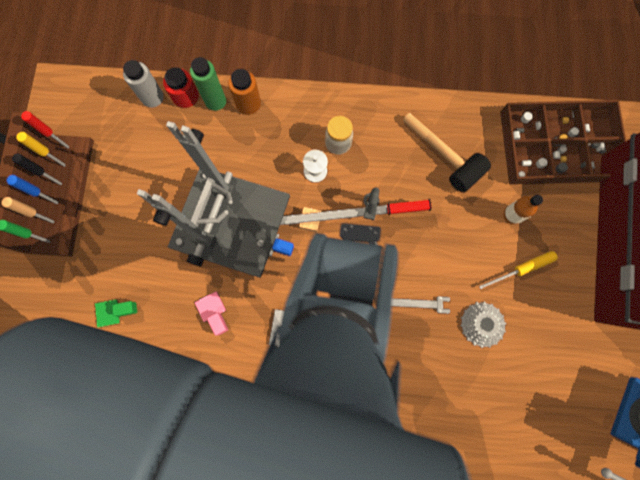

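Call:
send_rows([
  [[-28,22,-4],-0.013],
  [[-28,22,-4],-0.013],
  [[-29,21,-4],-0.013],
  [[-29,21,-4],-0.013],
  [[-29,21,-4],-0.013],
])

```text
time_s: 31.72
position: [0.2895, -0.1232, 0.1669]
tcp_rot: [[0.996, 0.009, 0.088], [0.019, -0.993, -0.115], [0.087, 0.116, -0.989]]
force: [0.8, -0.5, 0.2]
opening: 0.728
```

Call:
send_rows([
  [[-28,18,15],0],
  [[-25,15,25],0],
  [[-25,15,25],0],
  [[-25,15,25],0],
  [[-25,15,25],0],
])

```text
time_s: 32.13
position: [0.2165, -0.226, 0.093]
tcp_rot: [[0.996, 0.005, 0.09], [0.016, -0.993, -0.12], [0.089, 0.12, -0.989]]
force: [0.5, 0.5, 0.4]
opening: 0.989
```

```bash
python3 - <<'E' | sed 's/np.float64//g'
from fit import *; from plan import *
show();s,p,R=state();print(R[:,2],s["joint_positions"])
E
```

```text
t 32.13 p [ 0.2165 -0.226   0.093 ] yaw 0.0156 F [0.5 0.5 0.4] op 0.989
[ 0.0903 -0.1195 -0.9887] [-69.5845  25.9812 139.7548  22.3187   6.4868 -92.182 ]
```

Call:
send_rows([
  [[-25,-20,5],0],
  [[-25,-20,5],0],
  [[-25,-20,5],0],
  [[-25,-20,5],0],
  [[-25,-20,5],0],
])

```text
time_s: 32.55
position: [0.1633, -0.2209, 0.1051]
tcp_rot: [[1.0, -0.005, 0.025], [-0.004, -0.999, -0.045], [0.025, 0.045, -0.999]]
force: [0.1, -0.8, 0.5]
opening: 0.997
```

```bash
python3 - <<'E' | sed 's/np.float64//g'
from fit import *; from plan import *
show();s,p,R=state();print(R[:,2],s["joint_positions"])
E
```

```text
t 32.55 p [ 0.1633 -0.2209  0.1051] yaw -0.004 F [ 0.1 -0.8  0.5] op 0.997
[ 0.0248 -0.0449 -0.9987] [-78.4218  22.3655 139.9215   3.4003  14.9329 -81.4265]
```

Call:
send_rows([
  [[-25,-15,5],0],
  [[-25,-15,5],0],
  [[-25,-15,5],0],
  [[-25,-15,5],0],
  [[-25,-15,5],0],
])

```text
time_s: 32.97
position: [0.0755, -0.2236, 0.1331]
tcp_rot: [[1.0, -0.003, -0.009], [-0.003, -1.0, 0.018], [-0.01, -0.018, -1.0]]
force: [-0.8, -0.6, 0.2]
opening: 1.001
```

```bash
python3 - <<'E' | sed 's/np.float64//g'
from fit import *; from plan import *
show();s,p,R=state();print(R[:,2],s["joint_positions"])
E
```

```text
t 32.97 p [ 0.0755 -0.2236  0.1331] yaw -0.003 F [-0.8 -0.6  0.2] op 1.001
[-0.0095  0.0179 -0.9998] [-98.3858  15.1301 139.9237  -1.57    25.8919 -96.7929]
```

```bash
python3 - <<'E' | sed 's/np.float64//g'
from fit import *; from plan import *
T=capture("top"); cv2.imwrite("pics/t27.png",T["image"]); cv2.imwrite("pics/t27z.png",cv2.resize(T["image"][140:300,150:450],None,fx=2.66,fy=2.66,interpolation=cv2.INTER_CUBIC))
for u in((388,210),(431,204),(409,207)): print(onz(T,u,.048))
plan([((.3,-.16,.2),.06,7),((.634,-.131,.15),.127,9)])
E
```

```text
[ 0.6258 -0.0883  0.048 ]
[ 0.6476 -0.189   0.048 ]
[ 0.6366 -0.1374  0.048 ]
[[[(32.2), (-9.7), (-9.7)], (-0.0094)], [[(32.3), (-9.4), (-9.7)], (-0.0094)], [[(32.4), (-9.1), (-9.7)], (-0.0094)], [[(32.5), (-8.7), (-9.7)], (-0.0094)], [[(32.6), (-8.4), (-9.7)], (-0.0094)]]
[[[(32.6), (-8.1), (-9.7)], (-0.0094)], [[(32.7), (-7.8), (-9.7)], (-0.0094)], [[(37.3), (-0.9), (5.2)], (-0.0074)], [[(37.3), (-0.6), (5.2)], (-0.0074)], [[(37.3), (-0.4), (5.2)], (-0.0074)]]
[[[(37.3), (-0.1), (5.2)], (-0.0074)], [[(37.3), (0.2), (5.2)], (-0.0074)], [[(37.3), (0.5), (5.2)], (-0.0074)], [[(37.3), (0.8), (5.2)], (-0.0074)], [[(37.3), (1.0), (5.2)], (-0.0074)]]
[[[(37.3), (1.3), (5.2)], (-0.0074)]]
```

View pics/t27z.png

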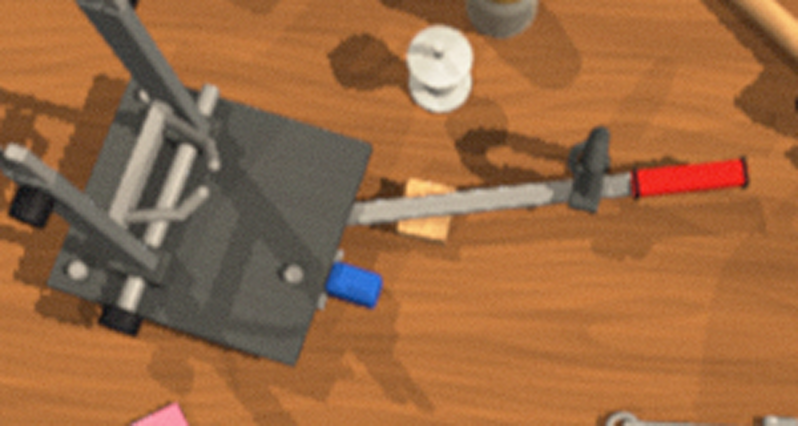

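```bash
python3 - <<'E' | sed 's/np.float64//g'
from fit import *; from plan import *
T=capture("top")
a=onz(T,TZ(360,212),.033);b=onz(T,TZ(632,186),.045);c=onz(T,TZ(636,184),.049);d=onz(T,TZ(746,172),.055)
print(a,b,c,d)
for p,q in((a,b),(c,d),(a,d)): print(np.arctan2(*(q-p)[[1,0]])+np.pi/2)
E
```

```text
[0.5902 0.1524 0.033 ] [ 0.6275 -0.0871  0.045 ] [ 0.6284 -0.0899  0.049 ] [ 0.6443 -0.1853  0.055 ]
0.15489654148522258
0.16533569358144695
0.15906763421156667
```

Call:
send_rows([
  [[32,-9,-9],-0.01],
  [[32,-9,-9],-0.01],
  [[32,-9,-9],-0.01],
  [[33,-9,-9],-0.01],
  [[33,-8,-9],-0.01],
])

```text
time_s: 33.48
position: [0.2367, -0.1872, 0.1782]
tcp_rot: [[1.0, 0.0, -0.008], [0.0, -1.0, 0.012], [-0.008, -0.012, -1.0]]
force: [-0.0, -2.2, -0.5]
opening: 1.001
```

Call:
send_rows([
  [[33,-8,-8],-0.01],
  [[35,-6,-4],-0.01],
  [[37,-3,0],-0.01],
  [[37,0,3],-0.01],
  [[37,0,3],-0.01],
])

```text
time_s: 33.9
position: [0.4256, -0.1554, 0.1852]
tcp_rot: [[0.998, 0.06, -0.003], [0.06, -0.998, 0.01], [-0.002, -0.01, -1.0]]
force: [0.3, -1.6, 0.2]
opening: 0.999
```

```bash
python3 - <<'E' | sed 's/np.float64//g'
from fit import *; from plan import *
show(); print(state()[2][:,2])
plan([((.634,-.131,.13),.15,8)])
E
```

```text
t 33.9 p [ 0.4256 -0.1554  0.1852] yaw 0.0602 F [ 0.3 -1.6  0.2] op 0.999
[-0.0026  0.0095 -1.    ]
[[[(26.2), (-1.4), (6.9)], (-0.0112)], [[(26.2), (-1.1), (6.9)], (-0.0112)], [[(26.2), (-0.8), (6.9)], (-0.0112)], [[(26.2), (-0.5), (6.9)], (-0.0112)], [[(26.2), (-0.2), (6.9)], (-0.0112)]]
[[[(26.2), (0.1), (6.9)], (-0.0112)], [[(26.2), (0.4), (6.9)], (-0.0112)], [[(26.2), (0.7), (6.9)], (-0.0112)]]
```

Call:
send_rows([
  [[37,-2,3],-0.018],
  [[37,-1,4],-0.018],
  [[37,0,5],-0.018],
  [[37,0,6],-0.018],
  [[37,1,7],-0.018],
])

```text
time_s: 34.32
position: [0.619, -0.1236, 0.156]
tcp_rot: [[0.987, 0.16, -0.003], [0.16, -0.987, 0.012], [-0.001, -0.013, -1.0]]
force: [0.2, -1.7, -0.0]
opening: 1.006
```

```bash
python3 - <<'E' | sed 's/np.float64//g'
from fit import *; from plan import *
W=capture("wrist");cv2.imwrite("pics/w28.png",W["image"])
show(); print(state()[2][:,2])
plan([((.6355,-.134,.029),.159,7)])
E
```

```text
t 34.37 p [ 0.6268 -0.1232  0.1543] yaw 0.1625 F [ 7.5 -0.9  0.3] op 0.999
[ 0.0065  0.012  -0.9999]
[[[(0.8), (1.9), (17.9)], (0.0005)], [[(0.8), (1.9), (17.9)], (0.0005)], [[(0.8), (1.9), (17.9)], (0.0005)], [[(0.8), (1.9), (17.9)], (0.0005)], [[(0.8), (1.9), (17.9)], (0.0005)]]
[[[(0.8), (1.9), (17.9)], (0.0005)], [[(0.8), (1.9), (17.9)], (0.0005)]]
```

View pics/w28.png

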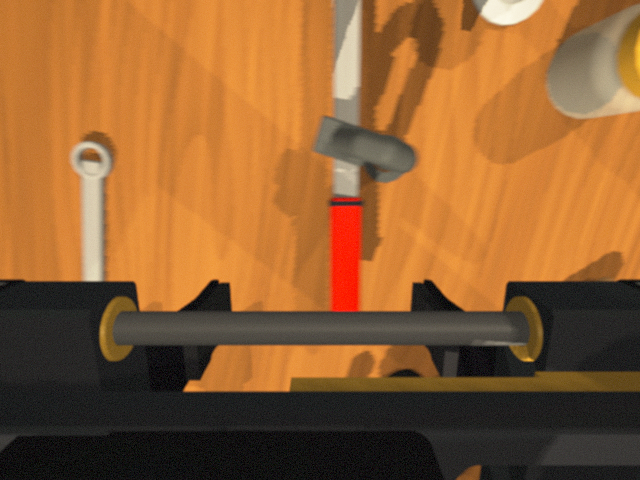

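Call:
send_rows([
  [[2,2,18],0],
  [[2,2,20],0],
  [[1,2,20],0],
  [[1,2,20],0],
  [[1,2,20],0],
])

```text
time_s: 34.78
position: [0.6439, -0.1228, 0.0515]
tcp_rot: [[0.985, 0.17, 0.016], [0.17, -0.985, 0.012], [0.018, -0.009, -1.0]]
force: [0.9, 0.3, 0.1]
opening: 0.999
```

```bash
python3 - <<'E' | sed 's/np.float64//g'
from fit import *; from plan import *
W=capture("wrist");cv2.imwrite("pics/w29.png",W["image"])
show(); print(state()[2][:,2])
for u in((346,212),):print(onz(W,u,.047))
plan([((.637,-.134,.027),.159,5)])
E
```

```text
t 34.83 p [ 0.6411 -0.122   0.047 ] yaw 0.1701 F [ 0.   0.7 -2.2] op 1.003
[ 0.009   0.0146 -0.9999]
[ 0.6489 -0.079   0.047 ]
[[[(-1.3), (2.3), (4.0)], (0.0022)], [[(-1.3), (2.3), (4.0)], (0.0022)], [[(-1.3), (2.3), (4.0)], (0.0022)], [[(-1.2), (2.3), (4.0)], (0.0022)], [[(-1.2), (2.3), (4.0)], (0.0022)]]
```

View pics/w29.png

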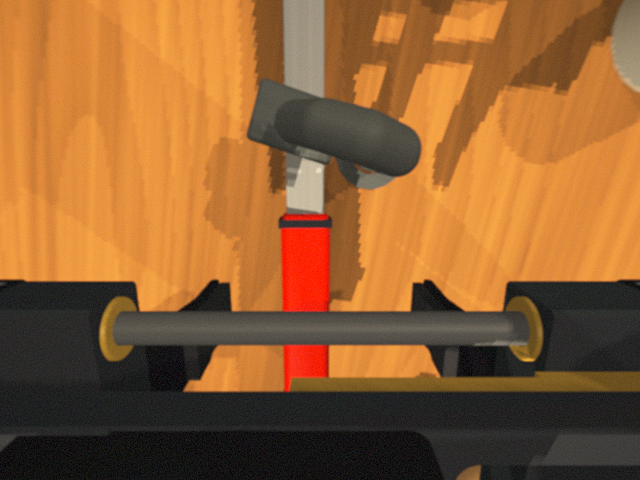

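Call:
send_rows([
  [[-2,3,5],0],
  [[-1.5,3,5],0],
  [[-1,2.5,5],0],
  [[-1,2,3],0],
  [[0,0,1],0],
], gripper=1)

```text
time_s: 35.25
position: [0.6356, -0.1309, 0.0254]
tcp_rot: [[0.985, 0.17, 0.006], [0.17, -0.985, 0.017], [0.009, -0.015, -1.0]]
force: [0.1, 0.3, 0.8]
opening: 0.709
```

Call:
send_rows([
  [[0,0,0],0],
  [[0,0,0],0],
  [[0,0,0],0],
  [[0,0,0],0],
  [[0,0,0],0],
])

```text
time_s: 35.67
position: [0.6374, -0.1322, 0.0285]
tcp_rot: [[0.986, 0.169, 0.012], [0.169, -0.985, 0.015], [0.014, -0.013, -1.0]]
force: [0.5, -1.0, -0.4]
opening: 0.326
```

Call:
send_rows([
  [[0,0,0],0],
  [[0,0,0],0],
  [[0,0,0],0],
  [[0,0,0],0],
  [[0,0,0],0],
])

```text
time_s: 36.08
position: [0.6375, -0.1322, 0.0288]
tcp_rot: [[0.985, 0.169, 0.012], [0.169, -0.985, 0.014], [0.014, -0.012, -1.0]]
force: [0.4, 0.5, -0.1]
opening: 0.275
```

```bash
python3 - <<'E' | sed 's/np.float64//g'
from fit import *; from plan import *
show(); print(state()[2][:,2])
W=capture("wrist");cv2.imwrite("pics/w30.png",W["image"])
E
```

```text
t 36.08 p [ 0.6375 -0.1322  0.0288] yaw 0.1701 F [ 0.4  0.5 -0.1] op 0.275
[ 0.0118  0.0143 -0.9998]
```

View pics/w30.png

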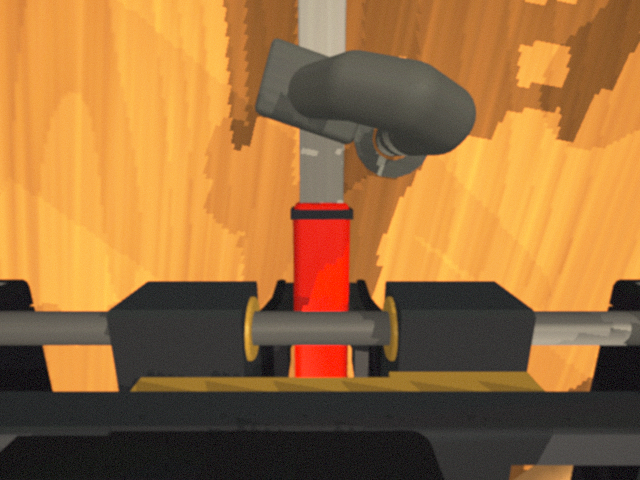

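Call:
send_rows([
  [[0,0,3],0],
  [[0,0,3],0],
  [[0,0,3],0],
  [[0,0,3],0],
  [[0,0,3],0],
])

```text
time_s: 36.55
position: [0.6376, -0.1325, 0.0178]
tcp_rot: [[0.986, 0.168, 0.012], [0.168, -0.986, 0.014], [0.014, -0.012, -1.0]]
force: [-2.7, 0.1, 12.4]
opening: 0.272
```

Call:
send_rows([
  [[-0.5,0,3],0],
  [[-0.5,0,3],0],
  [[-1,0,2.5],0],
  [[-1,0,2],0],
  [[-1,0,2],0],
])

```text
time_s: 36.97
position: [0.6375, -0.1327, 0.0164]
tcp_rot: [[0.986, 0.167, 0.02], [0.167, -0.986, 0.014], [0.023, -0.011, -1.0]]
force: [-2.0, 1.3, 13.8]
opening: 0.274
```

Call:
send_rows([
  [[-3,0,1.7],0.003],
  [[-5,0,1.7],0.005],
  [[-6,0,1.7],0.007],
  [[-6,0,1.7],0.008],
  [[-6,0,1.7],0.008],
])

```text
time_s: 37.38
position: [0.6285, -0.1339, 0.0188]
tcp_rot: [[0.99, 0.132, 0.058], [0.131, -0.991, 0.013], [0.059, -0.005, -0.998]]
force: [4.1, 4.8, 9.1]
opening: 0.273
```

Call:
send_rows([
  [[-7,0,1.7],0.008],
  [[-7,0,1.7],0.009],
  [[-7,0,1.7],0.01],
  [[-7,0,1.7],0.01],
  [[-7,0,1.7],0.01],
])

```text
time_s: 37.8
position: [0.6138, -0.1353, 0.0194]
tcp_rot: [[0.992, 0.078, 0.102], [0.077, -0.997, 0.009], [0.102, -0.001, -0.995]]
force: [4.3, 5.0, 9.5]
opening: 0.272
```

```bash
python3 - <<'E' | sed 's/np.float64//g'
from fit import *; from plan import *
show(); print(state()[2][:,2])
W=capture("wrist");cv2.imwrite("pics/w31.png",W["image"])
S=capture("side"); cv2.imwrite("pics/s31z.png",cv2.resize(S["image"][180:300,260:420],None,fx=4.5,fy=4.5,interpolation=cv2.INTER_CUBIC))
E
```

```text
t 37.8 p [ 0.6138 -0.1353  0.0194] yaw 0.0778 F [4.3 5.  9.5] op 0.272
[ 0.1017  0.0093 -0.9948]
```

View pics/w31.png

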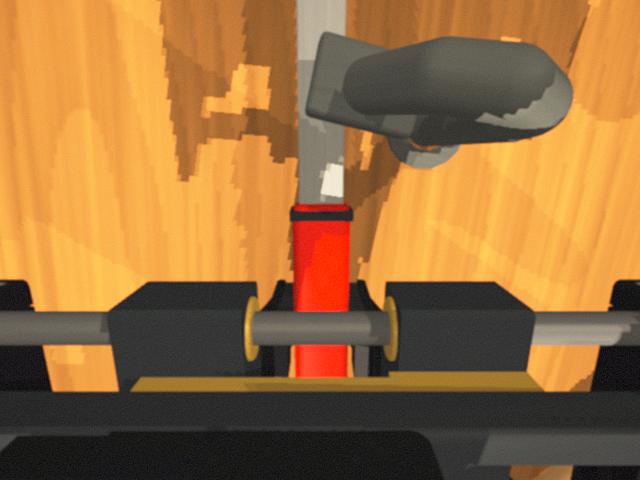

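View pics/s31z.png

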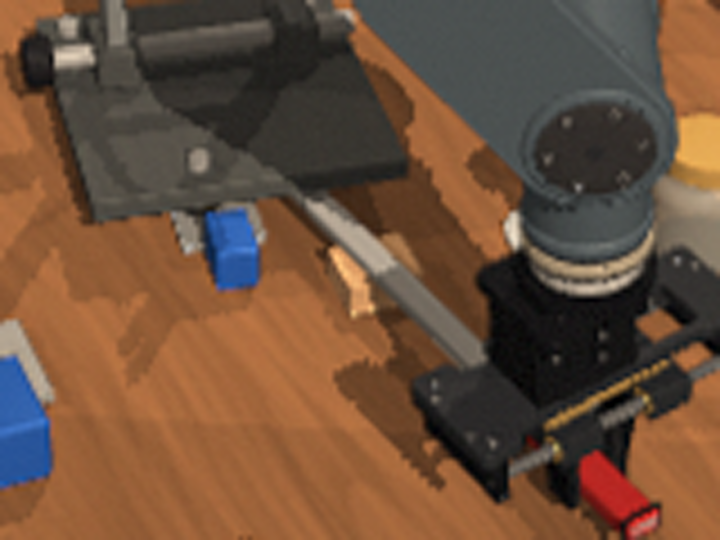

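Call:
send_rows([
  [[-7,0,1.8],0.009],
  [[-7,0,1.8],0.009],
  [[-7,0,1.8],0.009],
  [[-7,0,1.8],0.009],
  [[-7,0,1.8],0.009],
])

```text
time_s: 38.32
position: [0.601, -0.136, 0.0188]
tcp_rot: [[0.989, 0.026, 0.147], [0.026, -1.0, 0.002], [0.147, 0.002, -0.989]]
force: [5.8, 6.2, 11.2]
opening: 0.271
```

Call:
send_rows([
  [[-7,0,1.8],0.009],
  [[-7,0,1.8],0.009],
  [[-7,0,1.8],0.009],
  [[-5,0,1.8],0.009],
  [[-3,0,1.8],0.005],
])

```text
time_s: 38.73
position: [0.5942, -0.1362, 0.0184]
tcp_rot: [[0.981, -0.016, 0.192], [-0.014, -1.0, -0.009], [0.192, 0.006, -0.981]]
force: [2.7, 4.0, 11.6]
opening: 0.277
```

```bash
python3 - <<'E' | sed 's/np.float64//g'
from fit import *; from plan import *
show(); print(state()[2][:,2])
W=capture("wrist");cv2.imwrite("pics/w32.png",W["image"])
S=capture("side"); cv2.imwrite("pics/s32z.png",cv2.resize(S["image"][180:300,260:420],None,fx=4.5,fy=4.5,interpolation=cv2.INTER_CUBIC))
E
```

```text
t 38.73 p [ 0.5942 -0.1362  0.0184] yaw -0.0147 F [ 2.7  4.  11.6] op 0.277
[ 0.1916 -0.0087 -0.9814]
```

View pics/w32.png

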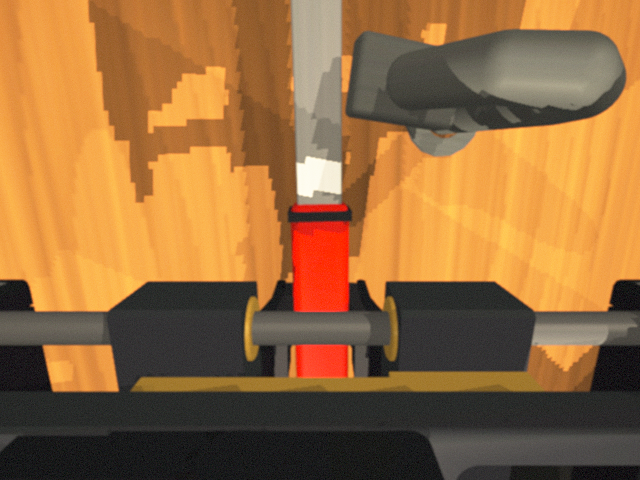

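View pics/s32z.png

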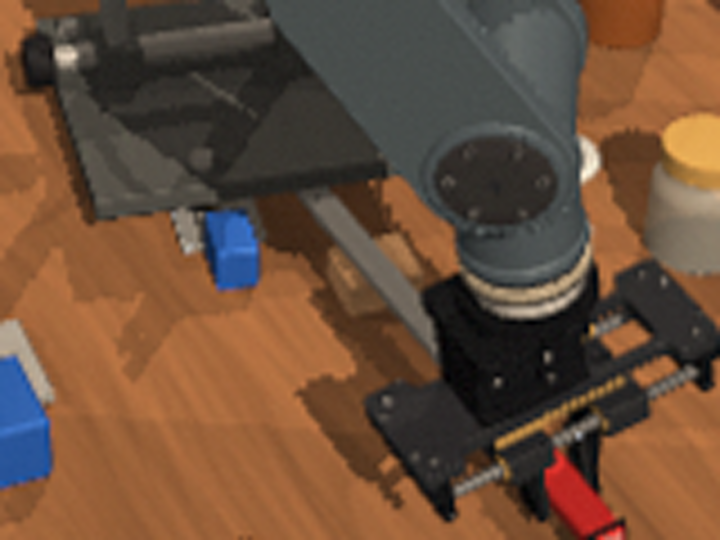

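```bash
python3 - <<'E' | sed 's/np.float64//g'
from fit import *; from plan import *
W=capture("wrist");T=capture("top");cv2.imwrite("pics/t32z.png",cv2.resize(T["image"][140:300,150:450],None,fx=2.66,fy=2.66,interpolation=cv2.INTER_CUBIC))
show()
for u,z in(((343,115),.034),((341,30),.034),((347,112),.044),((358,35),.044),((294,115),.034),((293,10),.034),((341,10),.034)): print(u,z,onz(W,u,z))
E
```

```text
t 38.93 p [ 0.5941 -0.1362  0.0183] yaw -0.014 F [ 2.9  4.3 11.4] op 0.274
(343, 115) 0.034 [ 0.6014 -0.053   0.034 ]
(341, 30) 0.034 [ 0.6006 -0.024   0.034 ]
(347, 112) 0.044 [ 0.6003 -0.0529  0.044 ]
(358, 35) 0.044 [ 0.6041 -0.0282  0.044 ]
(294, 115) 0.034 [ 0.5825 -0.0531  0.034 ]
(293, 10) 0.034 [ 0.5833 -0.0184  0.034 ]
(341, 10) 0.034 [ 0.6006 -0.0176  0.034 ]
```

View pics/t32z.png

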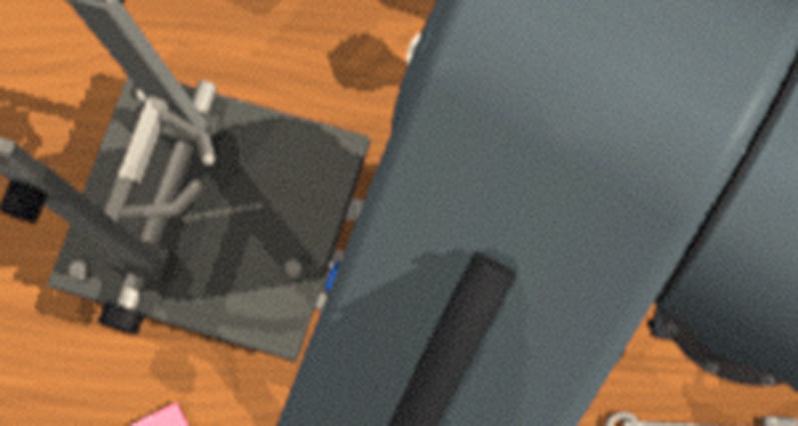

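Call:
send_rows([
  [[-6,0,1.5],0.005],
  [[-7,0,1.5],0.005],
  [[-7,0,1.5],0.005],
  [[-7,0,1.5],0.005],
  [[-6,0,1.5],0.005],
])

```text
time_s: 39.35
position: [0.5859, -0.1363, 0.0181]
tcp_rot: [[0.971, -0.041, 0.237], [-0.037, -0.999, -0.022], [0.238, 0.012, -0.971]]
force: [6.9, 7.2, 12.2]
opening: 0.274
```

```bash
python3 - <<'E' | sed 's/np.float64//g'
from fit import *; from plan import *
W=capture("wrist");cv2.imwrite("pics/w33.png",W["image"])
show();print(state()[2])
E
```

```text
t 39.4 p [ 0.5854 -0.1362  0.018 ] yaw -0.0383 F [ 6.   6.3 12.8] op 0.273
[[ 0.9707 -0.0414  0.2368]
 [-0.0372 -0.9991 -0.0219]
 [ 0.2375  0.0125 -0.9713]]
```

View pics/w33.png

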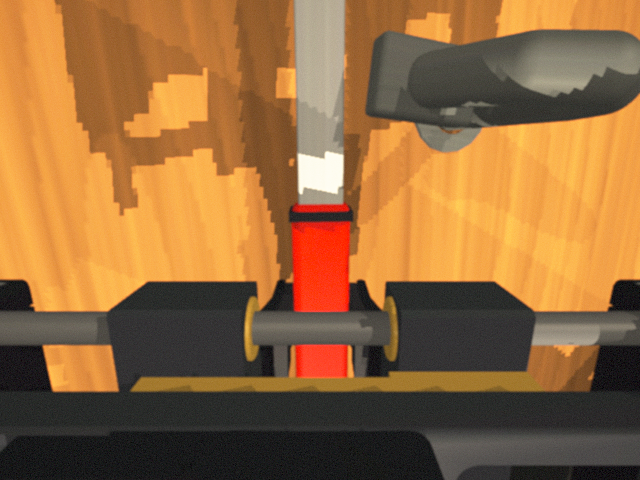

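Call:
send_rows([
  [[-4,-0.2,-0.5],0],
  [[-4,-0.2,-0.7],0],
  [[-3,-0.2,-0.8],0],
  [[-3,-0.2,-0.8],0],
  [[-2,-0.2,-0.8],0],
])

```text
time_s: 39.82
position: [0.5837, -0.136, 0.027]
tcp_rot: [[0.963, -0.041, 0.267], [-0.033, -0.999, -0.033], [0.268, 0.023, -0.963]]
force: [1.1, 1.5, 4.4]
opening: 0.277
```

```bash
python3 - <<'E' | sed 's/np.float64//g'
from fit import *; from plan import *
W=capture("wrist");cv2.imwrite("pics/w34.png",W["image"])
show();print(state()[2])
E
```

```text
t 39.87 p [ 0.5836 -0.1359  0.0271] yaw -0.0344 F [0.1 1.7 4.7] op 0.28
[[ 0.9629 -0.0408  0.2667]
 [-0.0332 -0.9989 -0.033 ]
 [ 0.2678  0.0229 -0.9632]]
```

View pics/w34.png

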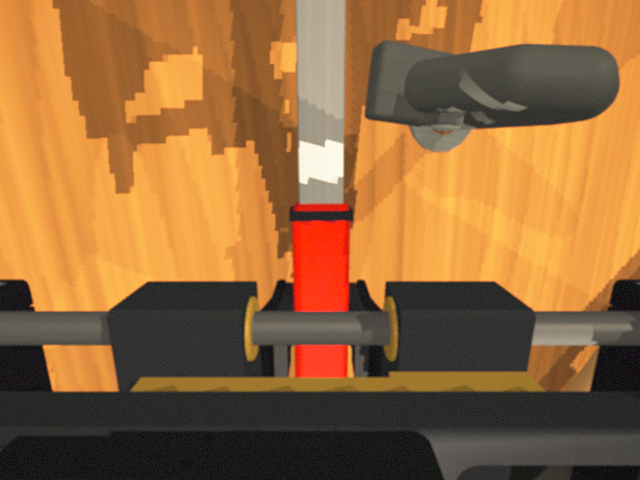

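Call:
send_rows([
  [[-0.5,-0.2,-1.2],0],
  [[-0.5,-0.2,-1.2],0],
  [[-0.5,-0.2,-1.2],0],
  [[-0.5,-0.2,-1.2],0],
  [[-0.5,-0.2,-1.2],0],
])

```text
time_s: 40.28
position: [0.5817, -0.1355, 0.0338]
tcp_rot: [[0.962, -0.039, 0.271], [-0.03, -0.999, -0.036], [0.272, 0.026, -0.962]]
force: [1.0, -0.7, 1.9]
opening: 0.271
```

Call:
send_rows([
  [[0,-0.3,-1.5],0],
  [[0,-0.3,-1.5],0],
  [[0,-0.3,-1.5],0],
  [[0,-0.3,-1.5],0],
  [[0,-0.3,-1.5],0],
])

```text
time_s: 40.7
position: [0.5791, -0.1346, 0.041]
tcp_rot: [[0.962, -0.04, 0.271], [-0.031, -0.999, -0.037], [0.272, 0.027, -0.962]]
force: [-0.2, -0.0, 2.0]
opening: 0.276
```

```bash
python3 - <<'E' | sed 's/np.float64//g'
from fit import *; from plan import *
W=capture("wrist");cv2.imwrite("pics/w35.png",W["image"])
S=capture("side"); cv2.imwrite("pics/s35z.png",cv2.resize(S["image"][180:300,260:420],None,fx=4.5,fy=4.5,interpolation=cv2.INTER_CUBIC))
show();print(state()[2])
E
```

```text
t 40.8 p [ 0.5791 -0.1345  0.0411] yaw -0.0322 F [-1.  -0.8  2.3] op 0.273
[[ 0.9618 -0.0399  0.271 ]
 [-0.031  -0.9988 -0.037 ]
 [ 0.2721  0.0272 -0.9619]]
```

View pics/s35z.png

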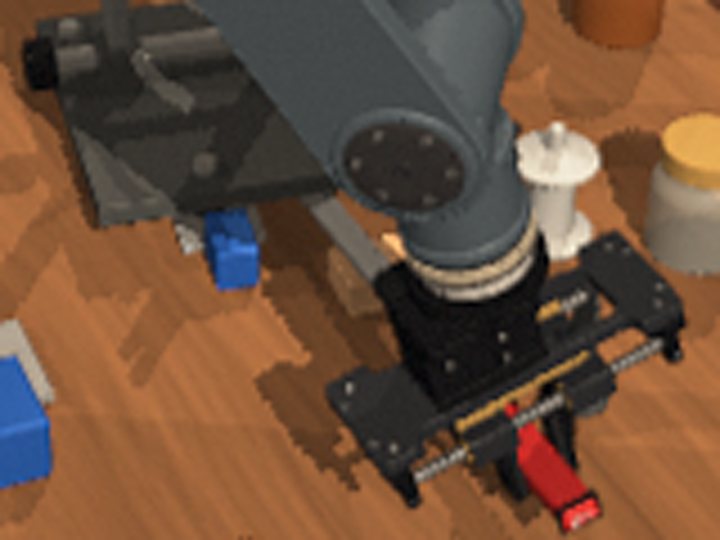

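View pics/w35.png

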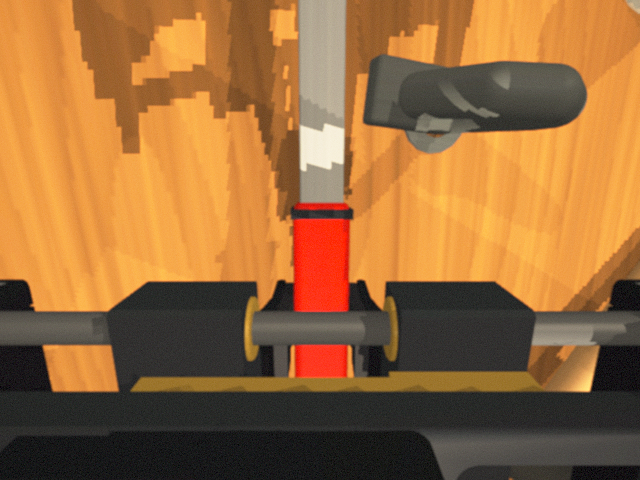

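Call:
send_rows([
  [[0.2,-0.3,-1.5],0],
  [[0.2,-0.3,-1.5],0],
  [[0.2,-0.3,-1.5],0],
  [[0.2,-0.3,-1.5],0],
  [[0.2,-0.3,-1.5],0],
])

```text
time_s: 41.22
position: [0.5774, -0.1334, 0.0487]
tcp_rot: [[0.962, -0.04, 0.27], [-0.031, -0.999, -0.038], [0.271, 0.028, -0.962]]
force: [-0.1, -2.5, 2.2]
opening: 0.272
```

Call:
send_rows([
  [[0.2,-0.3,-1.5],0],
  [[0.2,-0.3,-1.5],0],
  [[0.2,-0.3,-1.5],0],
  [[0.2,-0.3,-1.5],0],
  [[0.2,-0.3,-1.5],0],
])

```text
time_s: 41.63
position: [0.5757, -0.1319, 0.0569]
tcp_rot: [[0.962, -0.039, 0.269], [-0.03, -0.999, -0.038], [0.27, 0.029, -0.962]]
force: [-0.5, -2.8, 2.3]
opening: 0.277
```

```bash
python3 - <<'E' | sed 's/np.float64//g'
from fit import *; from plan import *
W=capture("wrist");cv2.imwrite("pics/w36.png",W["image"])
S=capture("side"); cv2.imwrite("pics/s36z.png",cv2.resize(S["image"][180:300,260:420],None,fx=4.5,fy=4.5,interpolation=cv2.INTER_CUBIC))
show();print(state()[2][2])
E
```

```text
t 41.73 p [ 0.5758 -0.1319  0.057 ] yaw -0.0308 F [-0.5 -2.6  2. ] op 0.274
[ 0.2704  0.0286 -0.9623]
```

View pics/s36z.png

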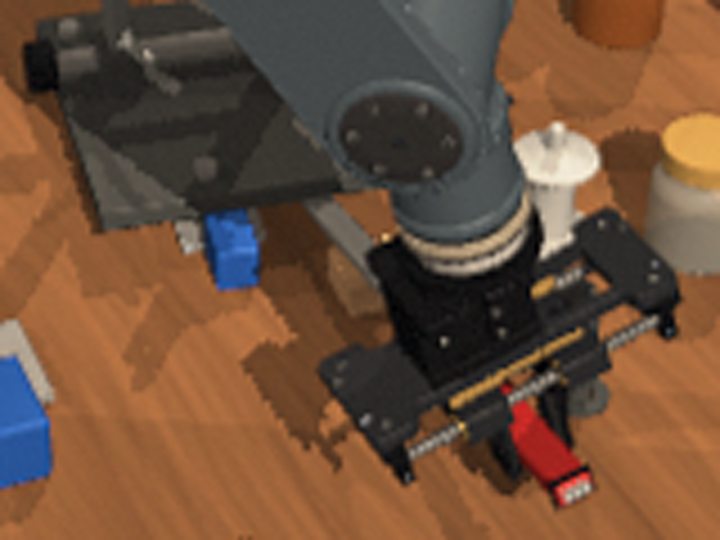

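Call:
send_rows([
  [[0.3,-0.2,-1.5],0],
  [[0.3,-0.2,-1.5],0],
  [[0.3,-0.2,-1.5],0],
  [[0.3,-0.2,-1.5],0],
  [[0.3,-0.2,-1.5],0],
])

```text
time_s: 42.15
position: [0.5744, -0.1302, 0.0646]
tcp_rot: [[0.963, -0.038, 0.267], [-0.029, -0.999, -0.037], [0.268, 0.028, -0.963]]
force: [-1.1, -2.4, 0.5]
opening: 0.277
```

```bash
python3 - <<'E' | sed 's/np.float64//g'
from fit import *; from plan import *
S=capture("side"); cv2.imwrite("pics/s37z.png",cv2.resize(S["image"][200:280,265:365],None,fx=7,fy=7,interpolation=cv2.INTER_CUBIC))
show();print(state()[2][2])
E
```

```text
t 42.2 p [ 0.5745 -0.1302  0.0648] yaw -0.0304 F [-1.7 -2.8  1.1] op 0.279
[ 0.2687  0.028  -0.9628]
```

View pics/s37z.png

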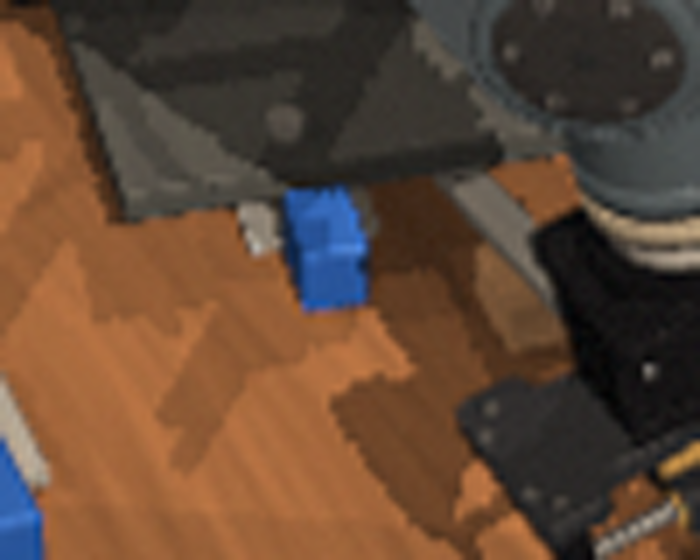

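Call:
send_rows([
  [[0.2,1,-1],0],
  [[0.2,3,-1],0],
  [[0.3,5,-1],0],
  [[0.3,6,-1],0],
  [[0.3,6,-1],0],
])

```text
time_s: 42.62
position: [0.5627, -0.1298, 0.0644]
tcp_rot: [[0.97, -0.041, 0.239], [-0.042, -0.999, 0.001], [0.238, -0.011, -0.971]]
force: [5.6, 15.3, -2.0]
opening: 0.274
```

Call:
send_rows([
  [[0.3,6,-1],0],
  [[0.3,6,-1],0],
  [[0.3,6,-1],0],
  [[0.3,6,-1],0],
  [[0.3,6,-1],0],
])

```text
time_s: 43.03
position: [0.5518, -0.1285, 0.0629]
tcp_rot: [[0.976, -0.054, 0.209], [-0.067, -0.996, 0.057], [0.206, -0.07, -0.976]]
force: [7.1, 15.9, -1.3]
opening: 0.28
```

```bash
python3 - <<'E' | sed 's/np.float64//g'
from fit import *; from plan import *
S=capture("side"); cv2.imwrite("pics/s38z.png",cv2.resize(S["image"][180:300,260:420],None,fx=4.5,fy=4.5,interpolation=cv2.INTER_CUBIC))
T=capture("top"); cv2.imwrite("pics/t38z.png",cv2.resize(T["image"][140:300,150:450],None,fx=2.66,fy=2.66,interpolation=cv2.INTER_CUBIC))
show();print(state()[2][2])
E
```

```text
t 43.13 p [ 0.5517 -0.1286  0.0628] yaw -0.0694 F [ 5.8 15.6 -0.4] op 0.277
[ 0.2053 -0.07   -0.9762]
```

View pics/s38z.png

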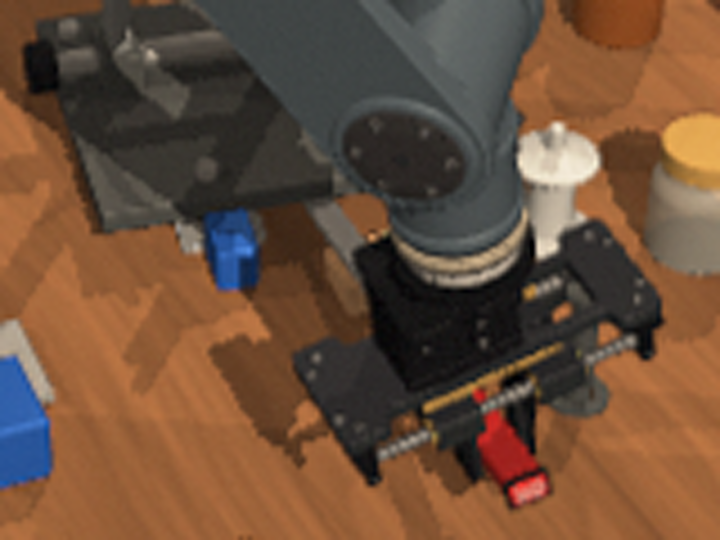

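View pics/t38z.png

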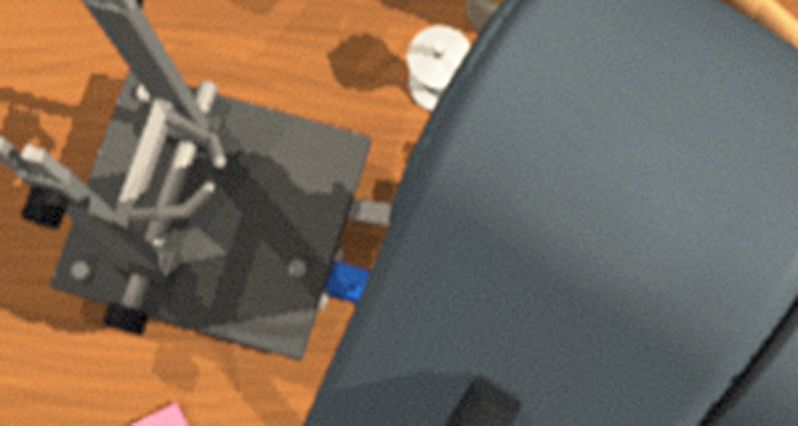

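```bash
python3 - <<'E' | sed 's/np.float64//g'
from fit import *; from plan import *
W=capture("wrist"); cv2.imwrite("pics/w38.png",W["image"])
T=capture("top")
for u in((355,212),(388,212)): print(onz(T,TZ(*u),.03))
show()
E
```

```text
[0.5906 0.1571 0.03  ]
[0.5927 0.1277 0.03  ]
t 43.23 p [ 0.5518 -0.1286  0.0629] yaw -0.0688 F [ 6.4 16.  -1.4] op 0.273
```

View pics/w38.png

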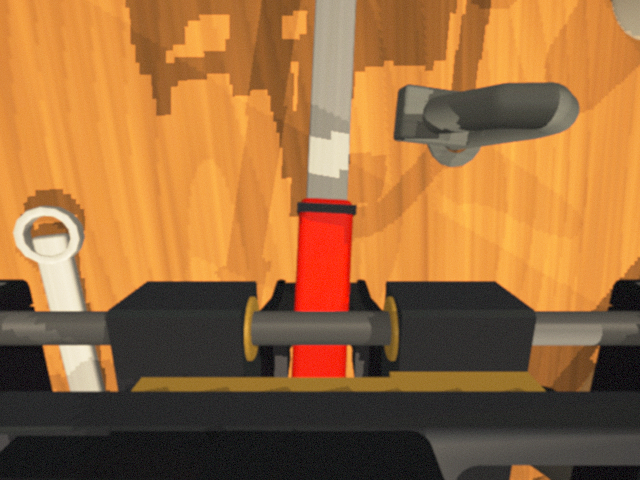

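Call:
send_rows([
  [[3,-2,-2],0],
  [[3,-1,-3],0],
  [[3,0,-3],0],
  [[3,0,-3],0],
  [[3,0,-3],0],
])

```text
time_s: 43.65
position: [0.565, -0.1263, 0.0795]
tcp_rot: [[0.976, -0.054, 0.209], [-0.067, -0.996, 0.056], [0.206, -0.069, -0.976]]
force: [-1.4, 2.0, -3.8]
opening: 0.273
```

Call:
send_rows([
  [[2,0,-3],0],
  [[2,0,-3],0],
  [[2,0,-3],0],
  [[2,0,-3],0],
  [[2,0,-3],0],
])

```text
time_s: 44.07
position: [0.5682, -0.1256, 0.0954]
tcp_rot: [[0.978, -0.051, 0.2], [-0.065, -0.996, 0.062], [0.196, -0.073, -0.978]]
force: [-0.6, 0.7, -5.1]
opening: 0.269
```

```bash
python3 - <<'E' | sed 's/np.float64//g'
from fit import *; from plan import *
S=capture("side"); cv2.imwrite("pics/s39z.png",cv2.resize(S["image"][180:300,260:420],None,fx=4.5,fy=4.5,interpolation=cv2.INTER_CUBIC))
show();print(state()[2])
E
```

```text
t 44.12 p [ 0.569  -0.1261  0.0962] yaw -0.0658 F [-0.1 -0.8 -4.8] op 0.272
[[ 0.9781 -0.0511  0.2017]
 [-0.0645 -0.9961  0.0605]
 [ 0.1978 -0.0722 -0.9776]]
```

View pics/s39z.png

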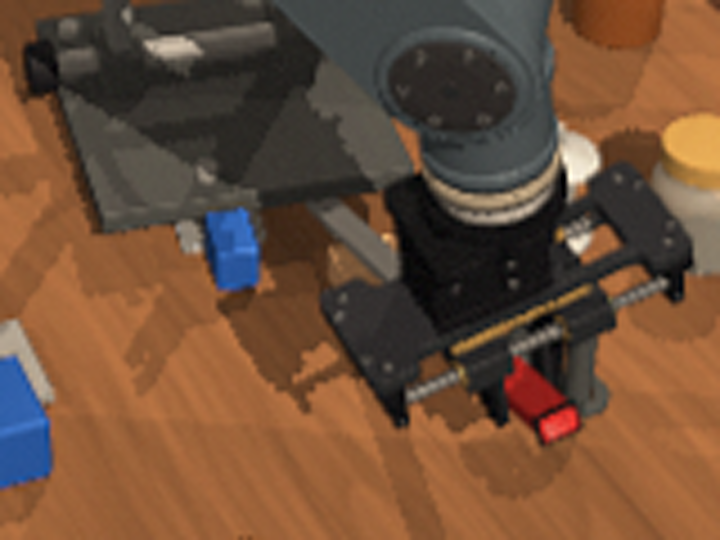

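Call:
send_rows([
  [[0.3,2,-1],0],
  [[0.3,4,-1.5],0],
  [[0.3,6,-1.5],0],
  [[0.3,6,-1.5],0],
  [[0.3,6,-1.5],0],
])

```text
time_s: 44.53
position: [0.568, -0.1512, 0.1023]
tcp_rot: [[0.978, -0.052, 0.202], [-0.066, -0.996, 0.062], [0.198, -0.074, -0.977]]
force: [0.0, 2.1, -3.9]
opening: 0.273
```

Call:
send_rows([
  [[0.3,8,-1],0],
  [[0.3,9,-1],0],
  [[0.3,9,-0.5],0],
  [[0.3,9,-0.5],0],
  [[0.3,9,-0.5],0],
])

```text
time_s: 44.95
position: [0.5655, -0.1988, 0.103]
tcp_rot: [[0.978, -0.055, 0.201], [-0.07, -0.995, 0.066], [0.197, -0.079, -0.977]]
force: [0.3, 1.7, -3.1]
opening: 0.274
```

Call:
send_rows([
  [[0.3,9,-0.7],0],
  [[0.3,9,-0.7],0],
  [[0.3,9,-0.7],0],
  [[0.3,9,-0.7],0],
  [[0.3,6,-0.7],0],
])

```text
time_s: 45.37
position: [0.5636, -0.2482, 0.1032]
tcp_rot: [[0.978, -0.057, 0.202], [-0.071, -0.995, 0.063], [0.198, -0.076, -0.977]]
force: [1.6, 1.0, -3.0]
opening: 0.271
```

```bash
python3 - <<'E' | sed 's/np.float64//g'
from fit import *; from plan import *
S=capture("side"); cv2.imwrite("pics/s40z.png",cv2.resize(S["image"][160:340,240:480],None,fx=3.3,fy=3.3,interpolation=cv2.INTER_CUBIC))
T=capture("top"); cv2.imwrite("pics/t40.png",T["image"])
W=capture("wrist"); cv2.imwrite("pics/w40.png",W["image"])
for u in((480,288),(557,257),(505,215),(470,190)): print(onz(T,u,.01))
show();print(state()[2])
E
```

```text
[ 0.4619 -0.317   0.01  ]
[ 0.5489 -0.5014  0.01  ]
[ 0.6446 -0.379   0.01  ]
[ 0.7026 -0.2939  0.01  ]
t 45.52 p [ 0.5639 -0.248   0.1035] yaw -0.0732 F [-0.4 -0.4 -3.1] op 0.27
[[ 0.9775 -0.0575  0.2031]
 [-0.0716 -0.9954  0.0629]
 [ 0.1985 -0.076  -0.9771]]
```

View pics/s40z.png

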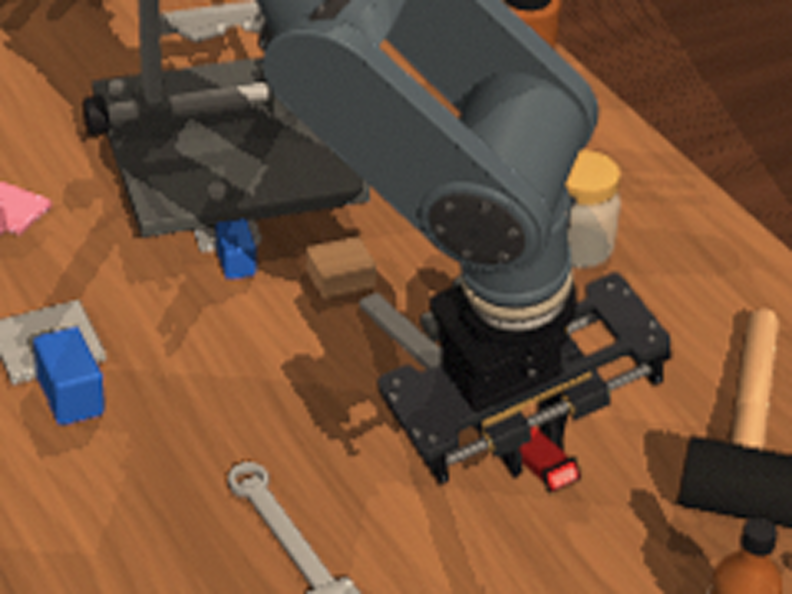

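View pics/t40.png

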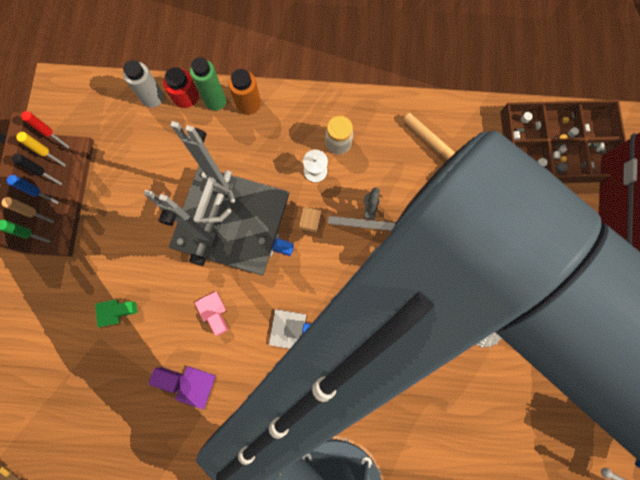

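Call:
send_rows([
  [[-1.6,0.8,8],0],
  [[-1.6,0.8,8],0],
  [[-1.6,0.8,8],0],
  [[-1.6,0.8,8],0],
  [[-1.6,0.8,8],0],
])

```text
time_s: 45.93
position: [0.5674, -0.2517, 0.0625]
tcp_rot: [[0.976, -0.059, 0.212], [-0.073, -0.996, 0.056], [0.207, -0.069, -0.976]]
force: [-0.2, -2.4, -1.6]
opening: 0.273
```

Call:
send_rows([
  [[-1.6,0.8,8],0],
  [[-1.6,0.8,8],0],
  [[-1.6,0.8,8],0],
  [[-1,0.5,5],0],
  [[-0.6,0.3,3],0],
])

```text
time_s: 46.35
position: [0.5684, -0.2522, 0.0237]
tcp_rot: [[0.975, -0.064, 0.212], [-0.078, -0.995, 0.057], [0.207, -0.072, -0.976]]
force: [0.5, -2.6, -1.1]
opening: 0.271
```

```bash
python3 - <<'E' | sed 's/np.float64//g'
from fit import *; from plan import *
S=capture("side"); cv2.imwrite("pics/s41z.png",cv2.resize(S["image"][160:340,240:480],None,fx=3.3,fy=3.3,interpolation=cv2.INTER_CUBIC))
show();print(state()[2])
E
```

```text
t 46.4 p [ 0.5681 -0.252   0.0233] yaw -0.0796 F [ 0.8 -3.2 -2.1] op 0.275
[[ 0.9754 -0.064   0.2111]
 [-0.0778 -0.9953  0.0574]
 [ 0.2065 -0.0724 -0.9758]]
```

View pics/s41z.png

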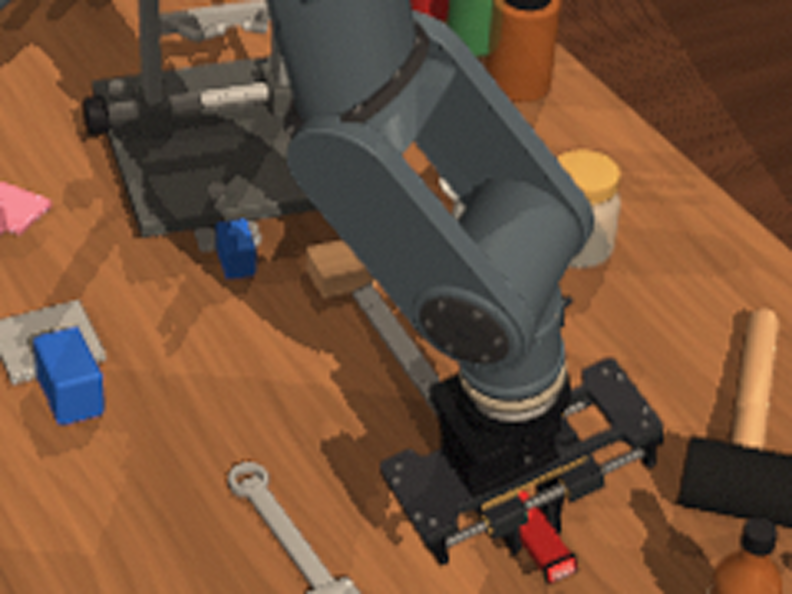

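Call:
send_rows([
  [[-0.4,4,2],0],
  [[-0.4,5,2.5],0],
  [[-0.4,5,2.5],0],
  [[-0.4,4,2.5],0],
  [[-0.3,2,1.5],0],
])

```text
time_s: 46.82
position: [0.5648, -0.2658, 0.0087]
tcp_rot: [[0.977, -0.062, 0.205], [-0.078, -0.995, 0.07], [0.199, -0.084, -0.976]]
force: [1.6, 2.2, -1.5]
opening: 0.275
```

```bash
python3 - <<'E' | sed 's/np.float64//g'
from fit import *; from plan import *
S=capture("side"); cv2.imwrite("pics/s42z.png",cv2.resize(S["image"][160:340,240:480],None,fx=3.3,fy=3.3,interpolation=cv2.INTER_CUBIC))
show()
E
```

```text
t 46.87 p [ 0.5648 -0.2661  0.0085] yaw -0.0796 F [ 0.9  0.9 -2.3] op 0.276
```

View pics/s42z.png

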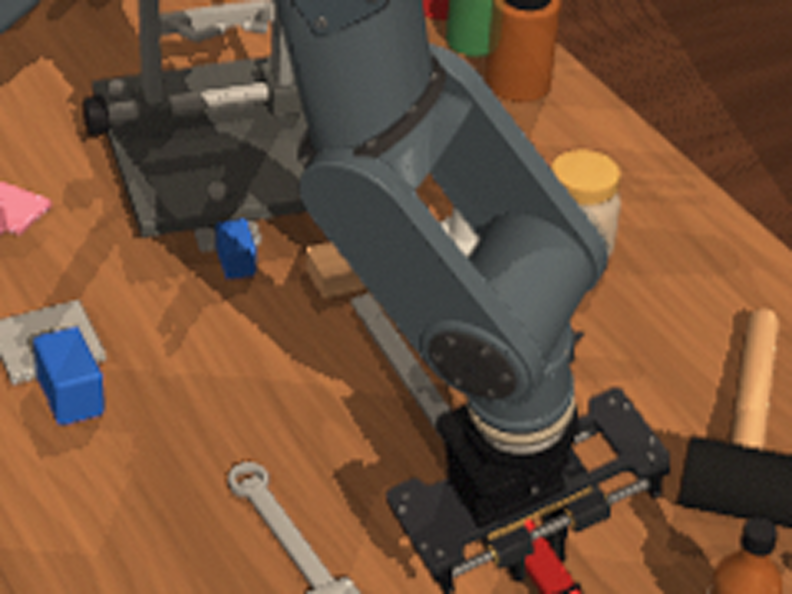

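Call:
send_rows([
  [[0,0,0],0],
  [[0,0,0],0],
  [[0,0,0],0],
  [[0,0,0],0],
  [[0,0,0],0],
], gripper=0.35)

```text
time_s: 47.28
position: [0.5661, -0.27, 0.0104]
tcp_rot: [[0.976, -0.058, 0.208], [-0.072, -0.996, 0.061], [0.204, -0.075, -0.976]]
force: [0.3, 0.2, -0.1]
opening: 0.568
```

Call:
send_rows([
  [[1,-0.5,-5],0],
  [[3,-1,-15],0],
  [[4,-1.5,-20],0],
  [[4,-1.5,-20],0],
  [[4,-1.5,-20],0],
])

```text
time_s: 47.7
position: [0.5632, -0.2688, 0.0923]
tcp_rot: [[0.978, -0.057, 0.202], [-0.072, -0.995, 0.065], [0.197, -0.078, -0.977]]
force: [0.2, 0.3, -0.2]
opening: 0.652
```

Call:
send_rows([
  [[-10,10,-30],0],
  [[-25,15,-25],0],
  [[-30,15,-15],0],
  [[-30,15,0],0],
  [[-30,10,0],0],
])

```text
time_s: 48.12
position: [0.4289, -0.3348, 0.1437]
tcp_rot: [[0.975, -0.044, 0.218], [-0.055, -0.997, 0.046], [0.216, -0.057, -0.975]]
force: [-0.8, -0.5, 0.0]
opening: 0.649
```

Call:
send_rows([
  [[-30,5,0],0],
  [[-30,5,0],0],
  [[-30,5,0],0],
  [[-20,0,0],0],
  [[0,0,0],0],
])

```text
time_s: 48.53
position: [0.3132, -0.3476, 0.1222]
tcp_rot: [[0.974, -0.047, 0.221], [-0.056, -0.998, 0.035], [0.219, -0.046, -0.975]]
force: [0.1, 0.1, -0.5]
opening: 0.652
```

```bash
python3 - <<'E' | sed 's/np.float64//g'
from fit import *; from plan import *
S=capture("side"); cv2.imwrite("pics/s43.png",S["image"]); cv2.imwrite("pics/s43z.png",cv2.resize(S["image"][160:300,230:420],None,fx=4.2,fy=4.2,interpolation=cv2.INTER_CUBIC))
T=capture("top"); cv2.imwrite("pics/t43.png",T["image"]); cv2.imwrite("pics/t43z.png",cv2.resize(T["image"][140:300,150:450],None,fx=2.66,fy=2.66,interpolation=cv2.INTER_CUBIC))
show()
E
```

```text
t 48.63 p [ 0.3159 -0.3492  0.123 ] yaw -0.0563 F [0.1 0.  0.5] op 0.652
```

View pics/s43z.png

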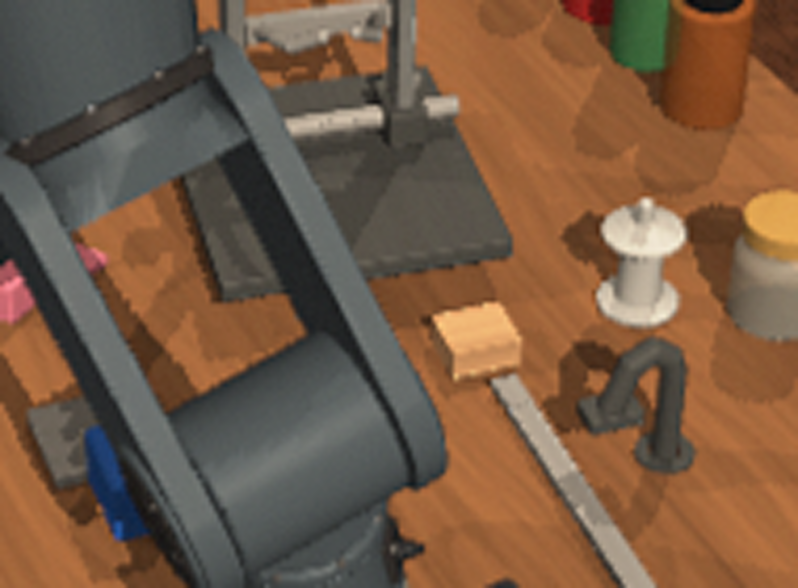

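View pics/t43z.png

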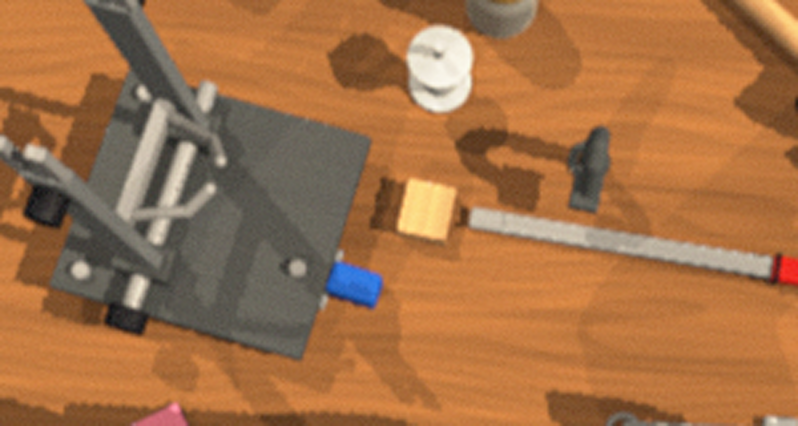

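View pics/t43.png

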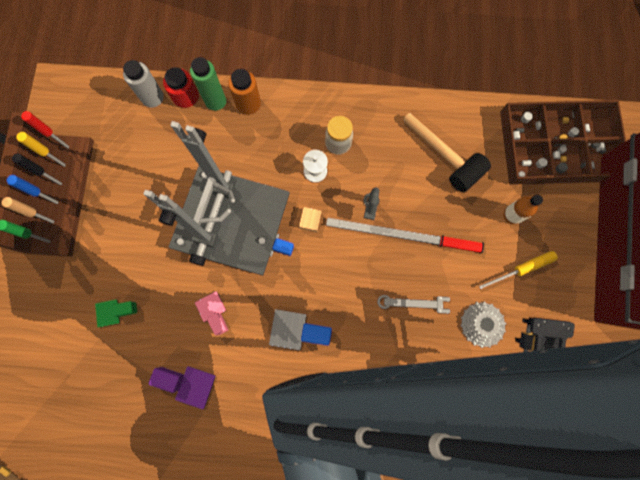

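```bash
python3 - <<'E' | sed 's/np.float64//g'
from fit import *; from plan import *
T=capture("top")
for z,t in((.0258,0.0),(.019,.033)):
  st,r=fit([(T,TZ(371,139),(0,.105,.016)),(T,TZ(301,357),(0,-.105,.016)),(T,TZ(52,288),(-.23,-.105,.016)),(T,TZ(297,268),(-.025,-.03,.02))],[.55,.17,-1.8],t,z)
  print("stand",z,st,r.tolist())
  R=Rz(st[2]); f=R@[-.025,-.03,0]+[st[0],st[1],0]
  sh,r=fit([(T,TZ(333,262),(0,.014,.032)),(T,TZ(327,291),(0,-.014,.032)),(T,TZ(382,277),(.045,.014,.032)),(T,TZ(376,306),(.045,-.014,.032))],[.53,.17,-1.8])
  print("shim",sh,r.tolist()); Q=Rz(sh[2])
  print("foot in shim",Q.T@(f-[sh[0],sh[1],0]),"shim in stand",R.T@(np.r_[sh[:2],0]-[st[0],st[1],0]),"rear",R@[-.205,0,0]+[st[0],st[1],0])
for n in("hub","wrench","driver","oil","jar","sprockets","mallet"):
  pass
show()
E
python3 - <<'E'
import cv2,numpy as np
a=cv2.imread('pics/top0.png').astype(int);b=cv2.imread('pics/t43.png').astype(int)
d=np.abs(a-b).max(2).astype(np.uint8); cv2.imwrite('pics/diff.png',cv2.convertScaleAbs(d,alpha=2))
b=cv2.imread('pics/t43.png')[200:290,220:320]; cv2.imwrite('pics/t43zz.png',cv2.resize(b,None,fx=7,fy=6.6,interpolation=cv2.INTER_CUBIC))
E
```

```text
stand 0.0258 [ 0.5565  0.1692 -1.779 ] [[0.1, -1.3], [0.1, 0.9], [-1.2, -0.2], [0.7, 0.2]]
shim [ 0.5293  0.1738 -1.7717] [[0.6, 0.1], [-0.6, 0.5], [0.5, -0.5], [-0.5, -0.1]]
foot in shim [-0.0261 -0.0023  0.    ] shim in stand [ 0.0011 -0.0276  0.    ] rear [0.5989 0.3698 0.    ]
stand 0.019 [ 0.5577  0.1704 -1.7756] [[-0.1, -0.9], [0.3, 0.8], [-1.5, -0.4], [0.9, 0.3]]
shim [ 0.5293  0.1738 -1.7717] [[0.6, 0.1], [-0.6, 0.5], [0.5, -0.5], [-0.5, -0.1]]
foot in shim [-0.0275 -0.0014  0.    ] shim in stand [ 0.0025 -0.0285  0.    ] rear [0.5994 0.3711 0.    ]
t 48.68 p [ 0.3167 -0.3494  0.1231] yaw -0.0546 F [-0.4  0.4  0.2] op 0.649
```

View pics/t43zz.png

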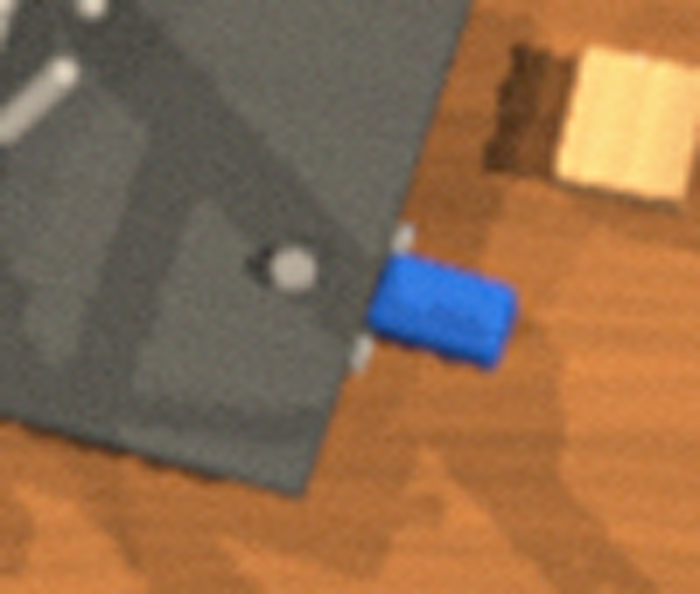

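View pics/diff.png

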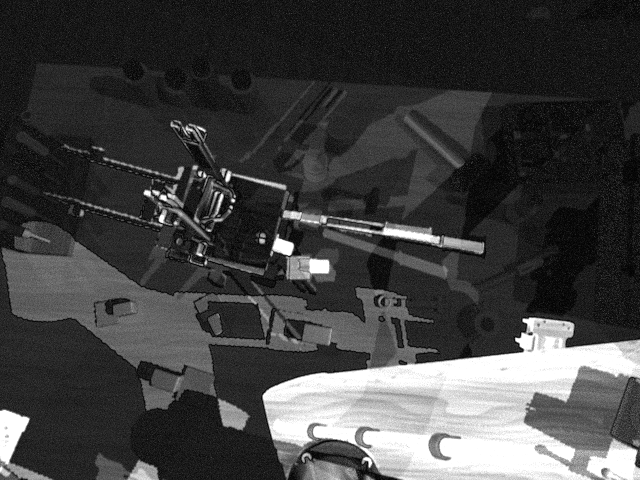

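Call:
send_rows([
  [[0,0,-30],0],
  [[-10,0,-30],0],
  [[-10,10,-30],0],
  [[-15,20,-20],0],
  [[-15,20,-10],0],
])

```text
time_s: 49.1
position: [0.2449, -0.3973, 0.2309]
tcp_rot: [[0.975, -0.028, 0.221], [-0.038, -0.999, 0.039], [0.22, -0.047, -0.974]]
force: [-0.1, 0.0, 0.2]
opening: 0.649
```

Call:
send_rows([
  [[-30,20,0],0],
  [[-30,20,0],0],
  [[-30,20,0],0],
  [[-20,20,0],0],
  [[0,0,0],0],
])

```text
time_s: 49.52
position: [0.1359, -0.4879, 0.2113]
tcp_rot: [[0.975, -0.018, 0.221], [-0.022, -1.0, 0.014], [0.22, -0.018, -0.975]]
force: [0.5, -0.6, 0.9]
opening: 0.65
```

```bash
python3 - <<'E' | sed 's/np.float64//g'
from fit import *; from plan import *
S=capture("side"); cv2.imwrite("pics/s44.png",S["image"]); cv2.imwrite("pics/s44z.png",cv2.resize(S["image"][190:290,265:365],None,fx=6,fy=6,interpolation=cv2.INTER_CUBIC))
show()
E
```

```text
t 49.57 p [ 0.1375 -0.4856  0.2114] yaw -0.022 F [-0.4  0.3 -0.5] op 0.649
```

View pics/s44z.png

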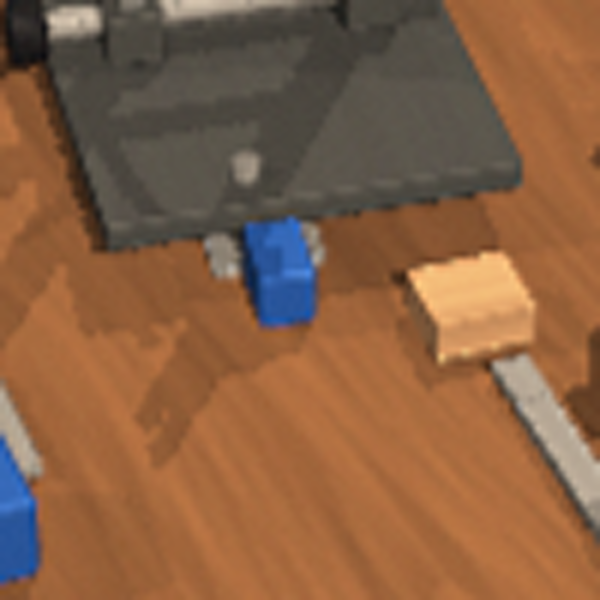

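View pics/s44.png

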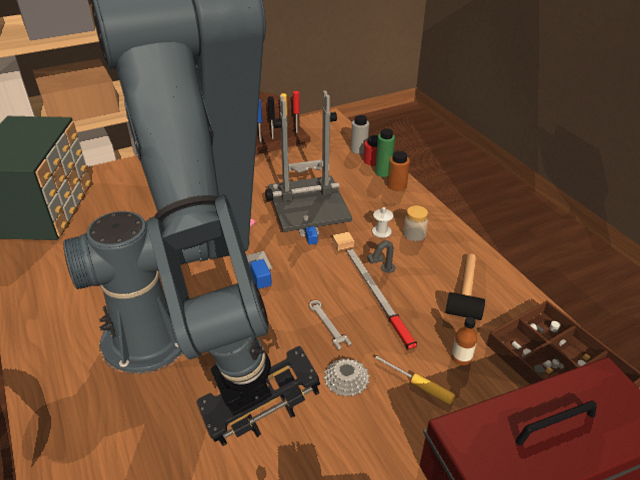

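```bash
python3 -c "
from rig import bot
s=bot.read_state();print(s['time_s'],abs(s['qvel']).max());print(bot.hand_in())"
```

```text
49.5667 3.5947568425086867
the job is handed in; nothing more can be done
None
```

The job is done and handed in at 49.6 s of the 72 s allowed, and the last pictures show it standing as asked. The rear feet did not stay exactly where they were.

**What I did:**
- I levered the stand up with the bar and swung the bar under the holdfast. I then eased it up until the arm took the load, felt as about −9.6 N with no further rise, and let go.
- I slid the small blue shim in, gripping it part of the way and then pushing from behind with the closed fingers. It met the plate at about 6.6 N.
- I brought the bar back out, let the stand down onto the shim, drew the bar clear and laid it flat on the bench. The fingers could not lower it the last centimetre, so the handle dropped about that far.

**Last checks that agree:**
- The foot is about 2 mm from the tongue's middle.
- The shim's grip is at the plate edge to within about 1 mm, which is within camera error.
- The bar lies clear of both the stand and the block.
- Comparing the top view before and after, none of the bystanders appears to have moved.

**Checks that were less good:**
- **Stand turned:** swinging the loaded bar dragged the stand's front about 20 mm sideways. Part of that came back, but the stand ends turned by about 0.07 rad.
- **Rear feet:** the midpoint between them measures about 4–6 mm off its start, partly camera error.
- **First pull on the bar:** it stuck and I pulled with about 16 N before noticing. The bar had rolled in the tilted gripper and was wedged. I raised the handle and it came out freely.
- **Tilt:** the gripper's tilt drifted during the work and was still about 12° at the end.

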